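# Pack the annealing pan and slide it into the forge

## Task

The cold gas forge is to be packed for annealing: by its strap handle, draw the lidded pan out of the forge along the porch onto the chalk ring, take the lid off and lay every chisel blank inside the pan. Set the lid back on so that it sits seated and level, then slide the pan, flat on the hearth and never lifted, through the forge mouth until it is fully home against the brick at the back. Leave everything else on the bench where it is.

Things in the scene. Friction and masses are not known exactly. Their poses are not given: they have to be found in the camera images.
- forge: Gas forge, fixed: grey steel shell 250 mm wide (its x), 190 deep (its y), 201 high, two burners on top up to 320 mm. Origin on the bench under the shell's centre; +y points out of the mouth, 172 mm wide and 115 high. The hearth is flat, 50 mm above the bench, and runs out of the mouth as an open porch (rusty plate, 172 mm wide, from y = 95 to 290 mm); its side edges turn up 8 mm.
- mark (a point): Centre of the chalk ring (158 mm across) on the porch, at hearth height, 194 mm from the forge's origin along its y. A pan standing on it is clear of the forge's roof.
- home (a point): Point on the hearth inside the forge where the pan's centre lies when the pan touches the brick at the back (brick face 74 mm behind this point). It is at x = 0, y = -11 mm of the forge's frame.
- pan: Round rusty steel pan, about 0.55 kg, at the start in the forge with its handle sticking out of the mouth. Outer diameter 148 mm, height 62, wall and floor 4 mm thick. Origin at the centre of its underside. Slides on the hearth under 3 to 15 N. Its straight flat strap handle points along its +y.
- handle (a point): Good grip point on the pan's strap handle: 189 mm from the pan's centre along its y, 40 mm above its underside, mid-thickness. The strap is 20 mm wide, 8 mm thick and ends 264 mm from the pan's centre. With the pan home, this point is 83 mm outside the forge mouth.
- lid: Round rusty lid, about 0.3 kg, at the start on the pan. Origin at the centre of the underside of its boss, z up through the knob. Boss 131 mm across, 7 deep, chamfered (enters the pan's 140 mm mouth); flange above it 156 mm across, 4 thick. Seated, its origin is 55 mm above the pan's. The bench about 0.44 m ahead and 0.10 m to the left of the robot's base is kept clear: room to lay it.
- knob (a point): Middle of the lid's round knob head (36 mm across, 16 mm high), 37 mm above the lid's origin and 26 mm above the flange's top.
- blank1: Chisel blank (two to four present, None if absent): bright steel bar 18 mm square, 66 long, with a tongue 26 mm long, 18 wide, 8 thick at one end; 92 mm in all, about 0.18 kg. Origin at the underside, 45 mm from the square end; x runs along the bar to the tongue. Lies flat on the bench. In the pan two fit side by side on the floor, two more across them, clear of the lid.
- blank2: Chisel blank (two to four present, None if absent): bright steel bar 18 mm square, 66 long, with a tongue 26 mm long, 18 wide, 8 thick at one end; 92 mm in all, about 0.18 kg. Origin at the underside, 45 mm from the square end; x runs along the bar to the tongue. Lies flat on the bench. In the pan two fit side by side on the floor, two more across them, clear of the lid.
- blank3: Chisel blank (two to four present, None if absent): bright steel bar 18 mm square, 66 long, with a tongue 26 mm long, 18 wide, 8 thick at one end; 92 mm in all, about 0.18 kg. Origin at the underside, 45 mm from the square end; x runs along the bar to the tongue. Lies flat on the bench. In the pan two fit side by side on the floor, two more across them, clear of the lid.
- blank4: Chisel blank (two to four present, None if absent): bright steel bar 18 mm square, 66 long, with a tongue 26 mm long, 18 wide, 8 thick at one end; 92 mm in all, about 0.18 kg. Origin at the underside, 45 mm from the square end; x runs along the bar to the tongue. Lies flat on the bench. In the pan two fit side by side on the floor, two more across them, clear of the lid.
- cup: Bystander: aluminium cup, 72 mm across, 85 mm tall. Leave it alone.
- jug: Bystander: black conical jug with a wooden handle, 180 mm tall. Leave it alone.
- slab: Bystander: round wooden slab, 144 mm across, 34 mm thick. Leave it alone.
- hammer: Bystander: hammer. Leave it alone.
- brush: Bystander: brush with a handle. Leave it alone.
- angle: Bystander: rusty offcut of angle iron, 75 mm long, 32 mm wide and 32 mm high, lying among the blanks; not a blank. Leave it alone.
Mind the look-alikes: they are no part of the job. Leave any green or red look-alike of the blank2 alone.

How it is judged:
On the way, in this order (a step that is already met when the one before it is completed fails the run):
1. the pan is drawn out and stands on the chalk ring (centre within 20 mm) (horizontal distance between pan and mark below 0.02 m and linear speed of pan below 0.02 m/s), for 0.2 s.
2. every blank lies in the pan, below the rim (horizontal distance between each of blank1, blank2, blank3, blank4 and pan below 0.07 m and z of blank1 in the frame of pan between -0.005 and 0.052 m and z of blank2 in the frame of pan between -0.005 and 0.052 m and z of blank3 in the frame of pan between -0.005 and 0.052 m and z of blank4 in the frame of pan between -0.005 and 0.052 m), for 0.2 s.
3. the lid is seated level on the pan (horizontal distance between lid and pan below 0.008 m and z of lid in the frame of pan between 0.05 and 0.058 m and angle between the z axis of lid and the z axis of pan, either way round below 0.05 rad and angle between lid's own z axis and vertical below 0.08 rad), for 0.2 s.
At the end, for the whole second after the job is handed in: The pan stands flat on the hearth within 12 mm of touching the back brick, the lid seated on it (centre within 8 mm of the pan's, flange on the rim within 3 mm, level within 0.05 rad), every present blank inside the pan, everything at rest and released (all of step 2 and all of step 3 and y of pan in the frame of forge below 0.001 m and z of pan in the frame of forge below 0.054 m and angle between pan's own z axis and vertical below 0.05 rad and linear speed of each of blank1, blank2, blank3, blank4, pan, lid below 0.02 m/s).
It fails at once if the pan is lifted more than 25 mm off the hearth, or tipped by more than 0.3 rad (height (world z) of pan above 0.075 m or angle between pan's own z axis and vertical above 0.3 rad).
It fails at once if a bystander is moved by more than 80 mm (distance of any of cup, jug, slab, hammer, brush, angle from where it was at the start of the episode above 0.08 m).
Of blank1, blank2, blank3, blank4 only 2 to 4 are there at a start; the rules pass over those that are not, and their reading is None.
At some moment in a run one of blank1, blank2, blank3, blank4 may be knocked a few centimetres aside while the robot is not near it.
Once in a run the grip may slacken for a moment while it holds something.
It also fails if it takes over 210 s, if anything falls off the work surface, if the arm or the gripper's body presses on something with over 40 N, if the wrist force passes 120 N, or if a joint passes its speed limit or range.

## Robot

A 7-joint arm with a two-finger parallel gripper is mounted at the origin on the work surface. World frame = base frame: x ahead of the robot, y to its left, z up, the work surface at z = 0. Lengths are in m, angles in rad, forces in N, time in s.
With the tool pointing down it reaches from about 0.35 to 0.9 m from the base axis. Payload 19.9 kg.
Tool frame: the origin (TCP) lies at the very end of the fingers, on their centre line; the grasp point (between the pads) lies 19 mm behind it (bot.grasp_offset is the distance from the TCP to the grasp point, in m); z points along the fingers, x is the direction in which the jaws open and shut, and the axes are right-handed (so a half turn about z gives the same grasp; the last joint's range is limited). The gripper opens to 94 mm and grips with 3 to 60 N. Pads are 16 mm wide; open, the fingers measure 119 mm over their backs; the gripper's body (75 mm by 177 mm) begins 78 mm behind the grasp point.
Start: joints at [-1.22, 0.417, -0.01, 1.614, 0.005, 1.111, -0.053], TCP at [0.239, 0.577, 0.205] pointing down, gripper open.
Joint ranges: [-2.81, 2.81], [-0.39, 2.02], [-1.27, 1.25], [0.06, 2.57], [-1.19, 4.33], [0.19, 2], [-2.82, 2.82]. Speed limits (rad/s): [1.89, 1.89, 2.39, 2.39, 3.01, 3.01, 3.01].

## Interface

Orientations are given as a unit quaternion [x, y, z, w].
In Python, from cell import bot gives the robot as it stands. The module is installed in compiled form; this text tells all that it offers.
- The arm moves only by the tool drive_tool, never from a script. Its argument "moves" is a list of rows, each a list of 6 numbers: the shift along the tool's x, y, z in cm, then the turn, a rotation vector about the tool's x, y, z in rad. In form: [[tx, ty, tz, ax, ay, az], ...]. A call has 1 to 20 rows; each row shifts and turns the pose as measured when the row begins, along the tool's axes as they then stand; what a row does not reach is not made up. A row lasts 1/8 s, in which the tool goes at most 62.5 mm and 10.7 degrees, less where a joint would pass 70% of its speed; a pose out of reach is approached as far as the arm can. A call is refused whole if a number of a shift passes 6.25 or a number of a turn 0.188, either way. A call with a gripper value outside its range is refused whole. "jaw" is the opening, from -1 (shut) to 1 (fully open), set as the call begins (left out, the last holds). The fingers move at their own pace and stop on an object; "newtons" is the grip in N (left out, the last holds). Time passes only in rows, so rows that do not move let the fingers close. It gives the time, the measured TCP pose, the force and the opening at its end, in the units of the state.
- bot.state(): the state, without advancing time (a new reading comes with each control period).
- bot.get_image(name): name is "side" or "top" or "wrist"; returns a dict with "image" (400x640x3 uint8, blue, green, red), "vertical_fov" (degrees; the focal length in pixels is half the picture's height over the tangent of half this angle, whatever the lens; pixels are square), "cx", "cy" (the principal point, pixels), "xyz" and "orientation" of the camera in the world. Camera axes: x right, y up, looking along -z (the intrinsics and any distortion apply to the point x, -y, -z); pixel columns grow to the right and rows downward; lengths in m; the calibration is good to about 2 mm. The wrist camera is an equidistant fisheye: a pixel r from the principal point sees the ray r / f radians off the axis. A picture is of the moment at which its call begins. There is no depth.
- bot.close_job(): hands the job in, once; it reports no verdict.
The state is a dict: "time_s": time; "joint_positions": joint angles; "dq": joint speeds; "effort": joint torques, N m; "ee_pos": TCP position; "tcp_rot": TCP orientation; "wrist_force": force on the tool from outside, world axes, zero at the start; "moment": the same for the moment, N m; "finger_gap": finger opening in m.
Only numpy, scipy, OpenCV 4.12 (cv2) and the standard library are available. Lean on these libraries where they do the work, as an engineer would, in place of code of your own. Each camera call takes 0.05 s, during which the arm holds its last target.

## Working session

There is one attempt and no reset: what is moved stays moved. The work goes in short steps, Python scripts to look and compute and a tool call to move; the robot and the scene stay as the last step left them, time stands still between calls to the robot, and variables do not carry over. Pictures are saved under pics/ and viewed, and the job is handed in when it is done.

Besides the shell and the picture viewer there is one more tool, called after "Call:" by a JSON object that holds its "method" and its "body", one argument or row to a line. drive_tool: Moves the arm, as the interface text tells. Its arguments: {"type":"object","properties":{"moves":{"type":"array"},"jaw":{"type":"number"},"newtons":{"type":"number"}},"required":["moves"]}

```bash
mkdir -p pics; ls; cat > h.py <<'E'
import numpy as np, cv2
from scipy.spatial.transform import Rotation as R
from cell import bot
def grab(n,f):
    d=bot.get_image(n); cv2.imwrite('pics/'+f+'.png',d['image']); 
    np.savez('pics/'+f+'.npz',fov=d['vertical_fov'],cx=d['cx'],cy=d['cy'],xyz=d['xyz'],q=d['orientation'],n=n); return d
def load(f): return np.load('pics/'+f+'.npz')
def foc(c): return 200/np.tan(np.radians(float(c['fov']))/2)
def ray(c,u,v):
    f=foc(c); a=np.array([u-c['cx'],v-c['cy']],float)
    if str(c['n'])=='wrist':
        r=np.hypot(*a); th=r/f; d=np.array([a[0]/max(r,1e-9)*np.sin(th),-a[1]/max(r,1e-9)*np.sin(th),-np.cos(th)])
    else: d=np.array([a[0]/f,-a[1]/f,-1])
    return R.from_quat(c['q']).apply(d)
def pt(f,u,v,z):
    c=load(f); d=ray(c,u,v); o=c['xyz']; return (o+d*(z-o[2])/d[2])
def proj(f,p):
    c=load(f); q=R.from_quat(c['q']).inv().apply(np.array(p)-c['xyz']); f_=foc(c)
    x,y,z=q[0],-q[1],-q[2]
    if str(c['n'])=='wrist':
        r=np.hypot(x,y); th=np.arctan2(r,z); return np.array([c['cx']+f_*th*x/r,c['cy']+f_*th*y/r])
    return np.array([c['cx']+f_*x/z,c['cy']+f_*y/z])
def crop(f,u0,v0,u1,v1,s,g):
    im=cv2.imread('pics/'+f+'.png')[v0:v1,u0:u1]; cv2.imwrite('pics/'+g+'.png',cv2.resize(im,None,fx=s,fy=s,interpolation=cv2.INTER_CUBIC))
E
python3 - <<'E'
from h import *
for n in ['side','top','wrist']:
    d=grab(n,n+'0'); print(n,d['vertical_fov'],d['cx'],d['cy'],d['xyz'],d['orientation'])
s=bot.state(); print(s); print(bot.grasp_offset)
E
```

```text
pics
side 45.3229324259771 316.848968546875 192.92204882703538 [-0.25998976 -0.21598544  1.1431897 ] [ 0.28161825 -0.18867895 -0.52801441  0.77864767]
top 46.83048049255427 323.9240112656708 203.58931370917352 [0.28890834 0.08387513 1.48305151] [ 0.06625695 -0.04886809 -0.7033359   0.70607404]
wrist 65.70646984690485 323.20554706415516 196.43960667635596 [0.17643812 0.60363682 0.38318454] [-0.09753117 -0.0651676   0.55155706  0.82584845]
{'time_s': 0.15, 'joint_positions': array([-1.21951253,  0.4178136 , -0.01030535,  1.61399459,  0.00474027,
        1.11068076, -0.05301099]), 'dq': array([-0.00281413, -0.0009137 , -0.00093529, -0.00326863,  0.00063327,
        0.00099258,  0.00150457]), 'effort': array([-4.71295043e-04, -8.51531410e+01,  6.39008023e-01, -4.26145005e+01,
       -4.88040992e-02,  1.70869392e-02,  1.54445788e-04]), 'ee_pos': array([0.23914236, 0.57715492, 0.20500087]), 'tcp_rot': array([ 8.31488468e-01,  5.55541841e-01, -3.30136570e-04,  2.86782847e-04]), 'wrist_force': array([-0.14047003, -0.06326412,  0.4095683 ]), 'moment': array([-0.02651116,  0.02790931, -0.01005419]), 'finger_gap': 0.0939353470524037}
0.0188
```

View pics/top0.png

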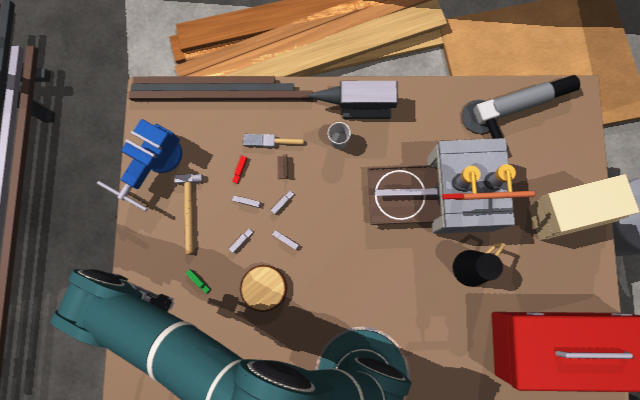

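View pics/side0.png

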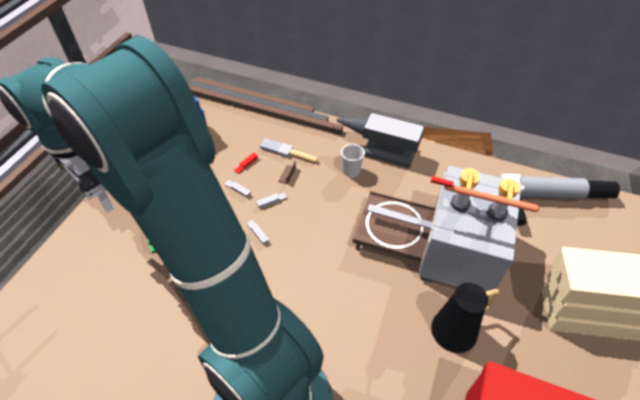

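View pics/wrist0.png

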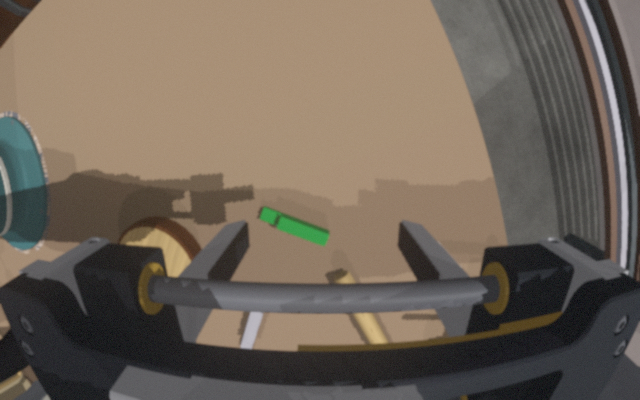

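```bash
python3 - <<'E'
from h import *
crop('top0',220,180,320,260,8,'c1'); crop('top0',355,130,545,250,4,'c2')
E
```

```text
(no output)
```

View pics/c1.png

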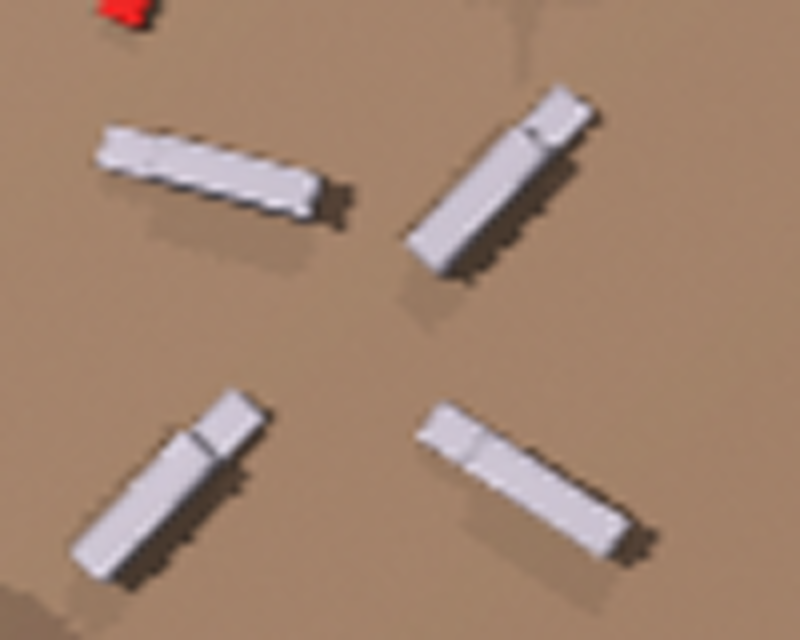

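View pics/c2.png

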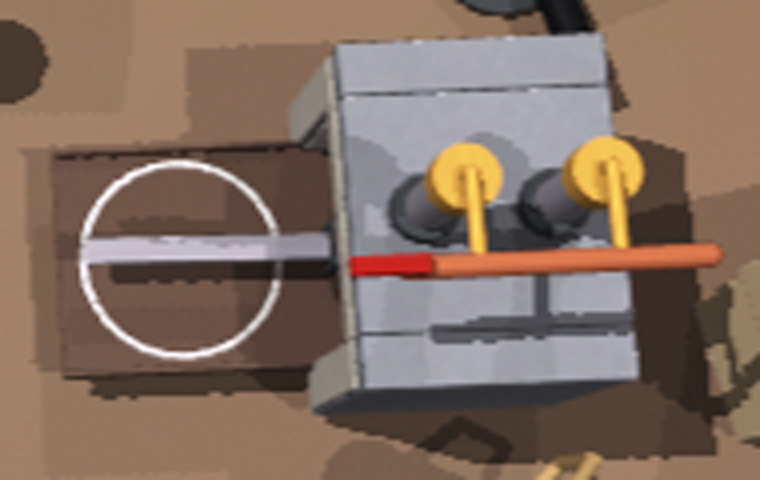

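```bash
python3 - <<'E'
from h import *
def c2(u,v,z): return pt('top0',355+(u+.5)/4-.5,130+(v+.5)/4-.5,z)
def c1(u,v,z): return pt('top0',220+(u+.5)/8-.5,180+(v+.5)/8-.5,z)
print('ring',c2(180.5,258.5,.05), 'ext',c2(80,258,.05),c2(281,258,.05),c2(180,160,.05),c2(180,357,.05))
a,b=c2(55,155,.058),c2(65,375,.058); print('porch',a,b,(a+b)/2, np.linalg.norm(a-b),np.degrees(np.arctan2(*(a-b)[:2][::-1])))
h0,h1=c2(84,250,.094),c2(330,245,.094); print('handle',h0,h1,h1-h0)
# shell top front corners z=.201
a,b=c2(335,45,.201),c2(360,388,.201);print('shell front',a,b,np.linalg.norm(a-b))
a,b=c2(602,35,.201),c2(637,378,.201);print('shell back',a,b,np.linalg.norm(a-b))
B={'A':[(318,175),(303,218),(128,180),(108,125),(97,162)],'B':[(408,243),(440,272),(560,85),(597,115)],
'C':[(75,552),(107,582),(233,390),(270,418)],'D':[(632,522),(605,560),(440,400),(418,435)]}
for k,(p) in B.items():
    q=[c1(*x,.018) for x in p]
    s=(q[0]+q[1])/2; t=(c1(*p[-2],.012)+c1(*p[-1],.012))/2; d=t-s;d[2]=0
    print(k,'sq',s,'tongue',t,'len',np.linalg.norm(d),'yaw',np.degrees(np.arctan2(d[1],d[0])),'origin',s+d/np.linalg.norm(d)*.045, 'barmid',s+d/np.linalg.norm(d)*.033)
E
```

```text
ring [ 0.55475933 -0.11831053  0.05      ] ext [ 0.55505084 -0.0395266   0.05      ] [ 0.55526665 -0.19690115  0.05      ] [ 0.63416565 -0.1195588   0.05      ] [ 0.47673214 -0.11630783  0.05      ]
porch [ 0.63628741 -0.02011983  0.058     ] [ 0.46138919 -0.02614793  0.058     ] [ 0.5488383  -0.02313388  0.058     ] 0.1750020736837605 1.9739952328037922
handle [ 0.55309273 -0.0388575   0.094     ] [ 0.55720124 -0.22568329  0.094     ] [ 0.00410851 -0.18682579  0.        ]
shell front [ 0.68215924 -0.21030115  0.201     ] [ 0.4356094 -0.2191187  0.201    ] 0.2467074691127757
shell back [ 0.68925515 -0.39987325  0.201     ] [ 0.44315353 -0.40976221  0.201     ] 0.24630021639233582
A sq [0.52767956 0.33228296 0.018     ] tongue [0.55032102 0.41880327 0.012     ] len 0.08943377489692983 yaw 75.33514669261062 origin [0.53907196 0.375817   0.018     ] barmid [0.53603399 0.36420792 0.018     ]
B sq [0.5029238  0.28578085 0.018     ] tongue [0.56855716 0.22524374 0.012     ] len 0.08928873701040137 yaw -42.68698287656757 origin [0.53600189 0.25527118 0.018     ] barmid [0.52718107 0.26340709 0.018     ]
C sq [0.37836403 0.41550622 0.018     ] tongue [0.44422034 0.35463371 0.012     ] len 0.08968007710165692 yaw -42.747919782853714 origin [0.41140965 0.38496139 0.018     ] barmid [0.40259749 0.39310668 0.018     ]
D sq [0.38955342 0.20571843 0.018     ] tongue [0.4390261  0.28303725 0.012     ] len 0.09179186637096225 yaw 57.38673131464372 origin [0.41380688 0.24362317 0.018     ] barmid [0.40733929 0.23351524 0.018     ]
```

```bash
cat >> h.py <<'E'
def plan(p,az=None,step=5.5,dz=None):
    """rows (same for translation in turned frame) to TCP p with tool vertical, x_tool azimuth az deg"""
    s=bot.state(); r0=R.from_quat(s['tcp_rot']); p0=np.array(s['ee_pos'])
    x=r0.as_matrix()[:,0]; a0=np.degrees(np.arctan2(x[1],x[0]))
    if az is None: az=a0
    az=(az-a0+180)%360-180+a0
    c,sn=np.cos(np.radians(az)),np.sin(np.radians(az))
    rt=R.from_matrix(np.array([[c,sn,0],[sn,-c,0],[0,0,-1]]).astype(float))
    rv=(r0.inv()*rt).as_rotvec(); d=np.array(p)-p0
    n=max(1,int(np.ceil(max(np.linalg.norm(d)*100/step,np.linalg.norm(rv)/.17))))
    print('at',p0.round(4),'az',round(a0,2),'tilt',np.degrees(np.arccos(-r0.as_matrix()[2,2])).round(2),'gap',round(s['finger_gap'],4),'F',s['wrist_force'].round(1),'t',round(s['time_s'],2),'q',s['joint_positions'].round(2))
    print('total tool-frame(now) cm',(r0.inv().apply(d)*100).round(2),'rv',rv.round(3),'n',n)
    rows=[];r=r0
    for i in range(n):
        rows.append([float(round(v,2)) for v in r.inv().apply(d/n)*100]+[float(round(v,3)) for v in rv/n]); r=r*R.from_rotvec(rv/n)
    print(str(rows).replace(' ',''))
E
python3 - <<'E'
from h import *
plan([0.5545,-0.105,0.20],2)
E
```

```text
at [0.2391 0.5772 0.205 ] az 67.5 tilt 0.05 gap 0.0939 F [-0.1 -0.1  0.4] t 0.15 q [-1.22  0.42 -0.01  1.61  0.    1.11 -0.05]
total tool-frame(now) cm [-50.95  55.24   0.55] rv [1.000e-03 1.000e-03 1.143e+00] n 14
[[-3.64,3.95,0.04,0.0,0.0,0.082],[-3.31,4.23,0.04,0.0,0.0,0.082],[-2.95,4.49,0.04,0.0,0.0,0.082],[-2.57,4.71,0.04,0.0,0.0,0.082],[-2.18,4.9,0.04,0.0,0.0,0.082],[-1.77,5.07,0.04,0.0,0.0,0.082],[-1.35,5.19,0.04,0.0,0.0,0.082],[-0.93,5.29,0.04,0.0,0.0,0.082],[-0.49,5.35,0.04,0.0,0.0,0.082],[-0.05,5.37,0.04,0.0,0.0,0.082],[0.38,5.35,0.04,0.0,0.0,0.082],[0.82,5.31,0.04,0.0,0.0,0.082],[1.25,5.22,0.04,0.0,0.0,0.082],[1.67,5.1,0.04,0.0,0.0,0.082]]
```

Call:
{"method": "drive_tool", "body": {
  "moves": [
    [-3.6, 3.95, 0, 0, 0, 0.082],
    [-3.3, 4.2, 0, 0, 0, 0.082],
    [-2.95, 4.5, 0, 0, 0, 0.082],
    [-2.6, 4.7, 0, 0, 0, 0.082],
    [-2.2, 4.9, 0, 0, 0, 0.082],
    [-1.8, 5.1, 0, 0, 0, 0.082],
    [-1.35, 5.2, 0, 0, 0, 0.082],
    [-0.9, 5.3, 0, 0, 0, 0.082],
    [-0.5, 5.35, 0, 0, 0, 0.082],
    [0, 5.4, 0, 0, 0, 0.082],
    [0.4, 5.35, 0, 0, 0, 0.082],
    [0.8, 5.3, 0, 0, 0, 0.082],
    [1.25, 5.2, 0, 0, 0, 0.082],
    [1.7, 5.1, 0, 0, 0, 0.082]
  ],
  "jaw": 1
}}

```text
time_s: 1.9
ee_pos: [0.5495, -0.1294, 0.2042]
tcp_rot: [1.0, 0.0, -0.0, -0.0]
wrist_force: [-0.3, 0.7, 0.9]
finger_gap: 0.0941
```

```bash
python3 - <<'E'
from h import *
grab('wrist','w1')
plan([0.5545,-0.105,0.20],2)
E
```

```text
at [ 0.5505 -0.1363  0.2043] az -0.57 tilt 0.16 gap 0.094 F [-6.8 -4.6 -2.4] t 1.95 q [-0.3   0.36  0.61  1.78 -0.23  1.07  0.38]
total tool-frame(now) cm [ 0.37 -3.14  0.43] rv [ 0.003 -0.001 -0.045] n 1
[[0.37,-3.14,0.43,0.003,-0.001,-0.045]]
```

View pics/w1.png

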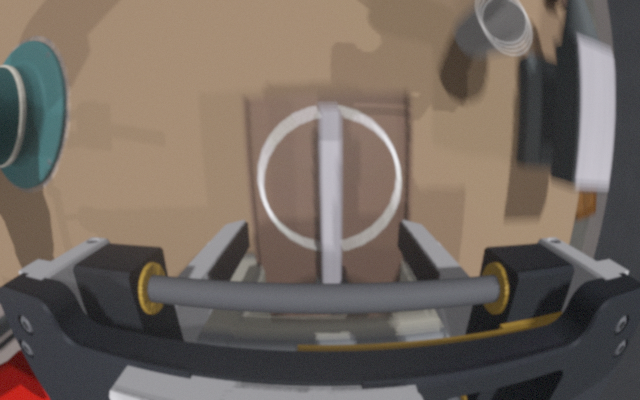

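```bash
python3 - <<'E'
from h import *
print(pt('w1',318,103,.094),pt('w1',341,103,.094))
print(pt('w1',318,200,.094),pt('w1',342,200,.094))
print(pt('w1',321,280,.094),pt('w1',343,280,.094))
print('ring',[pt('w1',*p,.05)[:2].round(4) for p in [(257,180),(403,180),(330,103),(330,248)]])
plan([0.5545,-0.1,0.12],2,2)
E
```

```text
[ 0.54414428 -0.04198612  0.094     ] [ 0.56531124 -0.04190465  0.094     ]
[ 0.54391212 -0.1338287   0.094     ] [ 0.56697821 -0.13383677  0.094     ]
[ 0.5465741  -0.22055282  0.094     ] [ 0.56971738 -0.22069026  0.094     ]
ring [array([ 0.4756, -0.1221]), array([ 0.6379, -0.122 ]), array([ 0.5561, -0.039 ]), array([ 0.5568, -0.2023])]
at [ 0.5505 -0.1363  0.2043] az -0.57 tilt 0.16 gap 0.094 F [-6.8 -4.6 -2.4] t 1.95 q [-0.3   0.36  0.61  1.78 -0.23  1.07  0.38]
total tool-frame(now) cm [ 0.36 -3.66  8.42] rv [ 0.003 -0.001 -0.045] n 5
[[0.07,-0.73,1.68,0.001,-0.0,-0.009],[0.08,-0.73,1.69,0.001,-0.0,-0.009],[0.09,-0.73,1.69,0.001,-0.0,-0.009],[0.09,-0.73,1.69,0.001,-0.0,-0.009],[0.1,-0.72,1.69,0.001,-0.0,-0.009]]
```

Call:
{"method": "drive_tool", "body": {
  "moves": [
    [0.1, -0.9, 1.7, 0, 0, -0.01],
    [0.1, -0.9, 1.7, 0, 0, -0.01],
    [0.1, -0.7, 1.7, 0, 0, -0.01],
    [0.1, -0.6, 1.7, 0, 0, -0.01],
    [0.1, -0.5, 1.3, 0, 0, -0.005],
    [0, 0, 0, 0, 0, 0],
    [0, 0, 0, 0, 0, 0]
  ],
  "jaw": 0.0
}}

```text
time_s: 2.82
ee_pos: [0.5544, -0.096, 0.1167]
tcp_rot: [1.0, 0.021, -0.001, 0.001]
wrist_force: [-1.0, -0.2, 0.1]
finger_gap: 0.0467
```

```bash
python3 - <<'E'
from h import *
grab('wrist','w2')
plan([0.5555,-0.1,0.071],1.8,2)
E
```

```text
at [ 0.5544 -0.0959  0.1167] az 2.35 tilt 0.16 gap 0.047 F [ 0.1  0.1 -0.8] t 2.88 q [-0.31  0.46  0.54  1.87 -0.29  0.9   0.41]
total tool-frame(now) cm [0.1  0.4  4.57] rv [0.002 0.002 0.01 ] n 3
[[0.03,0.13,1.52,0.001,0.001,0.003],[0.03,0.14,1.52,0.001,0.001,0.003],[0.03,0.14,1.52,0.001,0.001,0.003]]
```

View pics/w2.png

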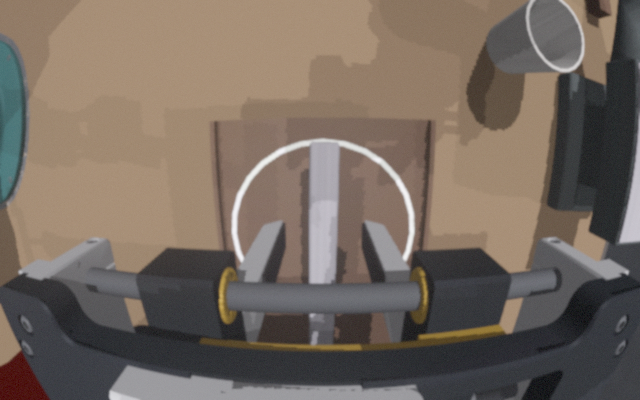

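Handle (end at 324,141) runs centred between the fingers. Precise measure, then down.

```bash
python3 - <<'E'
from h import *
for u,v in [(311,142),(338,142),(309,220),(337,220),(309,270),(336,270)]: print(pt('w2',u,v,.094).round(4))
print('ring',[pt('w2',*p,.05)[:2].round(4) for p in [(232,222),(414,222),(324,139)]])
print('porch',[pt('w2',*p,.058)[:2].round(4) for p in [(211,121),(434,121)]])
E
```

```text
[ 0.5436 -0.0402  0.094 ]
[ 0.5611 -0.0395  0.094 ]
[ 0.544 -0.093  0.094]
[ 0.5631 -0.0922  0.094 ]
[ 0.545  -0.1312  0.094 ]
[ 0.5645 -0.1303  0.094 ]
ring [array([ 0.4761, -0.1124]), array([ 0.6319, -0.106 ]), array([ 0.5521, -0.0402])]
porch [array([ 0.462, -0.027]), array([ 0.6382, -0.0199])]
```

Call:
{"method": "drive_tool", "body": {
  "moves": [
    [0, 0, 1.5, 0, 0, 0],
    [0, 0, 1.5, 0, 0, 0],
    [0, 0, 1.4, 0, 0, 0],
    [0, 0, 0, 0, 0, 0]
  ]
}}

```text
time_s: 3.38
ee_pos: [0.5542, -0.0965, 0.0697]
tcp_rot: [1.0, 0.02, -0.001, 0.001]
wrist_force: [0.4, 0.4, -0.0]
finger_gap: 0.0468
```

Call:
{"method": "drive_tool", "body": {
  "moves": [
    [0, 0, 0, 0, 0, 0],
    [0, 0, 0, 0, 0, 0],
    [0, 0, 0, 0, 0, 0],
    [0, 0, 0, 0, 0, 0]
  ],
  "jaw": -1,
  "newtons": 35
}}

```text
time_s: 3.88
ee_pos: [0.5546, -0.0967, 0.0704]
tcp_rot: [1.0, 0.02, -0.001, 0.001]
wrist_force: [-0.6, -1.0, -3.4]
finger_gap: 0.0193
```

Call:
{"method": "drive_tool", "body": {
  "moves": [
    [0, -1.5, 0, 0, 0, 0],
    [0, -1.5, 0, 0, 0, 0],
    [0, -1.5, 0, 0, 0, 0],
    [0, -1.5, 0, 0, 0, 0],
    [0, -1.5, 0, 0, 0, 0],
    [0, -1.5, 0, 0, 0, 0]
  ]
}}

```text
time_s: 4.62
ee_pos: [0.5507, -0.0038, 0.0703]
tcp_rot: [1.0, 0.019, -0.0, 0.002]
wrist_force: [0.0, -4.1, -2.0]
finger_gap: 0.0198
```

Call:
{"method": "drive_tool", "body": {
  "moves": [
    [0, -1.5, 0, 0, 0, 0],
    [0, -1.5, 0, 0, 0, 0],
    [0, -1.5, 0, 0, 0, 0],
    [0, -1.5, 0, 0, 0, 0],
    [0, -1.3, 0, 0, 0, 0],
    [0, -0.6, 0, 0, 0, 0],
    [0, 0, 0, 0, 0, 0],
    [0, 0, 0, 0, 0, 0]
  ]
}}

```text
time_s: 5.62
ee_pos: [0.5474, 0.082, 0.0703]
tcp_rot: [1.0, 0.02, -0.0, 0.002]
wrist_force: [0.8, -2.1, -1.2]
finger_gap: 0.0196
```

```bash
python3 - <<'E'
from h import *
grab('top','t2');grab('wrist','w3')
plan([0.548,0.0885,0.07])
crop('top','x',0,0,0,0) if 0 else crop('t2',330,120,530,260,4,'t2c')
E
```

```text
at [0.5475 0.082  0.0703] az 2.25 tilt 0.21 gap 0.0195 F [ 0.8 -1.  -1.1] t 5.72 q [-0.6   0.51  0.5   1.92 -0.32  0.8   0.11]
total tool-frame(now) cm [ 0.08 -0.65  0.02] rv [0.004 0.    0.   ] n 1
[[0.08,-0.65,0.02,0.004,0.0,0.0]]
```

View pics/t2.png

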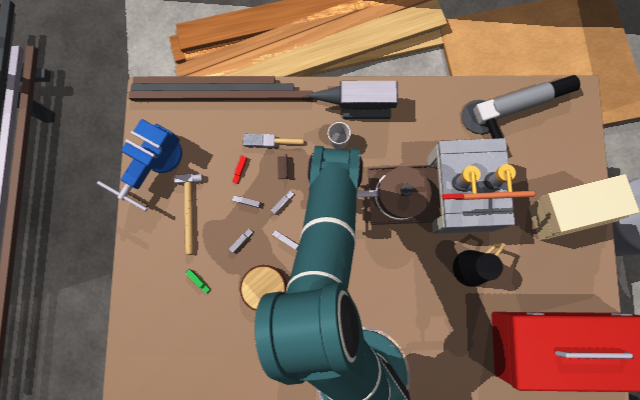

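View pics/t2c.png

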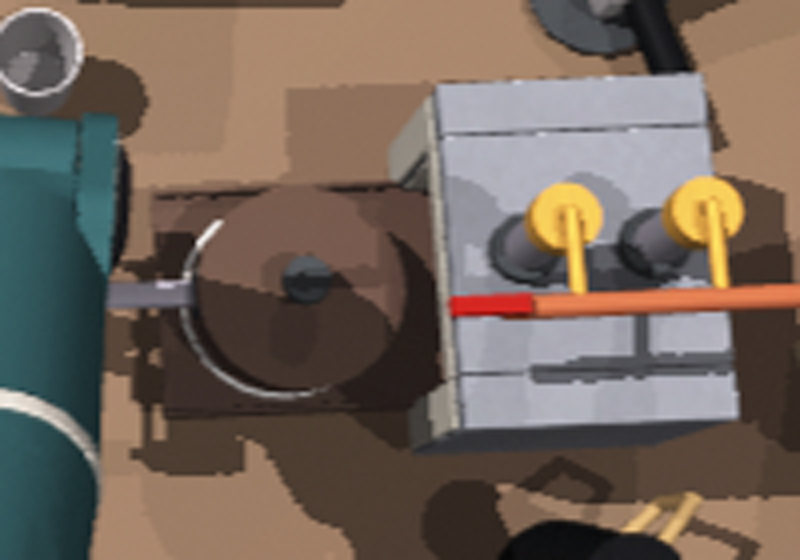

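View pics/w3.png

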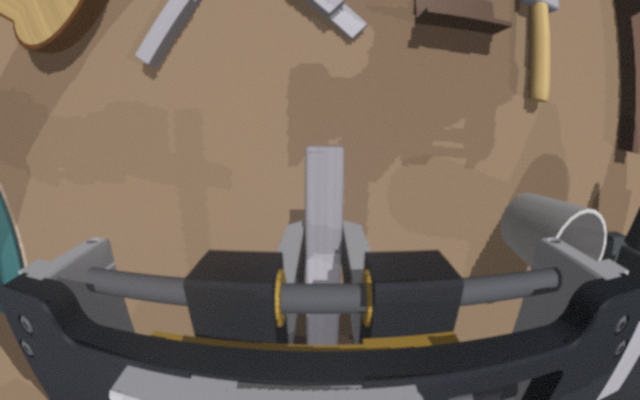

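```bash
python3 - <<'E'
from h import *
def c(u,v,z): return pt('t2',330+(u+.5)/4-.5,120+(v+.5)/4-.5,z).round(4)
print(c(307,277,.150)); print(c(190,290,.116),c(408,285,.116),c(298,186,.116),c(298,393,.116))
for u,v in [(308,148),(342,148)]: print('hend',pt('w3',u,v,.094).round(4))
E
```

```text
[ 0.5522 -0.1239  0.15  ]
[ 0.5489 -0.0414  0.116 ] [ 0.5529 -0.2044  0.116 ] [ 0.6291 -0.124   0.116 ] [ 0.4711 -0.1205  0.116 ]
hend [0.5371 0.1376 0.094 ]
hend [0.5541 0.1382 0.094 ]
```

Call:
{"method": "drive_tool", "body": {
  "moves": [
    [0, -0.7, 0, 0, 0, 0],
    [0, 0, 0, 0, 0, 0],
    [0, 0, 0, 0, 0, 0],
    [0, 0, 0, 0, 0, 0]
  ]
}}

```text
time_s: 6.22
ee_pos: [0.5472, 0.0889, 0.0703]
tcp_rot: [1.0, 0.019, -0.0, 0.002]
wrist_force: [1.3, 0.6, -1.4]
finger_gap: 0.0196
```

Call:
{"method": "drive_tool", "body": {
  "moves": [
    [0, 0, 0, 0, 0, 0],
    [0, 0, 0, 0, 0, 0],
    [0, 0, 0, 0, 0, 0],
    [0, 0, -3, 0, 0, 0],
    [0, 0, -4, 0, 0, 0],
    [0, 0, -4, 0, 0, 0],
    [0, 0, -1.5, 0, 0, 0],
    [0, 0, 0, 0, 0, 0]
  ],
  "jaw": 0.2
}}

```text
time_s: 7.22
ee_pos: [0.5466, 0.0888, 0.1981]
tcp_rot: [1.0, 0.019, -0.001, 0.002]
wrist_force: [0.1, 0.7, -0.5]
finger_gap: 0.0568
```

```bash
python3 - <<'E'
from h import *
grab('wrist','w4')
plan([0.552,-0.117,0.205],0)
E
```

```text
at [0.5463 0.0888 0.1974] az 2.16 tilt 0.29 gap 0.0567 F [ 0.2 -0.5 -0.9] t 7.28 q [-0.68  0.34  0.57  1.82 -0.2   1.05  0.01]
total tool-frame(now) cm [-0.21 20.59 -0.68] rv [0.004 0.003 0.038] n 4
[[-0.05,5.15,-0.17,0.001,0.001,0.009],[-0.0,5.15,-0.18,0.001,0.001,0.009],[0.05,5.15,-0.18,0.001,0.001,0.009],[0.09,5.15,-0.19,0.001,0.001,0.009]]
```

View pics/w4.png

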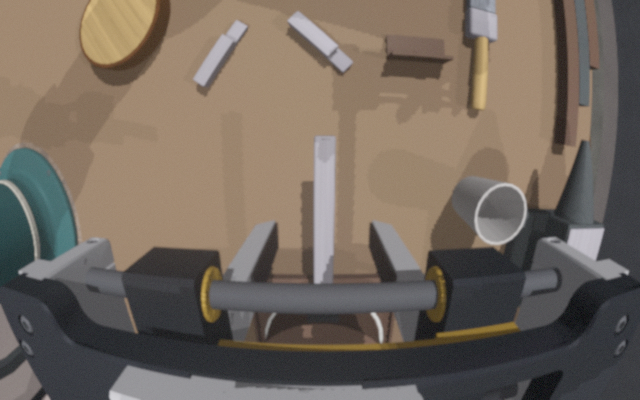

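Call:
{"method": "drive_tool", "body": {
  "moves": [
    [0, 4.5, -0.2, 0, 0, 0.009],
    [0, 4.5, -0.2, 0, 0, 0.009],
    [0, 4.5, -0.2, 0, 0, 0.009],
    [0.1, 3, -0.2, 0, 0, 0.009],
    [0.1, 1.8, 0, 0, 0, 0],
    [0, 0, 0, 0, 0, 0],
    [0, 0, 0, 0, 0, 0]
  ]
}}

```text
time_s: 8.15
ee_pos: [0.5487, -0.0979, 0.1963]
tcp_rot: [1.0, 0.001, -0.008, 0.003]
wrist_force: [0.0, 0.6, 1.0]
finger_gap: 0.0563
```

```bash
python3 - <<'E'
from h import *
grab('wrist','w5');grab('top','t5')
plan([0.552,-0.117,0.205],0)
crop('t5',330,120,530,260,4,'t5c')
E
```

```text
at [ 0.5489 -0.0978  0.1966] az 0.17 tilt 0.97 gap 0.0566 F [-0.5  0.3  0.4] t 8.25 q [-0.4   0.37  0.64  1.8  -0.24  1.07  0.34]
total tool-frame(now) cm [ 0.29  1.93 -0.83] rv [0.006 0.016 0.003] n 1
[[0.29,1.93,-0.83,0.006,0.016,0.003]]
```

View pics/w5.png

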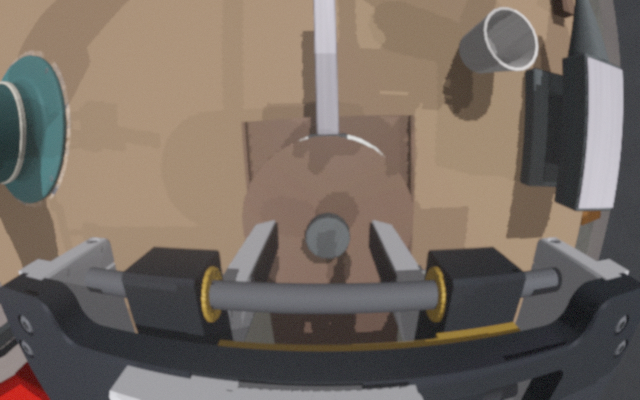

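View pics/t5.png

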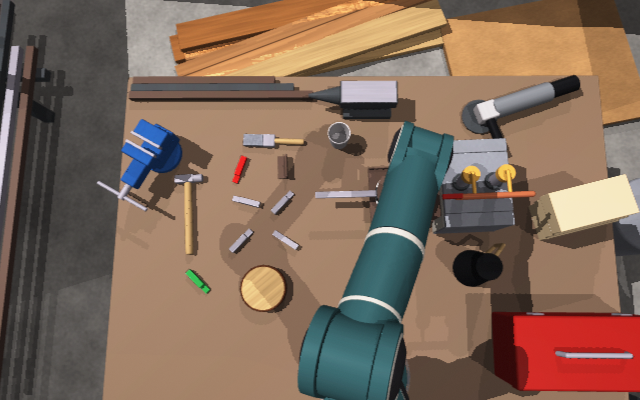

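```bash
python3 - <<'E'
from h import *
print('knob',pt('w5',327,235,.148))
for u,v in [(243,215),(412,215)]: print('flange',pt('w5',u,v,.116).round(4))
for u,v in [(315,131),(337,133)]: print('h',pt('w5',u,v,.094).round(4))
print('hend',[pt('t5',317+.0,v,.094).round(4) for v in (191,197)])
print('knob from pan', pt('t5',317,194,.094)+[.01,-.264,0])
plan([0.553,-0.119,0.160],1)
E
```

```text
knob [ 0.55039057 -0.11529374  0.148     ]
flange [ 0.475  -0.1098  0.116 ]
flange [ 0.6262 -0.1088  0.116 ]
h [ 0.539  -0.0371  0.094 ]
h [ 0.5588 -0.0388  0.094 ]
hend [array([0.5564, 0.1403, 0.094 ]), array([0.5377, 0.1401, 0.094 ])]
knob from pan [ 0.55702704 -0.12379797  0.094     ]
at [ 0.5489 -0.0978  0.1966] az 0.17 tilt 0.97 gap 0.0566 F [-0.5  0.3  0.4] t 8.25 q [-0.4   0.37  0.64  1.8  -0.24  1.07  0.34]
total tool-frame(now) cm [0.46 2.1  3.66] rv [ 0.006  0.016 -0.014] n 1
[[0.46,2.1,3.66,0.006,0.016,-0.014]]
```

Call:
{"method": "drive_tool", "body": {
  "moves": [
    [0.2, 1.0, 0.5, 0.006, 0.016, 0],
    [0.1, 0.9, 1, 0, 0, 0],
    [0, 0, 1.5, 0, 0, 0],
    [0, 0, 0.7, 0, 0, 0],
    [0, 0, 0, 0, 0, 0]
  ]
}}

```text
time_s: 8.88
ee_pos: [0.5518, -0.1169, 0.1561]
tcp_rot: [1.0, 0.002, 0.0, -0.0]
wrist_force: [-0.3, 0.0, -0.1]
finger_gap: 0.0563
```

```bash
python3 - <<'E'
from h import *
grab('wrist','w6')
plan([0.5515,-0.1165,0.124],1)
E
```

```text
at [ 0.552  -0.1168  0.1564] az 0.27 tilt 0.06 gap 0.0565 F [-0.5  0.2 -0.4] t 8.93 q [-0.34  0.42  0.62  1.83 -0.29  0.98  0.42]
total tool-frame(now) cm [-0.05 -0.03  3.24] rv [-0.001 -0.001 -0.013] n 1
[[-0.05,-0.03,3.24,-0.001,-0.001,-0.013]]
```

View pics/w6.png

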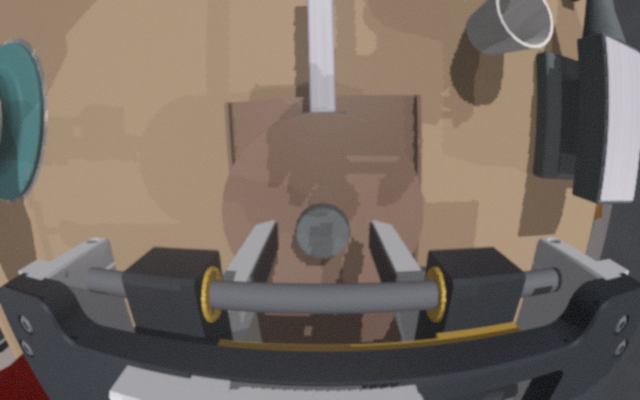

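```bash
python3 - <<'E'
from h import *
print('knob',pt('w6',323,230,.149), proj('w6',[.552,-.117,.15]))
E
```

```text
knob [ 0.55107242 -0.11510907  0.149     ] [324.45278321 233.3414459 ]
```

Call:
{"method": "drive_tool", "body": {
  "moves": [
    [0, 0, 1.2, 0, 0, 0],
    [0, 0, 1.2, 0, 0, 0],
    [0, 0, 0.8, 0, 0, 0],
    [0, 0, 0, 0, 0, 0]
  ]
}}

```text
time_s: 9.43
ee_pos: [0.5521, -0.1164, 0.1222]
tcp_rot: [1.0, 0.003, 0.0, -0.0]
wrist_force: [-0.0, -0.6, 0.8]
finger_gap: 0.0562
```

Call:
{"method": "drive_tool", "body": {
  "moves": [
    [0, 0, 0, 0, 0, 0],
    [0, 0, 0, 0, 0, 0],
    [0, 0, 0, 0, 0, 0],
    [0, 0, 0, 0, 0, 0],
    [0, 0, -0.7, 0, 0, 0],
    [0, 0, -1.2, 0, 0, 0],
    [0, 0, -2, 0, 0, 0],
    [0, 0, -2, 0, 0, 0],
    [0, 0, 0, 0, 0, 0]
  ],
  "jaw": -1,
  "newtons": 50
}}

```text
time_s: 10.55
ee_pos: [0.5523, -0.1167, 0.1861]
tcp_rot: [1.0, 0.002, 0.001, -0.0]
wrist_force: [-0.1, 0.4, -3.9]
finger_gap: 0.035
```

```bash
python3 - <<'E'
from h import *
grab('side','s7');grab('wrist','w7')
plan([0.44,0.10,0.16],-5,3.5)
E
```

```text
at [ 0.5515 -0.1164  0.1843] az 0.29 tilt 0.06 gap 0.0349 F [ 0.3 -0.2 -3.4] t 10.65 q [-0.35  0.38  0.64  1.81 -0.27  1.04  0.39]
total tool-frame(now) cm [-11.04 -21.69   2.45] rv [-0.001  0.     0.092] n 7
[[-1.58,-3.1,0.35,-0.0,0.0,0.013],[-1.62,-3.08,0.35,-0.0,0.0,0.013],[-1.66,-3.06,0.35,-0.0,0.0,0.013],[-1.7,-3.03,0.35,-0.0,0.0,0.013],[-1.74,-3.01,0.35,-0.0,0.0,0.013],[-1.78,-2.99,0.35,-0.0,0.0,0.013],[-1.82,-2.97,0.35,-0.0,0.0,0.013]]
```

View pics/s7.png

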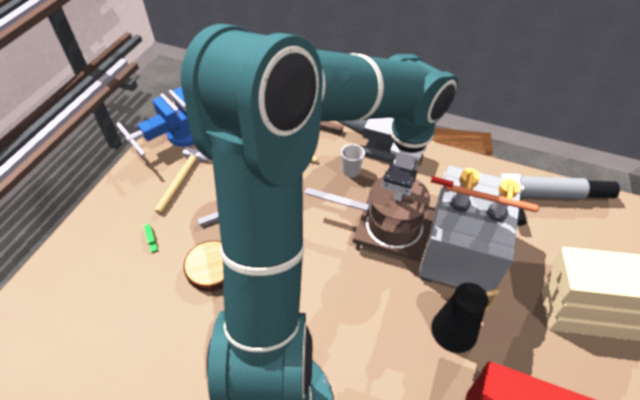

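Call:
{"method": "drive_tool", "body": {
  "moves": [
    [-1, -2, 0, 0, 0, 0],
    [-1.6, -3, 0, 0, 0, 0],
    [-1.6, -3, 0, 0, 0, 0],
    [-1.6, -3, 0, 0, 0, 0],
    [-1.6, -3, 0.5, 0, 0, 0],
    [-1.6, -3, 1, 0, 0, 0],
    [-1.2, -2, 1, 0, 0, 0],
    [-0.8, -1, 1, 0, 0, 0],
    [0, 0, 0, 0, 0, 0],
    [0, 0, 0, 0, 0, 0]
  ]
}}

```text
time_s: 11.9
ee_pos: [0.4337, 0.0872, 0.1425]
tcp_rot: [1.0, 0.002, -0.004, 0.001]
wrist_force: [0.2, -0.5, -2.3]
finger_gap: 0.0352
```

```bash
python3 - <<'E'
from h import *
grab('wrist','w8')
plan([0.438,0.095,0.02],None,3.5)
E
```

```text
at [0.4337 0.0872 0.1425] az 0.19 tilt 0.49 gap 0.0352 F [ 0.   0.2 -3.4] t 11.95 q [-0.78  0.2   0.57  2.12 -0.14  0.87 -0.13]
total tool-frame(now) cm [ 0.53 -0.81 12.25] rv [0.002 0.008 0.   ] n 4
[[0.13,-0.2,3.06,0.001,0.002,0.0],[0.13,-0.2,3.06,0.001,0.002,0.0],[0.12,-0.2,3.06,0.001,0.002,0.0],[0.11,-0.2,3.06,0.001,0.002,0.0]]
```

View pics/w8.png

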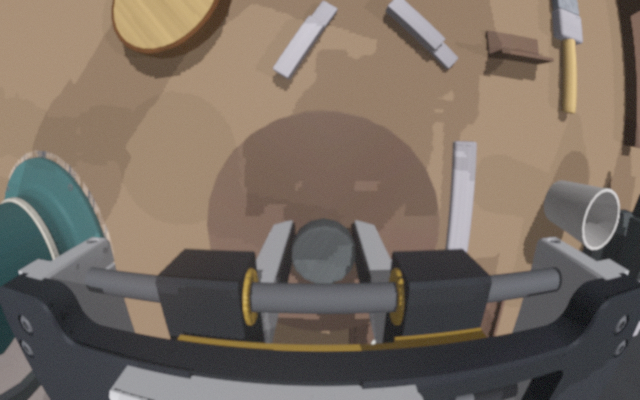

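Call:
{"method": "drive_tool", "body": {
  "moves": [
    [0, 0, 2, 0.002, 0.008, 0],
    [0, 0, 3, 0, 0, 0],
    [0, 0, 3, 0, 0, 0],
    [0, 0, 2, 0, 0, 0],
    [0, 0, 1, 0, 0, 0],
    [0, 0, 0, 0, 0, 0]
  ]
}}

```text
time_s: 12.7
ee_pos: [0.4382, 0.0839, 0.0314]
tcp_rot: [1.0, -0.001, 0.003, -0.0]
wrist_force: [0.1, -0.7, -3.2]
finger_gap: 0.0348
```

```bash
python3 - <<'E'
from h import *
plan([0.434,0.087,0.018],None,3.5)
E
```

```text
at [0.4382 0.0839 0.0314] az -0.13 tilt 0.31 gap 0.0348 F [ 0.1 -0.7 -3.2] t 12.7 q [-0.66  0.41  0.47  2.19 -0.33  0.6   0.05]
total tool-frame(now) cm [-0.43 -0.3   1.34] rv [-0.    -0.005  0.   ] n 1
[[-0.43,-0.3,1.34,-0.0,-0.005,0.0]]
```

Call:
{"method": "drive_tool", "body": {
  "moves": [
    [0, 0, 0.9, 0, -0.005, 0],
    [0, 0, 0.3, 0, 0, 0],
    [0, 0, 0, 0, 0, 0]
  ]
}}

```text
time_s: 13.08
ee_pos: [0.4395, 0.0842, 0.0201]
tcp_rot: [1.0, -0.001, 0.001, -0.001]
wrist_force: [0.7, -0.2, -2.5]
finger_gap: 0.035
```

```bash
python3 - <<'E'
from h import *
plan([0.438,0.084,0.018],None,3.5)
E
```

```text
at [0.4395 0.0842 0.0201] az -0.14 tilt 0.16 gap 0.035 F [ 0.7 -0.2 -2.5] t 13.07 q [-0.65  0.44  0.46  2.19 -0.35  0.58  0.07]
total tool-frame(now) cm [-0.15  0.02  0.21] rv [-0.001 -0.002  0.   ] n 1
[[-0.15,0.02,0.21,-0.001,-0.002,0.0]]
```

Near contact; 2 mm more, release, then rise to see the blanks.

Call:
{"method": "drive_tool", "body": {
  "moves": [
    [0, 0, 0.25, 0, 0, 0],
    [0, 0, 0, 0, 0, 0]
  ]
}}

```text
time_s: 13.32
ee_pos: [0.4398, 0.0844, 0.0178]
tcp_rot: [1.0, -0.001, 0.002, -0.001]
wrist_force: [-0.2, -0.6, -2.7]
finger_gap: 0.0353
```

Call:
{"method": "drive_tool", "body": {
  "moves": [
    [0, 0, 0, 0, 0, 0],
    [0, 0, 0, 0, 0, 0],
    [0, 0, 0, 0, 0, 0],
    [0, 0, -2, 0, 0, 0],
    [0, 0, -5, 0, 0, 0],
    [0, 0, -5, 0, 0, 0],
    [0, 0, -5, 0, 0, 0],
    [0, 0, 0, 0, 0, 0]
  ],
  "jaw": 0.2
}}

```text
time_s: 14.32
ee_pos: [0.4393, 0.0837, 0.1934]
tcp_rot: [1.0, -0.001, 0.002, -0.001]
wrist_force: [0.2, -0.1, 0.0]
finger_gap: 0.0564
```

```bash
python3 - <<'E'
from h import *
grab('wrist','w9'); grab('top','t9')
plan([0.438,0.084,0.25],None,3.5)
crop('t9',220,170,480,290,3,'t9c')
E
```

```text
at [0.4378 0.0834 0.1905] az -0.16 tilt 0.08 gap 0.0565 F [-0.1 -0.5 -0.3] t 14.43 q [-0.82  0.12  0.61  2.07 -0.08  0.97 -0.17]
total tool-frame(now) cm [ 0.02 -0.05 -5.95] rv [0.001 0.001 0.   ] n 2
[[0.01,-0.03,-2.98,0.0,0.0,0.0],[0.01,-0.03,-2.98,0.0,0.0,0.0]]
```

View pics/w9.png

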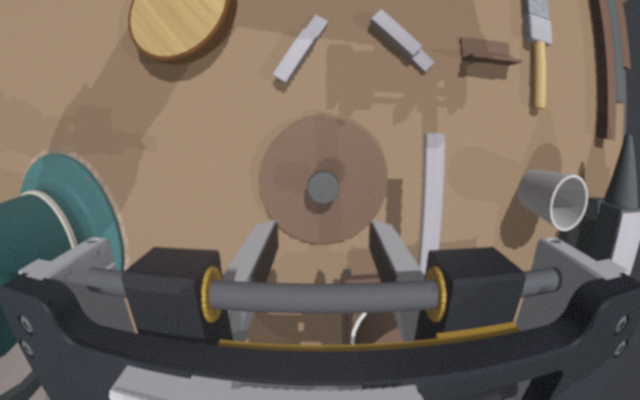

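View pics/t9c.png

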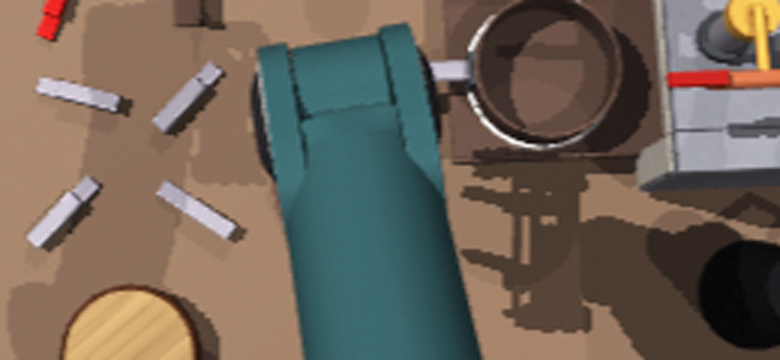

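```bash
python3 - <<'E'
from h import *
print('lid knob',pt('w9',323,187,.045)); print('lid rim',[pt('w9',u,v,.011).round(4) for u,v in [(259,180),(388,180),(323,114),(323,243)]])
print('handle',[pt('w9',u,v,.094).round(4) for u,v in [(424,135),(444,135),(422,230),(441,230)]])
plan([0.548,0.089,0.15],2,4)
E
```

```text
lid knob [0.43901238 0.08426524 0.045     ]
lid rim [array([0.3623, 0.0863, 0.011 ]), array([0.5172, 0.0857, 0.011 ]), array([0.4394, 0.1633, 0.011 ]), array([0.4388, 0.0059, 0.011 ])]
handle [array([0.5325, 0.1434, 0.094 ]), array([0.5528, 0.1443, 0.094 ]), array([0.5364, 0.051 , 0.094 ]), array([0.557 , 0.0504, 0.094 ])]
at [0.4378 0.0834 0.1905] az -0.16 tilt 0.08 gap 0.0565 F [-0.1 -0.5 -0.3] t 14.43 q [-0.82  0.12  0.61  2.07 -0.08  0.97 -0.17]
total tool-frame(now) cm [11.02 -0.59  4.04] rv [ 0.001  0.001 -0.038] n 3
[[3.67,-0.2,1.35,0.0,0.0,-0.013],[3.68,-0.15,1.35,0.0,0.0,-0.013],[3.68,-0.1,1.35,0.0,0.0,-0.013]]
```

Call:
{"method": "drive_tool", "body": {
  "moves": [
    [2.5, 0, 0.5, 0, 0, -0.013],
    [3.5, 0, 1, 0, 0, -0.013],
    [3, -0.2, 1, 0, 0, -0.013],
    [1.2, -0.2, 1, 0, 0, 0],
    [0, 0, 1, 0, 0, 0],
    [0, 0, 0, 0, 0, 0]
  ]
}}

```text
time_s: 15.18
ee_pos: [0.5381, 0.0875, 0.1354]
tcp_rot: [1.0, 0.019, -0.006, 0.002]
wrist_force: [-0.1, -0.3, 0.4]
finger_gap: 0.0564
```

```bash
python3 - <<'E'
from h import *
plan([0.546,0.089,0.071],2.2,2)
E
```

```text
at [0.5381 0.0875 0.1354] az 2.14 tilt 0.76 gap 0.0564 F [-0.1 -0.3  0.4] t 15.18 q [-0.68  0.41  0.58  1.89 -0.27  0.94  0.06]
total tool-frame(now) cm [ 0.88 -0.15  6.43] rv [ 0.005  0.012 -0.001] n 4
[[0.22,-0.04,1.61,0.001,0.003,-0.0],[0.21,-0.03,1.61,0.001,0.003,-0.0],[0.21,-0.03,1.61,0.001,0.003,-0.0],[0.2,-0.03,1.61,0.001,0.003,-0.0]]
```

Call:
{"method": "drive_tool", "body": {
  "moves": [
    [0.5, 0, 1, 0.003, 0.01, 0],
    [0.2, 0, 1.7, 0, 0, 0],
    [0, 0, 1.7, 0, 0, 0],
    [0, 0, 1.6, 0, 0, 0],
    [0, 0, 0.3, 0, 0, 0],
    [0, 0, 0, 0, 0, 0]
  ]
}}

```text
time_s: 15.92
ee_pos: [0.544, 0.0877, 0.0678]
tcp_rot: [1.0, 0.019, -0.001, 0.001]
wrist_force: [0.6, -0.4, 0.3]
finger_gap: 0.0564
```

Call:
{"method": "drive_tool", "body": {
  "moves": [
    [0, 0, 0, 0, 0, 0],
    [0, 0, 0, 0, 0, 0],
    [0, 0, 0, 0, 0, 0],
    [0, 0, 0, 0, 0, 0]
  ],
  "jaw": -1,
  "newtons": 35
}}

```text
time_s: 16.42
ee_pos: [0.5449, 0.088, 0.0691]
tcp_rot: [1.0, 0.019, -0.0, 0.0]
wrist_force: [-0.4, -0.2, -0.2]
finger_gap: 0.0197
```

Call:
{"method": "drive_tool", "body": {
  "moves": [
    [0, -0.9, 0, 0, 0, 0],
    [0, -0.8, 0, 0, 0, 0],
    [0, 0, 0, 0, 0, 0],
    [0, 0, 0, 0, 0, 0]
  ]
}}

```text
time_s: 16.92
ee_pos: [0.5441, 0.1062, 0.0691]
tcp_rot: [1.0, 0.019, -0.0, 0.0]
wrist_force: [-0.7, -3.9, -0.1]
finger_gap: 0.0193
```

Call:
{"method": "drive_tool", "body": {
  "moves": [
    [0, 0, 0, 0, 0, 0],
    [0, 0, 0, 0, 0, 0],
    [0, 0, 0, 0, 0, 0],
    [0, 0, -3, 0, 0, 0],
    [0, 0, -4, 0, 0, 0],
    [0, 0, -4, 0, 0, 0],
    [0, 0, -1.5, 0, 0, 0],
    [0, 0, 0, 0, 0, 0]
  ],
  "jaw": 0.2
}}

```text
time_s: 17.92
ee_pos: [0.5436, 0.1061, 0.1968]
tcp_rot: [1.0, 0.019, -0.001, 0.0]
wrist_force: [-0.1, -1.1, -0.1]
finger_gap: 0.0564
```

```bash
python3 - <<'E'
from h import *
plan([0.525,0.17,0.2],47,5)
plan([0.525,0.17,0.2],-133,5)
E
```

```text
at [0.5436 0.1061 0.1968] az 2.13 tilt 0.12 gap 0.0564 F [-0.1 -1.1 -0.1] t 17.93 q [-0.74  0.34  0.61  1.82 -0.22  1.05 -0.01]
total tool-frame(now) cm [-1.62 -6.45 -0.32] rv [-0.     0.002 -0.783] n 5
[[-0.32,-1.29,-0.06,-0.0,0.0,-0.157],[-0.12,-1.33,-0.06,-0.0,0.0,-0.157],[0.09,-1.33,-0.06,-0.0,0.0,-0.157],[0.3,-1.3,-0.06,-0.0,0.0,-0.157],[0.49,-1.24,-0.06,-0.0,0.0,-0.157]]
at [0.5436 0.1061 0.1968] az 2.13 tilt 0.12 gap 0.0564 F [-0.1 -1.1 -0.1] t 17.93 q [-0.74  0.34  0.61  1.82 -0.22  1.05 -0.01]
total tool-frame(now) cm [-1.62 -6.45 -0.32] rv [0.003 0.    2.359] n 14
[[-0.12,-0.46,-0.02,0.0,0.0,0.168],[-0.19,-0.44,-0.02,0.0,0.0,0.168],[-0.26,-0.4,-0.02,0.0,0.0,0.168],[-0.32,-0.35,-0.02,0.0,0.0,0.168],[-0.38,-0.29,-0.02,0.0,0.0,0.168],[-0.42,-0.22,-0.02,0.0,0.0,0.168],[-0.45,-0.15,-0.02,0.0,0.0,0.168],[-0.47,-0.07,-0.02,0.0,0.0,0.168],[-0.48,0.01,-0.02,0.0,0.0,0.168],[-0.47,0.09,-0.02,0.0,0.0,0.168],[-0.44,0.17,-0.02,0.0,0.0,0.168],[-0.41,0.24,-0.02,0.0,0.0,0.168],[-0.36,0.3,-0.02,0.0,0.0,0.168],[-0.31,0.36,-0.02,0.0,0.0,0.168]]
```

```bash
python3 - <<'E'
from h import *
plan([0.5323,0.2587,0.12],47.3,3)
E
```

```text
at [0.5436 0.1061 0.1968] az 2.13 tilt 0.12 gap 0.0564 F [-0.1 -1.1 -0.1] t 17.93 q [-0.74  0.34  0.61  1.82 -0.22  1.05 -0.01]
total tool-frame(now) cm [ -0.54 -15.3    7.68] rv [-0.     0.002 -0.788] n 6
[[-0.09,-2.55,1.28,-0.0,0.0,-0.131],[0.24,-2.54,1.28,-0.0,0.0,-0.131],[0.57,-2.49,1.28,-0.0,0.0,-0.131],[0.89,-2.39,1.28,-0.0,0.0,-0.131],[1.2,-2.25,1.28,-0.0,0.0,-0.131],[1.48,-2.07,1.28,-0.0,0.0,-0.131]]
```

Call:
{"method": "drive_tool", "body": {
  "moves": [
    [-0.1, -2.6, 0, 0, 0, -0.13],
    [0.2, -2.5, 0.5, 0, 0, -0.13],
    [0.6, -2.5, 1.5, 0, 0, -0.13],
    [0.9, -2.4, 2, 0, 0, -0.13],
    [1.2, -2.2, 1.5, 0, 0, -0.13],
    [1, -1.5, 1, 0, 0, -0.1],
    [0, 0, 0, 0, 0, 0],
    [0, 0, 0, 0, 0, 0]
  ]
}}

```text
time_s: 18.92
ee_pos: [0.5263, 0.2525, 0.1184]
tcp_rot: [0.92, 0.392, -0.008, 0.0]
wrist_force: [0.0, -0.1, 0.5]
finger_gap: 0.0566
```

```bash
python3 - <<'E'
from h import *
plan([0.5323,0.2587,0.12],47.3,3)
grab('wrist','w10');grab('top','t10')
crop('t10',220,120,480,300,3,'t10c')
E
```

```text
at [0.5263 0.2525 0.1184] az 46.21 tilt 0.91 gap 0.0566 F [ 0.  -0.1  0.5] t 18.93 q [-0.79  0.47  0.37  1.79 -0.21  0.93  0.48]
total tool-frame(now) cm [ 0.86 -0.   -0.18] rv [-0.006  0.015 -0.019] n 1
[[0.86,-0.0,-0.18,-0.006,0.015,-0.019]]
```

View pics/w10.png

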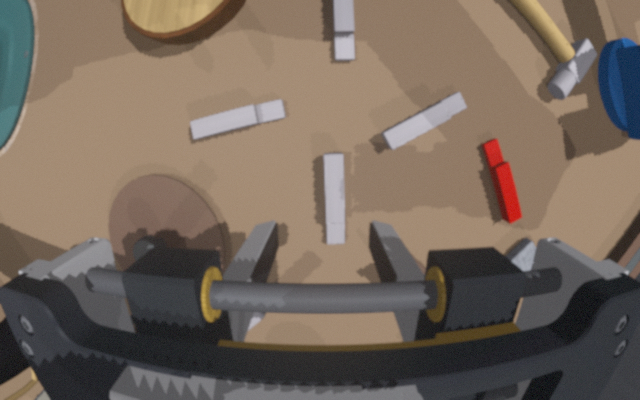

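View pics/t10c.png

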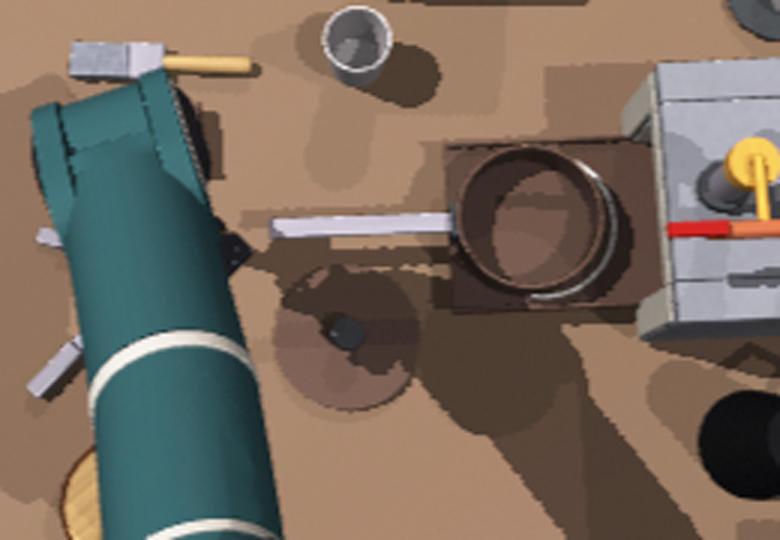

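```bash
cat >> h.py <<'E'
def blank(f,sq,tg,zs=.018,zt=.010,z0=0.):
    s=(pt(f,*sq[0],z0+zs)+pt(f,*sq[1],z0+zs))/2; t=(pt(f,*tg[0],z0+zt)+pt(f,*tg[1],z0+zt))/2
    d=(t-s)[:2]; L=np.linalg.norm(d); d/=L
    print('len',L.round(4),'yaw',np.degrees(np.arctan2(d[1],d[0])).round(2),'grip40',(s[:2]+.04*d).round(4),'origin',(s[:2]+.045*d).round(4))
E
python3 - <<'E'
from h import *
blank('w10',[(324,154),(344,154)],[(326,243),(345,243)])
def c(u,v,z): return pt('t10',220+(u+.5)/3-.5,120+(v+.5)/3-.5,z).round(4)
print('pan',c(531.5,219.5,.112),[c(*p,.112) for p in [(457,220),(606,220),(531,147),(531,292)]])
print('hend',c(270,228,.094))
print('shell',pt('t10',220+655/3,120+62/3,.201),pt('t10',220+672/3,120+322/3,.201))
E
```

```text
len 0.0887 yaw -42.28 grip40 [0.5319 0.2604] origin [0.5356 0.257 ]
pan [ 0.5476 -0.1009  0.112 ] [array([ 0.547 , -0.0263,  0.112 ]), array([ 0.5472, -0.1753,  0.112 ]), array([ 0.6222, -0.1019,  0.112 ]), array([ 0.4742, -0.099 ,  0.112 ])]
hend [0.5418 0.1626 0.094 ]
shell [ 0.68277722 -0.21020373  0.201     ] [ 0.4336294  -0.21732432  0.201     ]
```

Call:
{"method": "drive_tool", "body": {
  "moves": [
    [0.9, 0, 1, -0.006, 0.015, -0.02],
    [0, 0, 2.5, 0, 0, 0],
    [0, 0, 3, 0, 0, 0],
    [0, 0, 2.5, 0, 0, 0],
    [0, 0, 1, 0, 0, 0],
    [0, 0, 0, 0, 0, 0]
  ],
  "jaw": -0.1
}}

```text
time_s: 19.77
ee_pos: [0.5357, 0.2594, 0.0155]
tcp_rot: [0.916, 0.401, 0.004, -0.0]
wrist_force: [-1.3, 0.7, 0.6]
finger_gap: 0.0421
```

```bash
python3 - <<'E'
from h import *
plan([0.532,0.260,0.003],47.5,3)
grab('wrist','w11')
E
```

```text
at [0.5357 0.2594 0.0155] az 47.33 tilt 0.47 gap 0.0421 F [-1.3  0.7  0.6] t 19.77 q [-0.74  0.62  0.31  1.83 -0.28  0.72  0.55]
total tool-frame(now) cm [-0.22 -0.32  1.25] rv [ 0.003 -0.008 -0.003] n 1
[[-0.22,-0.32,1.25,0.003,-0.008,-0.003]]
```

View pics/w11.png

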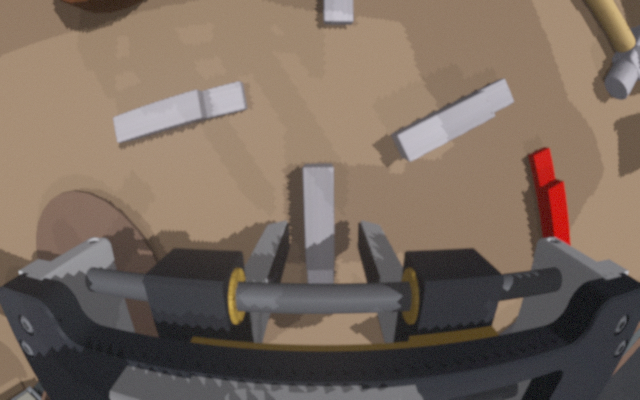

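Call:
{"method": "drive_tool", "body": {
  "moves": [
    [-0.2, -0.3, 0.6, 0.003, -0.008, 0],
    [0, 0, 0.55, 0, 0, 0],
    [0, 0, 0, 0, 0, 0]
  ]
}}

```text
time_s: 20.2
ee_pos: [0.5331, 0.2608, 0.0055]
tcp_rot: [0.916, 0.402, 0.001, -0.0]
wrist_force: [1.2, 0.1, -0.5]
finger_gap: 0.0421
```

Call:
{"method": "drive_tool", "body": {
  "moves": [
    [0, 0, 0, 0, 0, 0],
    [0, 0, 0, 0, 0, 0],
    [0, 0, 0, 0, 0, 0],
    [0, 0, 0, 0, 0, 0]
  ],
  "jaw": -1,
  "newtons": 45
}}

```text
time_s: 20.7
ee_pos: [0.5333, 0.2609, 0.0059]
tcp_rot: [0.916, 0.402, 0.001, -0.0]
wrist_force: [0.0, 0.1, -1.5]
finger_gap: 0.0176
```

Call:
{"method": "drive_tool", "body": {
  "moves": [
    [0, 0, -1.5, 0, 0, 0],
    [0, 0, -4, 0, 0, 0],
    [0, 0, -5, 0, 0, 0],
    [0, 0, -4, 0, 0, 0],
    [0, 0, -1.5, 0, 0, 0],
    [0, 0, 0, 0, 0, 0]
  ]
}}

```text
time_s: 21.45
ee_pos: [0.5324, 0.26, 0.1738]
tcp_rot: [0.916, 0.401, 0.002, -0.0]
wrist_force: [-0.4, -0.3, -2.1]
finger_gap: 0.0174
```

```bash
python3 - <<'E'
from h import *
plan([0.568,-0.101,0.16],2,4)
grab('wrist','w12')
E
```

```text
at [0.5324 0.26   0.1738] az 47.3 tilt 0.19 gap 0.0174 F [-0.4 -0.3 -2.1] t 21.45 q [-0.81  0.41  0.39  1.74 -0.18  1.02  0.47]
total tool-frame(now) cm [-24.13  27.09   1.31] rv [-0.001 -0.003  0.791] n 10
[[-2.41,2.71,0.13,-0.0,-0.0,0.079],[-2.19,2.89,0.13,-0.0,-0.0,0.079],[-1.96,3.06,0.13,-0.0,-0.0,0.079],[-1.71,3.2,0.13,-0.0,-0.0,0.079],[-1.45,3.33,0.13,-0.0,-0.0,0.079],[-1.18,3.43,0.14,-0.0,-0.0,0.079],[-0.91,3.51,0.14,-0.0,-0.0,0.079],[-0.63,3.57,0.14,-0.0,-0.0,0.079],[-0.34,3.61,0.14,-0.0,-0.0,0.079],[-0.06,3.63,0.14,-0.0,-0.0,0.079]]
```

View pics/w12.png

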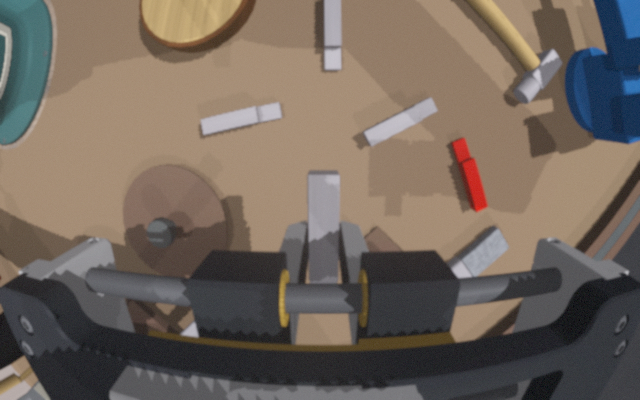

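Call:
{"method": "drive_tool", "body": {
  "moves": [
    [-2.4, 2.7, 0, 0, 0, 0.079],
    [-2.2, 2.9, 0, 0, 0, 0.079],
    [-2, 3, 0, 0, 0, 0.079],
    [-1.7, 3.2, 0, 0, 0, 0.079],
    [-1.4, 3.3, 0, 0, 0, 0.079],
    [-1.2, 3.4, 0, 0, 0, 0.079],
    [-0.9, 3.5, 0, 0, 0, 0.079],
    [-0.6, 3.6, 0, 0, 0, 0.079],
    [-0.3, 3, 0, 0, 0, 0.079],
    [0, 2, 0, 0, 0, 0.07],
    [0, 0, 0, 0, 0, 0],
    [0, 0, 0, 0, 0, 0]
  ]
}}

```text
time_s: 23.0
ee_pos: [0.553, -0.1073, 0.1673]
tcp_rot: [1.0, -0.009, -0.003, 0.002]
wrist_force: [0.4, -0.3, -2.0]
finger_gap: 0.0176
```

```bash
python3 - <<'E'
from h import *
plan([0.568,-0.101,0.16],2,4)
grab('wrist','w13')
E
```

```text
at [ 0.553  -0.1073  0.1673] az -1.02 tilt 0.42 gap 0.0176 F [ 0.4 -0.3 -2. ] t 23.0 q [-0.4   0.42  0.68  1.82 -0.3   1.01  0.38]
total tool-frame(now) cm [ 1.49 -0.65  0.72] rv [ 0.003  0.007 -0.053] n 1
[[1.49,-0.65,0.72,0.003,0.007,-0.053]]
```

View pics/w13.png

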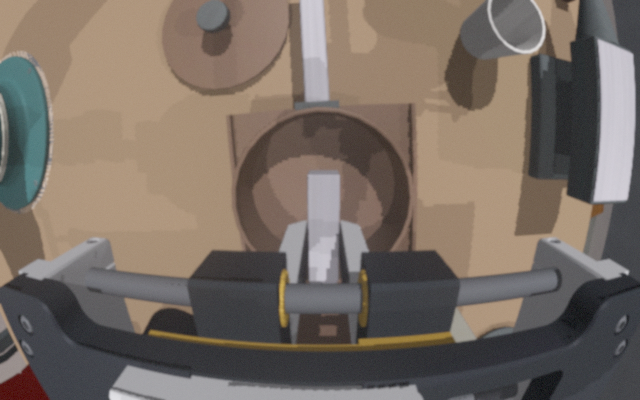

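```bash
python3 - <<'E'
from h import *
print([pt('w13',*p,.112).round(4) for p in [(231,190),(417,190),(324,106)]])
th=np.radians(np.arange(0,360,10))
im=cv2.imread('pics/w13.png')
for cx,cy,col in [(.548,-.1008,(0,255,0))]:
    for t in th:
        u=proj('w13',[cx+.074*np.cos(t),cy+.074*np.sin(t),.112]); cv2.circle(im,tuple(int(round(x)) for x in u),1,col,-1)
cv2.imwrite('pics/w13o.png',im)
E
```

```text
[array([ 0.4789, -0.0888,  0.112 ]), array([ 0.6268, -0.0912,  0.112 ]), array([ 0.5541, -0.0261,  0.112 ])]
```

View pics/w13o.png

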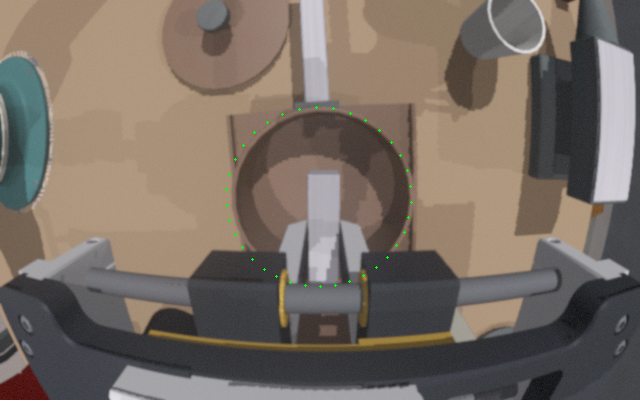

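Call:
{"method": "drive_tool", "body": {
  "moves": [
    [1.2, -0.5, 0.7, 0.003, 0.007, -0.052],
    [0.6, 0, 1.5, 0, 0, 0],
    [0, 0, 1.5, 0, 0, 0],
    [0, 0, 0.5, 0, 0, 0],
    [0, 0, 0, 0, 0, 0]
  ]
}}

```text
time_s: 23.68
ee_pos: [0.5708, -0.0996, 0.1221]
tcp_rot: [1.0, 0.019, -0.001, -0.0]
wrist_force: [0.3, -0.0, -1.5]
finger_gap: 0.0173
```

```bash
python3 - <<'E'
from h import *
plan([0.5715,-0.1015,0.063],2,4)
E
```

```text
at [ 0.5708 -0.0996  0.1221] az 2.13 tilt 0.09 gap 0.0173 F [ 0.3 -0.  -1.5] t 23.68 q [-0.36  0.5   0.62  1.82 -0.35  0.94  0.46]
total tool-frame(now) cm [0.07 0.19 5.91] rv [-0.001  0.001  0.002] n 2
[[0.03,0.1,2.95,-0.0,0.001,0.001],[0.03,0.1,2.96,-0.0,0.001,0.001]]
```

Call:
{"method": "drive_tool", "body": {
  "moves": [
    [0, 0.1, 1.5, 0, 0, 0],
    [0, 0.1, 2, 0, 0, 0],
    [0, 0, 1.5, 0, 0, 0],
    [0, 0, 0.6, 0, 0, 0],
    [0, 0, 0, 0, 0, 0]
  ]
}}

```text
time_s: 24.3
ee_pos: [0.5704, -0.102, 0.0619]
tcp_rot: [1.0, 0.018, -0.001, -0.0]
wrist_force: [-0.7, -0.3, -2.4]
finger_gap: 0.0176
```

```bash
python3 - <<'E'
from h import *
plan([0.5715,-0.1015,0.062],2,4)
E
```

```text
at [ 0.5704 -0.102   0.0619] az 2.09 tilt 0.11 gap 0.0176 F [-0.7 -0.3 -2.4] t 24.3 q [-0.31  0.58  0.58  1.86 -0.42  0.83  0.51]
total tool-frame(now) cm [ 0.11 -0.05 -0.01] rv [-0.001  0.002  0.001] n 1
[[0.11,-0.05,-0.01,-0.001,0.002,0.001]]
```

Call:
{"method": "drive_tool", "body": {
  "moves": [
    [0, 0, 0.2, 0, 0, 0],
    [0, 0, 0, 0, 0, 0]
  ]
}}

```text
time_s: 24.55
ee_pos: [0.5709, -0.1021, 0.0604]
tcp_rot: [1.0, 0.018, -0.0, -0.0]
wrist_force: [0.7, -0.0, -1.3]
finger_gap: 0.0174
```

Call:
{"method": "drive_tool", "body": {
  "moves": [
    [0, 0, 0, 0, 0, 0],
    [0, 0, 0, 0, 0, 0],
    [0, 0, -2, 0, 0, 0],
    [0, 0, -4, 0, 0, 0],
    [0, 0, -4, 0, 0, 0],
    [0, 0, -4, 0, 0, 0],
    [0, 0, 0, 0, 0, 0]
  ],
  "jaw": -0.4
}}

```text
time_s: 25.42
ee_pos: [0.5716, -0.1032, 0.2116]
tcp_rot: [1.0, 0.017, 0.002, -0.0]
wrist_force: [-0.3, 0.2, -0.8]
finger_gap: 0.0282
```

```bash
python3 - <<'E'
from h import *
plan([0.4077,0.3884,0.14],47.3,5)
grab('wrist','w14')
E
```

```text
at [ 0.5716 -0.1032  0.2116] az 2.0 tilt 0.24 gap 0.0282 F [-0.3  0.2 -0.8] t 25.43 q [-0.4   0.39  0.68  1.74 -0.28  1.1   0.4 ]
total tool-frame(now) cm [-14.69 -49.7    7.11] rv [ 0.001 -0.004 -0.791] n 11
[[-1.34,-4.52,0.65,0.0,-0.0,-0.072],[-1.01,-4.6,0.65,0.0,-0.0,-0.072],[-0.67,-4.66,0.65,0.0,-0.0,-0.072],[-0.34,-4.7,0.65,0.0,-0.0,-0.072],[0.0,-4.71,0.65,0.0,-0.0,-0.072],[0.34,-4.7,0.65,0.0,-0.0,-0.072],[0.68,-4.66,0.65,0.0,-0.0,-0.072],[1.01,-4.6,0.65,0.0,-0.0,-0.072],[1.34,-4.52,0.65,0.0,-0.0,-0.072],[1.66,-4.41,0.65,0.0,-0.0,-0.072],[1.97,-4.28,0.65,0.0,-0.0,-0.072]]
```

View pics/w14.png

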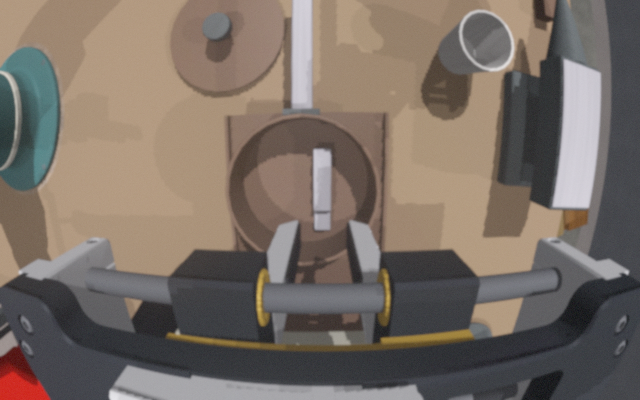

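Call:
{"method": "drive_tool", "body": {
  "moves": [
    [-1.3, -4.5, 0, 0, 0, -0.072],
    [-1, -4.6, 0, 0, 0, -0.072],
    [-0.7, -4.7, 0, 0, 0, -0.072],
    [-0.3, -4.7, 0, 0, 0, -0.072],
    [0, -4.7, 0.5, 0, 0, -0.072],
    [0.3, -4.7, 1, 0, 0, -0.072],
    [0.7, -4.7, 1, 0, 0, -0.072],
    [1, -4.6, 1, 0, 0, -0.072],
    [1.3, -4.2, 1, 0, 0, -0.072],
    [1.4, -3, 1, 0, 0, -0.072],
    [0.7, -1.5, 1, 0, 0, -0.04],
    [0, 0, 0, 0, 0, 0],
    [0, 0, 0, 0, 0, 0]
  ],
  "jaw": 0
}}

```text
time_s: 27.1
ee_pos: [0.4128, 0.3522, 0.1383]
tcp_rot: [0.918, 0.396, -0.003, 0.002]
wrist_force: [-0.3, -1.1, -0.6]
finger_gap: 0.0468
```

```bash
python3 - <<'E'
from h import *
plan([0.4077,0.3884,0.12],47.3,5)
grab('wrist','w15')
E
```

```text
at [0.4128 0.3522 0.1383] az 46.72 tilt 0.43 gap 0.0468 F [-0.3 -1.1 -0.6] t 27.1 q [-1.03  0.37  0.33  1.89 -0.14  0.92  0.18]
total tool-frame(now) cm [ 2.3  -2.86  1.81] rv [ 0.001  0.007 -0.01 ] n 1
[[2.3,-2.86,1.81,0.001,0.007,-0.01]]
```

View pics/w15.png

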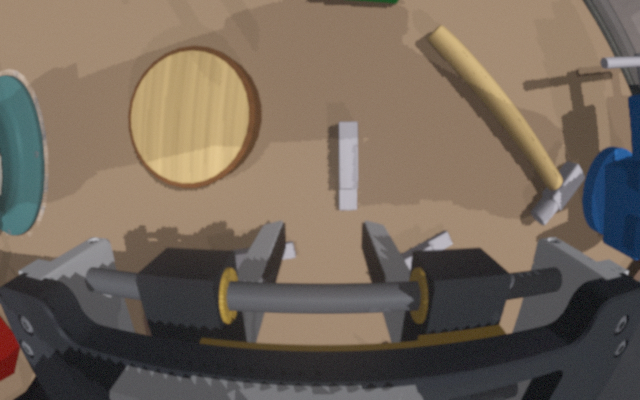

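```bash
python3 - <<'E'
from h import *
blank('w15',[(339,122),(358,122)],[(338,209),(357,209)])
plan([0.4077,0.3884,0.06],47.3,5)
E
```

```text
len 0.0885 yaw -42.8 grip40 [0.4075 0.3901] origin [0.4112 0.3867]
at [0.4128 0.3522 0.1384] az 46.71 tilt 0.43 gap 0.0467 F [-0.5 -0.3  1.4] t 27.15 q [-1.03  0.37  0.33  1.89 -0.14  0.92  0.18]
total tool-frame(now) cm [ 2.35 -2.86  7.82] rv [ 0.001  0.007 -0.01 ] n 2
[[1.17,-1.43,3.91,0.0,0.004,-0.005],[1.17,-1.42,3.91,0.0,0.004,-0.005]]
```

Call:
{"method": "drive_tool", "body": {
  "moves": [
    [0.9, -1.1, 1.5, 0, 0.007, -0.01],
    [0.9, -1.1, 2, 0, 0, 0],
    [0.5, -0.6, 3, 0, 0, 0],
    [0, 0, 3, 0, 0, 0],
    [0, 0, 1.5, 0, 0, 0],
    [0, 0, 0, 0, 0, 0],
    [0, 0, 0, 0, 0, 0]
  ]
}}

```text
time_s: 28.02
ee_pos: [0.4095, 0.3902, 0.0239]
tcp_rot: [0.917, 0.4, 0.002, -0.001]
wrist_force: [-0.6, -0.5, 0.8]
finger_gap: 0.0469
```

```bash
python3 - <<'E'
from h import *
plan([0.4076,0.389,0.005],47.3,5)
grab('wrist','w16')
E
```

```text
at [0.4095 0.3902 0.0239] az 47.1 tilt 0.24 gap 0.0469 F [-0.6 -0.5  0.8] t 28.02 q [-1.03  0.56  0.27  1.9  -0.22  0.7   0.19]
total tool-frame(now) cm [-0.23 -0.05  1.89] rv [ 0.001 -0.004 -0.004] n 1
[[-0.23,-0.05,1.89,0.001,-0.004,-0.004]]
```

View pics/w16.png

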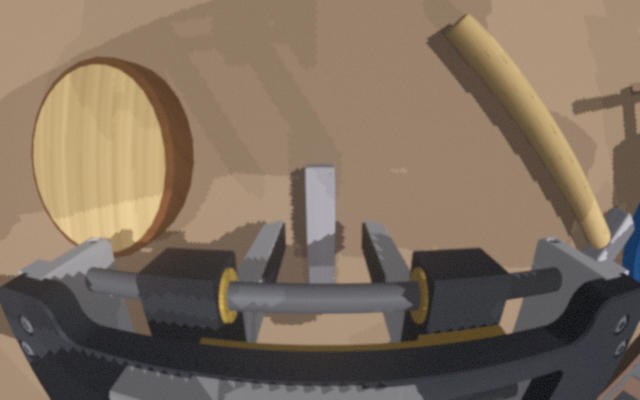

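Call:
{"method": "drive_tool", "body": {
  "moves": [
    [-0.2, 0, 0.9, 0, -0.004, 0],
    [0, 0, 0.9, 0, 0, 0],
    [0, 0, 0, 0, 0, 0],
    [0, 0, 0, 0, 0, 0]
  ]
}}

```text
time_s: 28.58
ee_pos: [0.4086, 0.3894, 0.006]
tcp_rot: [0.917, 0.4, 0.001, -0.0]
wrist_force: [-0.1, -0.7, -0.6]
finger_gap: 0.0475
```

Call:
{"method": "drive_tool", "body": {
  "moves": [
    [0, 0, 0, 0, 0, 0],
    [0, 0, 0, 0, 0, 0],
    [0, 0, 0, 0, 0, 0],
    [0, 0, 0, 0, 0, 0]
  ],
  "jaw": -1,
  "newtons": 45
}}

```text
time_s: 29.08
ee_pos: [0.4087, 0.3895, 0.0064]
tcp_rot: [0.917, 0.4, 0.001, -0.0]
wrist_force: [-0.4, -0.3, -1.5]
finger_gap: 0.0176
```

Call:
{"method": "drive_tool", "body": {
  "moves": [
    [0, 0, -1.5, 0, 0, 0],
    [0, 0, -4, 0, 0, 0],
    [0, 0, -5, 0, 0, 0],
    [0, 0, -4, 0, 0, 0],
    [0, 0, -1.5, 0, 0, 0],
    [0, 0, 0, 0, 0, 0]
  ]
}}

```text
time_s: 29.82
ee_pos: [0.408, 0.3885, 0.1743]
tcp_rot: [0.917, 0.399, 0.001, -0.001]
wrist_force: [-0.5, -0.3, -2.1]
finger_gap: 0.0174
```

```bash
python3 - <<'E'
from h import *
plan([0.5315,-0.1025,0.175],2,4.5)
grab('wrist','w17')
E
```

```text
at [0.408  0.3885 0.1743] az 47.06 tilt 0.17 gap 0.0174 F [-0.5 -0.3 -2.1] t 29.82 q [-1.08  0.35  0.33  1.81 -0.13  1.    0.12]
total tool-frame(now) cm [-27.53  42.49  -0.15] rv [-0.001 -0.003  0.786] n 12
[[-2.29,3.54,-0.01,-0.0,-0.0,0.066],[-2.06,3.68,-0.01,-0.0,-0.0,0.066],[-1.81,3.81,-0.01,-0.0,-0.0,0.066],[-1.56,3.92,-0.01,-0.0,-0.0,0.066],[-1.3,4.01,-0.01,-0.0,-0.0,0.066],[-1.03,4.09,-0.01,-0.0,-0.0,0.066],[-0.76,4.15,-0.01,-0.0,-0.0,0.066],[-0.49,4.19,-0.01,-0.0,-0.0,0.066],[-0.21,4.21,-0.01,-0.0,-0.0,0.066],[0.06,4.22,-0.01,-0.0,-0.0,0.066],[0.34,4.21,-0.01,-0.0,-0.0,0.066],[0.61,4.17,-0.01,-0.0,-0.0,0.066]]
```

View pics/w17.png

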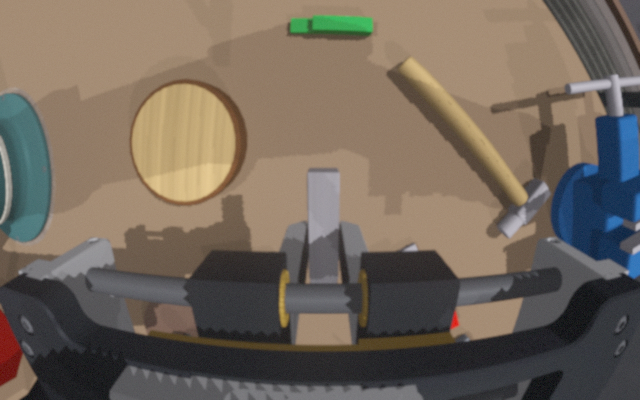

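Call:
{"method": "drive_tool", "body": {
  "moves": [
    [-2.3, 3.5, 0, 0, 0, 0.066],
    [-2, 3.7, 0, 0, 0, 0.066],
    [-1.8, 3.8, 0, 0, 0, 0.066],
    [-1.6, 3.9, 0, 0, 0, 0.066],
    [-1.3, 4, 0, 0, 0, 0.066],
    [-1, 4.1, 0, 0, 0, 0.066],
    [-0.7, 4.1, 0, 0, 0, 0.066],
    [-0.5, 4.2, 0, 0, 0, 0.066],
    [-0.2, 4.2, 0, 0, 0, 0.066],
    [0, 3.8, 0, 0, 0, 0.066],
    [0.4, 2.8, 0, 0, 0, 0.066],
    [0.6, 1.5, 0, 0, 0, 0.04],
    [0, 0, 0, 0, 0, 0],
    [0, 0, 0, 0, 0, 0]
  ]
}}

```text
time_s: 31.62
ee_pos: [0.5139, -0.074, 0.1557]
tcp_rot: [1.0, 0.017, -0.012, 0.007]
wrist_force: [-0.4, 0.0, -1.5]
finger_gap: 0.0173
```

```bash
python3 - <<'E'
from h import *
plan([0.5315,-0.1025,0.13],2,4)
grab('wrist','w18')
E
```

```text
at [ 0.5139 -0.074   0.1557] az 1.91 tilt 1.62 gap 0.0173 F [-0.4  0.  -1.5] t 31.62 q [-0.49  0.36  0.69  1.93 -0.25  0.97  0.35]
total tool-frame(now) cm [1.73 2.87 2.57] rv [ 0.014  0.025 -0.001] n 2
[[0.86,1.44,1.28,0.007,0.012,-0.001],[0.85,1.45,1.28,0.007,0.012,-0.001]]
```

View pics/w18.png

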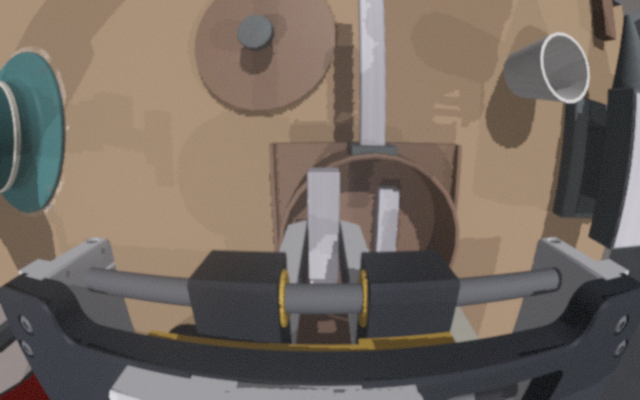

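Call:
{"method": "drive_tool", "body": {
  "moves": [
    [0.8, 1.4, 0, 0.007, 0.012, 0],
    [0.8, 1.3, 0.5, 0.005, 0.01, 0],
    [0, 0.1, 1.0, 0, 0, 0],
    [0, 0, 0.5, 0, 0, 0],
    [0, 0, 0, 0, 0, 0]
  ]
}}

```text
time_s: 32.3
ee_pos: [0.5305, -0.0966, 0.1343]
tcp_rot: [1.0, 0.021, -0.002, -0.0]
wrist_force: [0.7, -0.1, -1.7]
finger_gap: 0.0174
```

```bash
python3 - <<'E'
from h import *
plan([0.5315,-0.1025,0.0605],2,4)
grab('wrist','w19')
E
```

```text
at [ 0.5305 -0.0966  0.1343] az 2.42 tilt 0.18 gap 0.0174 F [ 0.7 -0.1 -1.7] t 32.3 q [-0.41  0.42  0.66  1.91 -0.32  0.92  0.45]
total tool-frame(now) cm [0.1  0.6  7.38] rv [-0.     0.003  0.007] n 2
[[0.05,0.3,3.69,-0.0,0.002,0.004],[0.04,0.3,3.69,-0.0,0.002,0.004]]
```

View pics/w19.png

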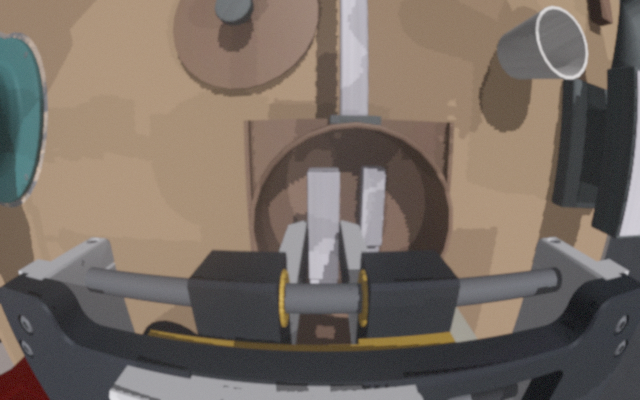

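```bash
python3 - <<'E'
from h import *
for u,v in [(361,168),(384,168),(361,235),(381,235)]: print(pt('w19',u,v,.072).round(4))
blank('w14',[(314,150),(330,149)],[(315,229),(330,230)],z0=.054)
print([pt('w19',*p,.112).round(4) for p in [(251,210),(452,210),(352,123)]])
E
```

```text
[ 0.5581 -0.0618  0.072 ]
[ 0.5766 -0.0609  0.072 ]
[ 0.5621 -0.1177  0.072 ]
[ 0.5791 -0.1172  0.072 ]
len 0.0893 yaw -87.71 grip40 [ 0.5705 -0.1017] origin [ 0.5707 -0.1067]
[array([ 0.48  , -0.0882,  0.112 ]), array([ 0.6214, -0.0826,  0.112 ]), array([ 0.5455, -0.0273,  0.112 ])]
```

Call:
{"method": "drive_tool", "body": {
  "moves": [
    [-0.1, 0.3, 1.5, 0, 0.003, 0.007],
    [0, 0.3, 2.5, 0, 0, 0],
    [0, 0, 2, 0, 0, 0],
    [0, 0, 1.0, 0, 0, 0],
    [0, 0, 0, 0, 0, 0],
    [0, 0, 0, 0, 0, 0]
  ]
}}

```text
time_s: 33.1
ee_pos: [0.5295, -0.1025, 0.0609]
tcp_rot: [1.0, 0.017, 0.001, -0.0]
wrist_force: [0.4, 0.8, -0.2]
finger_gap: 0.0177
```

```bash
python3 - <<'E'
from h import *
plan([0.529,-0.1025,0.0605],2,4)
E
```

```text
at [ 0.5295 -0.1025  0.0609] az 1.99 tilt 0.08 gap 0.0177 F [ 0.4  0.8 -0.2] t 33.1 q [-0.34  0.52  0.6   1.96 -0.41  0.78  0.53]
total tool-frame(now) cm [-0.05  0.    0.04] rv [-0.    -0.001 -0.   ] n 1
[[-0.05,0.0,0.04,-0.0,-0.001,-0.0]]
```

Call:
{"method": "drive_tool", "body": {
  "moves": [
    [0, 0, 0, 0, 0, 0],
    [0, 0, 0, 0, 0, 0],
    [0, 0, -2, 0, 0, 0],
    [0, 0, -4, 0, 0, 0],
    [0, 0, -4, 0, 0, 0],
    [0, 0, -4, 0, 0, 0],
    [0, 0, 0, 0, 0, 0]
  ],
  "jaw": -0.45
}}

```text
time_s: 33.98
ee_pos: [0.53, -0.1027, 0.2075]
tcp_rot: [1.0, 0.017, 0.002, -0.0]
wrist_force: [-0.4, -0.6, 0.1]
finger_gap: 0.0261
```

```bash
python3 - <<'E'
from h import *
plan([0.5378,0.371,0.14],-14.7,5)
plan([0.4112,0.2394,0.14],-32.6,5)
grab('wrist','w20')
E
```

```text
at [ 0.53   -0.1027  0.2075] az 1.98 tilt 0.27 gap 0.0261 F [-0.4 -0.6  0.1] t 33.98 q [-0.45  0.32  0.72  1.85 -0.24  1.06  0.39]
total tool-frame(now) cm [  2.38 -47.31   6.79] rv [-0.001 -0.005  0.291] n 10
[[0.24,-4.73,0.68,-0.0,-0.0,0.029],[0.1,-4.74,0.68,-0.0,-0.0,0.029],[-0.04,-4.74,0.68,-0.0,-0.0,0.029],[-0.17,-4.73,0.68,-0.0,-0.0,0.029],[-0.31,-4.73,0.68,-0.0,-0.0,0.029],[-0.45,-4.72,0.68,-0.0,-0.0,0.029],[-0.59,-4.7,0.68,-0.0,-0.0,0.029],[-0.72,-4.68,0.68,-0.0,-0.0,0.029],[-0.86,-4.66,0.68,-0.0,-0.0,0.029],[-0.99,-4.63,0.68,-0.0,-0.0,0.029]]
at [ 0.53   -0.1027  0.2075] az 1.98 tilt 0.27 gap 0.0261 F [-0.4 -0.6  0.1] t 33.98 q [-0.45  0.32  0.72  1.85 -0.24  1.06  0.39]
total tool-frame(now) cm [-10.72 -34.6    6.72] rv [-0.002 -0.004  0.603] n 8
[[-1.34,-4.32,0.84,-0.0,-0.001,0.075],[-1.66,-4.21,0.84,-0.0,-0.001,0.075],[-1.97,-4.07,0.84,-0.0,-0.001,0.075],[-2.28,-3.91,0.84,-0.0,-0.001,0.075],[-2.56,-3.73,0.84,-0.0,-0.001,0.075],[-2.84,-3.53,0.84,-0.0,-0.001,0.075],[-3.09,-3.3,0.84,-0.0,-0.001,0.075],[-3.33,-3.06,0.84,-0.0,-0.001,0.075]]
```

View pics/w20.png

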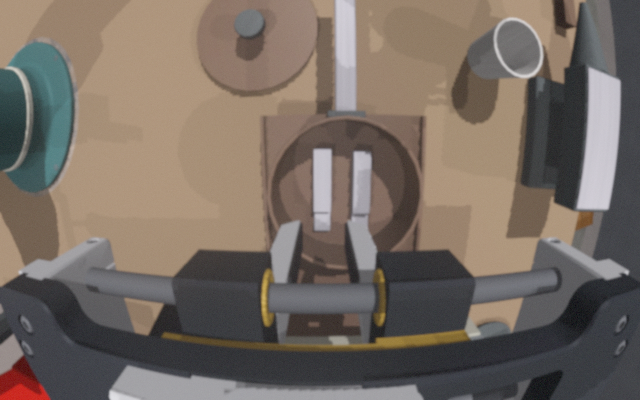

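Call:
{"method": "drive_tool", "body": {
  "moves": [
    [-1.3, -4.3, 0, 0, 0, 0.075],
    [-1.7, -4.2, 0, 0, 0, 0.075],
    [-2, -4.1, 0, 0, 0, 0.075],
    [-2.3, -3.9, 0.5, 0, 0, 0.075],
    [-2.5, -3.7, 1, 0, 0, 0.075],
    [-2.8, -3.5, 1, 0, 0, 0.075],
    [-2.5, -2.6, 1, 0, 0, 0.075],
    [-1.7, -1.5, 1, 0, 0, 0.06],
    [0, 0, 0, 0, 0, 0],
    [0, 0, 0, 0, 0, 0]
  ],
  "jaw": 0
}}

```text
time_s: 35.28
ee_pos: [0.4137, 0.2164, 0.1514]
tcp_rot: [0.96, -0.281, -0.002, 0.003]
wrist_force: [0.3, 0.9, -0.6]
finger_gap: 0.0469
```

```bash
python3 - <<'E'
from h import *
plan([0.4112,0.2394,0.14],-32.6,5)
grab('wrist','w21')
E
```

```text
at [0.4137 0.2164 0.1514] az -32.59 tilt 0.46 gap 0.0469 F [ 0.3  0.9 -0.6] t 35.27 q [-1.11  0.24  0.64  2.06 -0.18  0.9  -0.94]
total tool-frame(now) cm [-1.45 -1.81  1.13] rv [0.008 0.002 0.   ] n 1
[[-1.45,-1.81,1.13,0.008,0.002,0.0]]
```

View pics/w21.png

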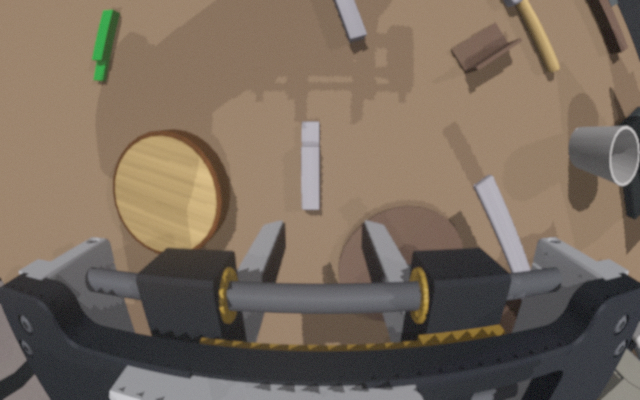

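```bash
python3 - <<'E'
from h import *
blank('w21',[(302,209),(320,209)],[(303,122),(319,122)])
E
```

```text
len 0.0899 yaw 57.21 grip40 [0.4119 0.2395] origin [0.4146 0.2437]
```

Call:
{"method": "drive_tool", "body": {
  "moves": [
    [-0.7, -0.9, 1, 0.008, 0.002, 0],
    [-0.7, -0.9, 2.5, 0, 0, 0],
    [0, 0, 3, 0, 0, 0],
    [0, 0, 3, 0, 0, 0],
    [0, 0, 2.5, 0, 0, 0],
    [0, 0, 0.5, 0, 0, 0],
    [0, 0, 0, 0, 0, 0]
  ]
}}

```text
time_s: 36.2
ee_pos: [0.4131, 0.2403, 0.0213]
tcp_rot: [0.959, -0.282, 0.001, -0.002]
wrist_force: [-0.8, 0.1, -0.7]
finger_gap: 0.0469
```

```bash
python3 - <<'E'
from h import *
plan([0.4118,0.2395,0.005],-32.7,5)
grab('wrist','w22')
E
```

```text
at [0.4131 0.2403 0.0213] az -32.73 tilt 0.27 gap 0.0469 F [-0.8  0.1 -0.7] t 36.2 q [-1.01  0.48  0.5   2.12 -0.4   0.62 -0.8 ]
total tool-frame(now) cm [-0.06  0.14  1.63] rv [-0.005 -0.001 -0.   ] n 1
[[-0.06,0.14,1.63,-0.005,-0.001,-0.0]]
```

View pics/w22.png

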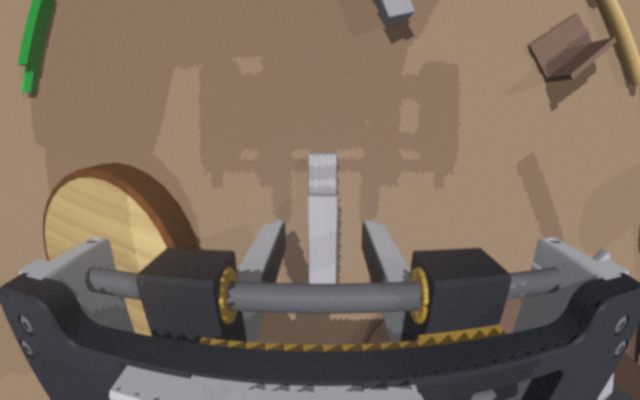

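Call:
{"method": "drive_tool", "body": {
  "moves": [
    [0, 0.1, 0.8, -0.005, 0, 0],
    [0, 0, 0.75, 0, 0, 0],
    [0, 0, 0, 0, 0, 0],
    [0, 0, 0, 0, 0, 0]
  ]
}}

```text
time_s: 36.75
ee_pos: [0.4134, 0.2404, 0.0066]
tcp_rot: [0.96, -0.282, 0.001, -0.001]
wrist_force: [-0.4, -1.1, -1.2]
finger_gap: 0.0467
```

Call:
{"method": "drive_tool", "body": {
  "moves": [
    [0, 0, 0, 0, 0, 0],
    [0, 0, 0, 0, 0, 0],
    [0, 0, 0, 0, 0, 0],
    [0, 0, 0, 0, 0, 0]
  ],
  "jaw": -1,
  "newtons": 45
}}

```text
time_s: 37.25
ee_pos: [0.4135, 0.2406, 0.0069]
tcp_rot: [0.96, -0.282, 0.001, -0.001]
wrist_force: [0.7, 0.7, -2.9]
finger_gap: 0.0174
```

Call:
{"method": "drive_tool", "body": {
  "moves": [
    [0, 0, -1.5, 0, 0, 0],
    [0, 0, -4, 0, 0, 0],
    [0, 0, -5, 0, 0, 0],
    [0, 0, -5, 0, 0, 0],
    [0, 0, -2, 0, 0, 0],
    [0, 0, 0, 0, 0, 0]
  ]
}}

```text
time_s: 38.0
ee_pos: [0.4128, 0.2387, 0.191]
tcp_rot: [0.959, -0.283, 0.001, -0.001]
wrist_force: [-0.4, 0.2, -2.2]
finger_gap: 0.0173
```

```bash
python3 - <<'E'
from h import *
# pan centre (.551,-.1008); upper bar at pan y -12, grip x=-6
plan([0.545,-0.113,0.19],-88,4.5)
grab('wrist','w23')
E
```

```text
at [0.4128 0.2387 0.191 ] az -32.84 tilt 0.19 gap 0.0173 F [-0.4  0.2 -2.2] t 38.0 q [-1.19  0.19  0.67  2.01 -0.14  0.98 -1.02]
total tool-frame(now) cm [30.19 22.38  0.06] rv [-0.003  0.001  0.963] n 9
[[3.35,2.49,0.01,-0.0,0.0,0.107],[3.6,2.11,0.01,-0.0,0.0,0.107],[3.81,1.72,0.01,-0.0,0.0,0.107],[3.97,1.3,0.01,-0.0,0.0,0.107],[4.08,0.87,0.01,-0.0,0.0,0.107],[4.15,0.43,0.01,-0.0,0.0,0.107],[4.17,-0.02,0.01,-0.0,0.0,0.107],[4.15,-0.46,0.01,-0.0,0.0,0.107],[4.08,-0.9,0.01,-0.0,0.0,0.107]]
```

View pics/w23.png

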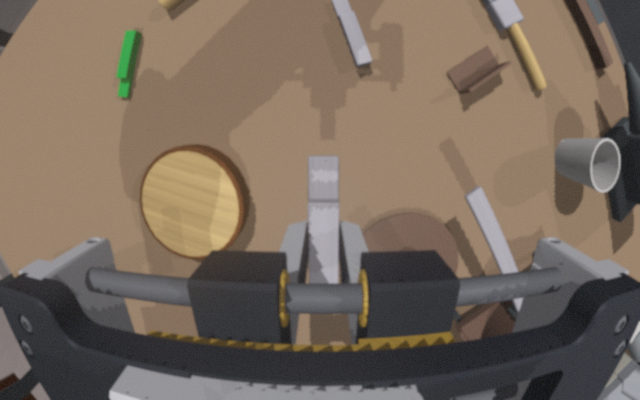

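Call:
{"method": "drive_tool", "body": {
  "moves": [
    [3.3, 2.5, 0, 0, 0, 0.107],
    [3.6, 2.1, 0, 0, 0, 0.107],
    [3.8, 1.7, 0, 0, 0, 0.107],
    [4, 1.3, 0, 0, 0, 0.107],
    [4.1, 0.9, 0, 0, 0, 0.107],
    [4, 0.4, 0, 0, 0, 0.107],
    [3.5, 0, 0, 0, 0, 0.107],
    [2.5, -0.4, 0, 0, 0, 0.107],
    [1.5, -0.5, 0, 0, 0, 0.1],
    [0, 0, 0, 0, 0, 0],
    [0, 0, 0, 0, 0, 0]
  ]
}}

```text
time_s: 39.42
ee_pos: [0.522, -0.0779, 0.1789]
tcp_rot: [0.711, -0.703, -0.002, 0.008]
wrist_force: [-0.1, 0.9, -1.6]
finger_gap: 0.0174
```

```bash
python3 - <<'E'
from h import *
plan([0.546,-0.110,0.16],-88,4.5)
grab('wrist','w24');grab('top','t24')
E
```

```text
at [ 0.522  -0.0779  0.1789] az -89.33 tilt 0.96 gap 0.0174 F [-0.1  0.9 -1.6] t 39.42 q [-0.68  0.42  0.96  1.9  -0.38  1.04 -1.12]
total tool-frame(now) cm [ 3.22 -2.39  1.88] rv [ 0.015 -0.008 -0.023] n 1
[[3.22,-2.39,1.88,0.015,-0.008,-0.023]]
```

View pics/w24.png

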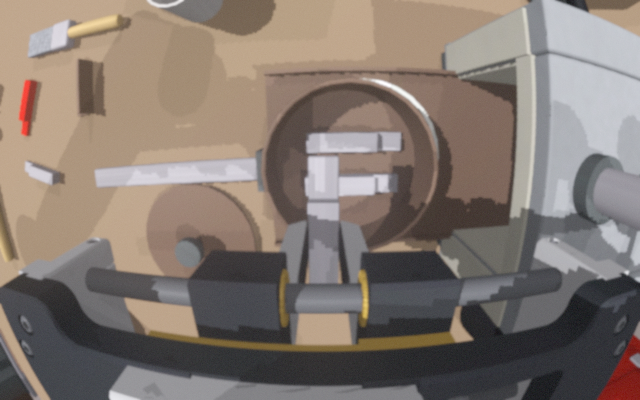

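View pics/t24.png

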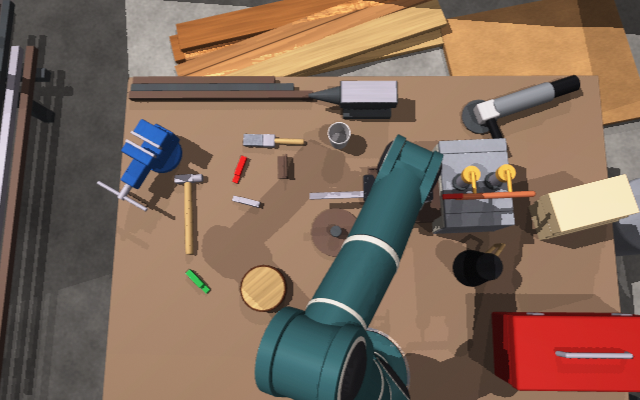

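```bash
python3 - <<'E'
from h import *
for p in [(527,30),(530,130),(522,200),(513,130),(512,200)]: print(p,pt('w24',*p,.201).round(4))
for p in [(445,50),(440,238)]: print(p,pt('w24',*p,.10).round(4),pt('w24',*p,.2).round(4))
blank('w24',[(309,142),(309,142)],[(400,142),(400,142)],z0=.054)
blank('w24',[(307,186),(307,186)],[(395,183),(395,183)],z0=.054)
print([pt('w24',*p,.112).round(4) for p in [(263,165),(438,165),(350,80)]])
E
```

```text
(527, 30) [ 0.6538 -0.1951  0.201 ]
(530, 130) [ 0.5931 -0.1975  0.201 ]
(522, 200) [ 0.5506 -0.1973  0.201 ]
(513, 130) [ 0.5918 -0.1844  0.201 ]
(512, 200) [ 0.5505 -0.1893  0.201 ]
(445, 50) [ 0.6574 -0.1812  0.1   ] [ 0.6316 -0.1397  0.2   ]
(440, 238) [ 0.4866 -0.1876  0.1   ] [ 0.5275 -0.1437  0.2   ]
len 0.0869 yaw -89.08 grip40 [ 0.5707 -0.1042] origin [ 0.5708 -0.1092]
len 0.0858 yaw -88.47 grip40 [ 0.5298 -0.1024] origin [ 0.5299 -0.1074]
[array([ 0.5546, -0.0287,  0.112 ]), array([ 0.557, -0.173,  0.112]), array([ 0.6227, -0.0972,  0.112 ])]
```

Call:
{"method": "drive_tool", "body": {
  "moves": [
    [1.2, -1, 0, 0.015, -0.008, -0.02],
    [1.2, -1, 0.5, 0, 0, 0],
    [0.6, -0.4, 1, 0, 0, 0],
    [0, 0, 1, 0, 0, 0],
    [0, 0, 0, 0, 0, 0]
  ]
}}

```text
time_s: 40.15
ee_pos: [0.5468, -0.104, 0.1523]
tcp_rot: [0.721, -0.693, -0.001, -0.001]
wrist_force: [-0.3, -0.3, -1.2]
finger_gap: 0.0173
```

```bash
python3 - <<'E'
from h import *
plan([0.546,-0.110,0.0795],-88,4.5)
grab('wrist','w25')
E
```

```text
at [ 0.5468 -0.104   0.1523] az -87.69 tilt 0.16 gap 0.0173 F [-0.3 -0.3 -1.2] t 40.15 q [-0.55  0.49  0.9   1.86 -0.46  1.01 -0.99]
total tool-frame(now) cm [0.62 0.11 7.28] rv [-0.001  0.003  0.005] n 2
[[0.31,0.05,3.64,-0.0,0.001,0.003],[0.3,0.05,3.64,-0.0,0.001,0.003]]
```

View pics/w25.png

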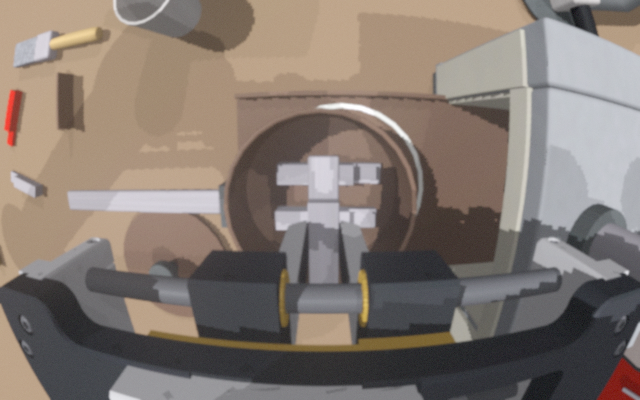

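Call:
{"method": "drive_tool", "body": {
  "moves": [
    [0.3, 0.1, 1.5, 0, 0.002, 0.004],
    [0.2, 0, 2, 0, 0, 0],
    [0, 0, 1.5, 0, 0, 0],
    [0, 0, 0.5, 0, 0, 0],
    [0, 0, 0, 0, 0, 0]
  ]
}}

```text
time_s: 40.83
ee_pos: [0.5457, -0.1087, 0.0933]
tcp_rot: [0.72, -0.694, -0.0, -0.0]
wrist_force: [-0.1, 0.3, -0.9]
finger_gap: 0.0173
```

```bash
python3 - <<'E'
from h import *
plan([0.546,-0.110,0.0795],-88,4.5)
grab('side','s25')
crop('s25',330,140,530,290,4,'s25c')
E
```

```text
at [ 0.5457 -0.1087  0.0933] az -87.9 tilt 0.05 gap 0.0173 F [-0.1  0.3 -0.9] t 40.83 q [-0.49  0.57  0.83  1.9  -0.53  0.9  -0.93]
total tool-frame(now) cm [ 0.13 -0.03  1.38] rv [-0.     0.001  0.002] n 1
[[0.13,-0.03,1.38,-0.0,0.001,0.002]]
```

View pics/s25c.png

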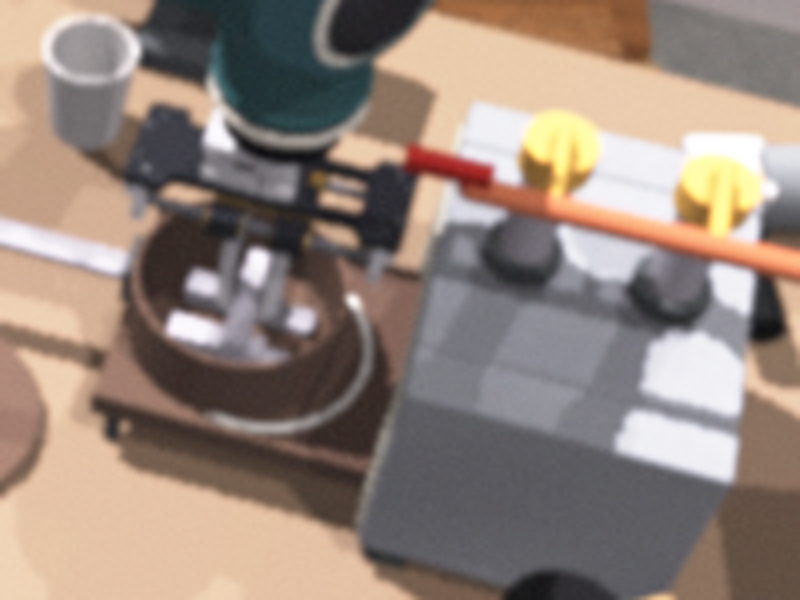

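```bash
python3 - <<'E'
from h import *
a=load('t24');b=load('s25')
def tri(pa,pb):
    d1=ray(a,*pa);d2=ray(b,*pb);o1=a['xyz'];o2=b['xyz']
    s=np.linalg.lstsq(np.c_[d1,-d2],o2-o1,rcond=None)[0]; p,q=o1+d1*s[0],o2+d2*s[1]; print(((p+q)/2).round(4),np.linalg.norm(p-q).round(4))
tri((442.5,196),(432,180)) # pipe tip
tri((439,141),(330+470/4,140+103/4)) # shell corner top far left
E
```

```text
[ 0.5002 -0.1889  0.3235] 0.0027
[ 0.6829 -0.213   0.1978] 0.0004
```

Call:
{"method": "drive_tool", "body": {
  "moves": [
    [0.1, 0, 0.8, 0, 0, 0],
    [0, 0, 0.5, 0, 0, 0],
    [0, 0, 0, 0, 0, 0]
  ]
}}

```text
time_s: 41.25
ee_pos: [0.5464, -0.1097, 0.0804]
tcp_rot: [0.72, -0.694, 0.0, -0.001]
wrist_force: [0.4, -0.1, -2.0]
finger_gap: 0.0173
```

```bash
python3 - <<'E'
from h import *
plan([0.546,-0.110,0.079],-88,4.5)
E
```

```text
at [ 0.5464 -0.1097  0.0804] az -87.88 tilt 0.12 gap 0.0173 F [ 0.4 -0.1 -2. ] t 41.25 q [-0.48  0.59  0.82  1.91 -0.55  0.88 -0.91]
total tool-frame(now) cm [0.03 0.04 0.14] rv [-0.002  0.001  0.002] n 1
[[0.03,0.04,0.14,-0.002,0.001,0.002]]
```

Call:
{"method": "drive_tool", "body": {
  "moves": [
    [0, 0, 0.2, 0, 0, 0],
    [0, 0, 0, 0, 0, 0]
  ]
}}

```text
time_s: 41.5
ee_pos: [0.5468, -0.1098, 0.079]
tcp_rot: [0.72, -0.694, 0.001, -0.001]
wrist_force: [-0.4, 0.1, -1.1]
finger_gap: 0.0172
```

Call:
{"method": "drive_tool", "body": {
  "moves": [
    [0, 0, 0, 0, 0, 0],
    [0, 0, 0, 0, 0, 0],
    [0, 0, -1.2, 0, 0, 0],
    [0, 0, -1.3, 0, 0, 0],
    [-1, 0, 0, 0, 0, 0],
    [-1.5, 0, 0, 0, 0, 0],
    [0, 0, -3, 0, 0, 0],
    [-1, 0, -4, 0, 0, 0],
    [-2, 0, -4, 0, 0, 0],
    [0, 0, 0, 0, 0, 0]
  ],
  "jaw": -0.4
}}

```text
time_s: 42.75
ee_pos: [0.544, -0.0475, 0.2183]
tcp_rot: [0.721, -0.693, -0.0, -0.001]
wrist_force: [0.1, -0.1, -1.4]
finger_gap: 0.0283
```

```bash
python3 - <<'E'
from h import *
plan([0.5378,0.371,0.14],-14.7,5)
grab('wrist','w26')
E
```

```text
at [ 0.544  -0.0475  0.2183] az -87.68 tilt 0.15 gap 0.0283 F [ 0.1 -0.1 -1.4] t 42.75 q [-0.73  0.39  0.97  1.82 -0.36  1.12 -1.16]
total tool-frame(now) cm [-41.82  -1.07   7.92] rv [-3.000e-03  1.000e-03 -1.274e+00] n 9
[[-4.65,-0.12,0.88,-0.0,0.0,-0.142],[-4.58,-0.77,0.88,-0.0,0.0,-0.142],[-4.43,-1.41,0.88,-0.0,0.0,-0.142],[-4.19,-2.02,0.88,-0.0,0.0,-0.142],[-3.86,-2.59,0.88,-0.0,0.0,-0.142],[-3.45,-3.11,0.88,-0.0,0.0,-0.142],[-2.98,-3.57,0.87,-0.0,0.0,-0.142],[-2.45,-3.95,0.87,-0.0,0.0,-0.142],[-1.87,-4.26,0.87,-0.0,0.0,-0.142]]
```

View pics/w26.png

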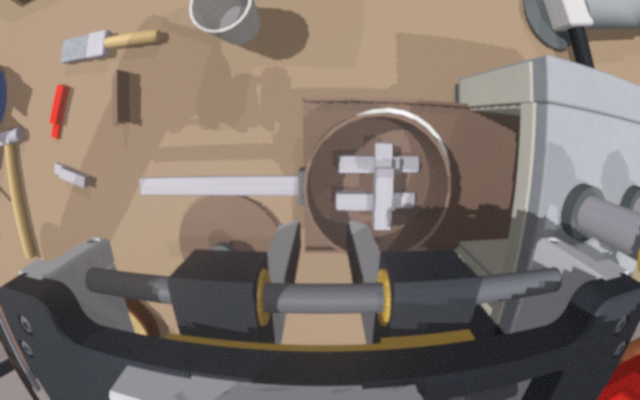

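Call:
{"method": "drive_tool", "body": {
  "moves": [
    [-4.6, -0.1, 0, 0, 0, -0.142],
    [-4.6, -0.8, 0, 0, 0, -0.142],
    [-4.4, -1.4, 0.5, 0, 0, -0.142],
    [-4.2, -2, 1, 0, 0, -0.142],
    [-3.9, -2.6, 1, 0, 0, -0.142],
    [-3.4, -3.1, 1, 0, 0, -0.142],
    [-2.8, -3.4, 1, 0, 0, -0.142],
    [-2, -3, 1, 0, 0, -0.142],
    [-1, -2.3, 1, 0, 0, -0.12],
    [0, 0, 0, 0, 0, 0],
    [0, 0, 0, 0, 0, 0]
  ],
  "jaw": 0
}}

```text
time_s: 44.18
ee_pos: [0.522, 0.3457, 0.1352]
tcp_rot: [0.993, -0.119, -0.008, 0.004]
wrist_force: [1.0, -0.1, -0.0]
finger_gap: 0.0471
```

```bash
python3 - <<'E'
from h import *
plan([0.5378,0.371,0.14],-14.7,5)
grab('wrist','w27')
E
```

```text
at [0.522  0.3457 0.1352] az -13.65 tilt 1.01 gap 0.0471 F [ 1.  -0.1 -0. ] t 44.17 q [-1.01  0.55  0.52  1.67 -0.31  1.02 -0.62]
total tool-frame(now) cm [ 0.93 -2.83 -0.52] rv [0.01  0.015 0.018] n 1
[[0.93,-2.83,-0.52,0.01,0.015,0.018]]
```

View pics/w27.png

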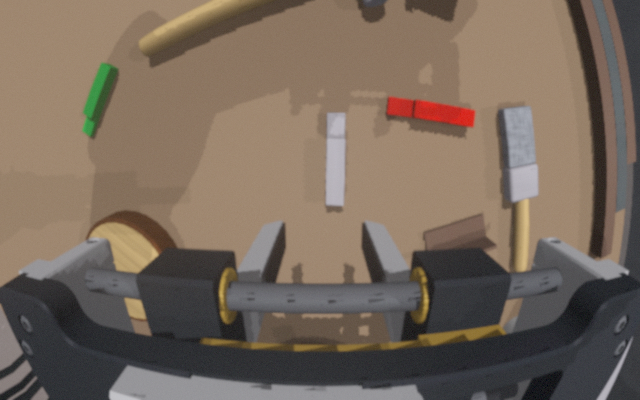

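```bash
python3 - <<'E'
from h import *
blank('w27',[(326,206),(344,206)],[(328,113),(345,113)])
plan([0.5378,0.371,0.14],-14.7,5)
E
```

```text
len 0.0909 yaw 75.65 grip40 [0.5375 0.369 ] origin [0.5388 0.3739]
at [0.5218 0.3458 0.1352] az -13.64 tilt 1.02 gap 0.0469 F [-0.4  0.3 -0.2] t 44.23 q [-1.01  0.55  0.52  1.67 -0.31  1.02 -0.62]
total tool-frame(now) cm [ 0.95 -2.82 -0.52] rv [0.01  0.015 0.019] n 1
[[0.95,-2.82,-0.52,0.01,0.015,0.019]]
```

Call:
{"method": "drive_tool", "body": {
  "moves": [
    [0.4, -1.2, 1, 0.01, 0.015, 0.015],
    [0.4, -1.2, 2.5, 0, 0, 0],
    [0, -0.2, 3, 0, 0, 0],
    [0, 0, 3, 0, 0, 0],
    [0, 0, 1.2, 0, 0, 0],
    [0, 0, 0, 0, 0, 0],
    [0, 0, 0, 0, 0, 0]
  ]
}}

```text
time_s: 45.1
ee_pos: [0.5396, 0.3699, 0.0251]
tcp_rot: [0.991, -0.132, 0.003, -0.002]
wrist_force: [0.9, -0.2, 0.5]
finger_gap: 0.047
```

```bash
python3 - <<'E'
from h import *
plan([0.5376,0.370,0.005],-14.5,5)
grab('wrist','w28')
E
```

```text
at [0.5396 0.3699 0.0251] az -15.16 tilt 0.46 gap 0.047 F [ 0.9 -0.2  0.5] t 45.1 q [-0.97  0.72  0.46  1.68 -0.4   0.83 -0.6 ]
total tool-frame(now) cm [-0.21  0.06  2.01] rv [-0.005 -0.006 -0.012] n 1
[[-0.21,0.06,2.01,-0.005,-0.006,-0.012]]
```

View pics/w28.png

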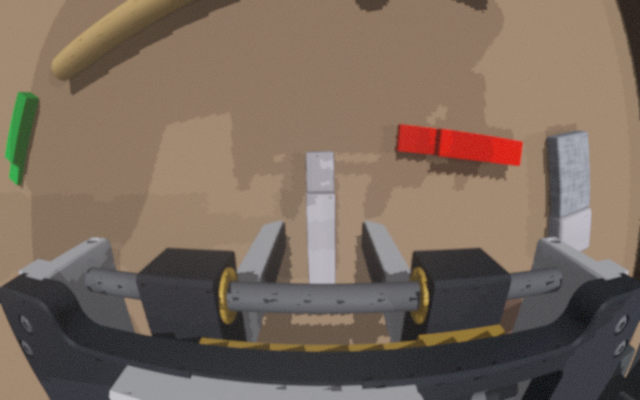

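Call:
{"method": "drive_tool", "body": {
  "moves": [
    [-0.2, 0, 1, -0.005, -0.006, -0.012],
    [0, 0, 0.85, 0, 0, 0],
    [0, 0, 0, 0, 0, 0],
    [0, 0, 0, 0, 0, 0]
  ]
}}

```text
time_s: 45.65
ee_pos: [0.5382, 0.3711, 0.0067]
tcp_rot: [0.992, -0.125, 0.0, -0.001]
wrist_force: [-0.2, -0.6, 0.1]
finger_gap: 0.0472
```

Call:
{"method": "drive_tool", "body": {
  "moves": [
    [0, 0, 0, 0, 0, 0],
    [0, 0, 0, 0, 0, 0],
    [0, 0, 0, 0, 0, 0],
    [0, 0, 0, 0, 0, 0]
  ],
  "jaw": -1,
  "newtons": 45
}}

```text
time_s: 46.15
ee_pos: [0.5384, 0.3713, 0.0071]
tcp_rot: [0.992, -0.126, 0.001, -0.001]
wrist_force: [1.4, -0.6, -1.3]
finger_gap: 0.0176
```

Call:
{"method": "drive_tool", "body": {
  "moves": [
    [0, 0, -1.5, 0, 0, 0],
    [0, 0, -4, 0, 0, 0],
    [0, 0, -5, 0, 0, 0],
    [0, 0, -5, 0, 0, 0],
    [0, 0, -2, 0, 0, 0],
    [0, 0, 0, 0, 0, 0]
  ]
}}

```text
time_s: 46.9
ee_pos: [0.538, 0.3701, 0.192]
tcp_rot: [0.992, -0.126, 0.001, -0.002]
wrist_force: [-0.0, 0.2, -2.2]
finger_gap: 0.0176
```

```bash
python3 - <<'E'
from h import *
plan([0.546,-0.06,0.19],-88,4.5)
grab('wrist','w29')
E
```

```text
at [0.538  0.3701 0.192 ] az -14.49 tilt 0.21 gap 0.0176 F [-0.   0.2 -2.2] t 46.9 q [-1.03  0.53  0.55  1.57 -0.3   1.12 -0.67]
total tool-frame(now) cm [11.54 41.44  0.08] rv [-4.000e-03  1.000e-03  1.283e+00] n 10
[[1.15,4.14,0.01,-0.0,0.0,0.128],[1.67,3.96,0.01,-0.0,0.0,0.128],[2.17,3.72,0.01,-0.0,0.0,0.128],[2.63,3.41,0.01,-0.0,0.0,0.128],[3.04,3.04,0.01,-0.0,0.0,0.128],[3.4,2.63,0.02,-0.0,0.0,0.128],[3.71,2.17,0.02,-0.0,0.0,0.128],[3.96,1.68,0.02,-0.0,0.0,0.128],[4.14,1.16,0.02,-0.0,0.0,0.128],[4.26,0.62,0.02,-0.0,0.0,0.128]]
```

View pics/w29.png

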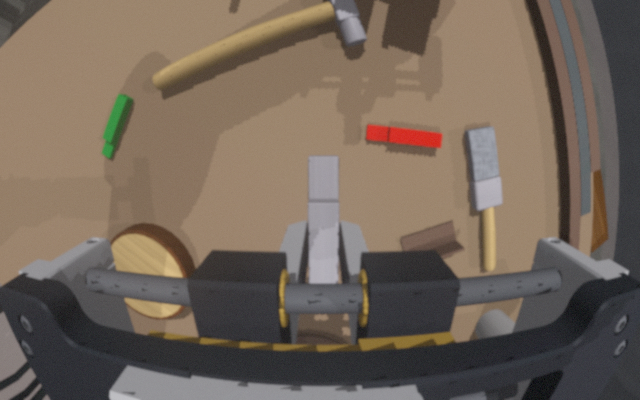

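Call:
{"method": "drive_tool", "body": {
  "moves": [
    [1.1, 4.1, 0, 0, 0, 0.128],
    [1.7, 4, 0, 0, 0, 0.128],
    [2.2, 3.7, 0, 0, 0, 0.128],
    [2.6, 3.4, 0, 0, 0, 0.128],
    [3, 3, 0, 0, 0, 0.128],
    [3.4, 2.6, 0, 0, 0, 0.128],
    [3.6, 2.1, 0, 0, 0, 0.128],
    [3.4, 1.5, 0, 0, 0, 0.128],
    [2.5, 0.8, 0, 0, 0, 0.128],
    [1.5, 0.3, 0, 0, 0, 0.12],
    [0, 0, 0, 0, 0, 0],
    [0, 0, 0, 0, 0, 0]
  ]
}}

```text
time_s: 48.45
ee_pos: [0.5296, -0.02, 0.1791]
tcp_rot: [0.71, -0.704, -0.003, 0.007]
wrist_force: [0.4, 0.4, -1.1]
finger_gap: 0.0175
```

```bash
python3 - <<'E'
from h import *
plan([0.546,-0.073,0.13],-88,4.5)
grab('wrist','w30')
E
```

```text
at [ 0.5296 -0.02    0.1791] az -89.56 tilt 0.91 gap 0.0175 F [ 0.4  0.4 -1.1] t 48.45 q [-0.78  0.42  0.96  1.89 -0.39  1.05 -1.22]
total tool-frame(now) cm [ 5.28 -1.67  4.91] rv [ 0.015 -0.006 -0.027] n 2
[[2.64,-0.84,2.46,0.007,-0.003,-0.014],[2.66,-0.78,2.46,0.007,-0.003,-0.014]]
```

View pics/w30.png

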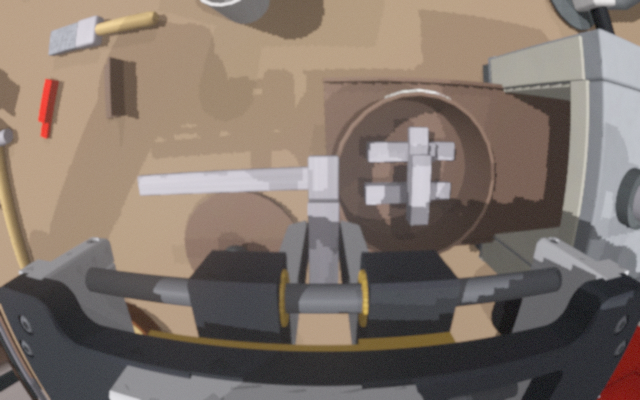

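```bash
python3 - <<'E'
from h import *
print(pt('w30',369,152,.072).round(4),pt('w30',366,194,.072).round(4),'upper',pt('w30',410,180,.09).round(4),pt('w30',430,180,.09).round(4))
print([pt('w30',*p,.112).round(4) for p in [(333,165),(494,165)]])
E
```

```text
[ 0.5691 -0.0618  0.072 ] [ 0.529  -0.0604  0.072 ] upper [ 0.5467 -0.0977  0.09  ] [ 0.547  -0.1171  0.09  ]
[array([ 0.5624, -0.027 ,  0.112 ]), array([ 0.5663, -0.171 ,  0.112 ])]
```

Call:
{"method": "drive_tool", "body": {
  "moves": [
    [1.8, -0.6, 0, 0.015, -0.006, -0.027],
    [1.8, -0.6, 0.5, 0, 0, 0],
    [1, -0.3, 1, 0, 0, 0],
    [0.4, 0, 1, 0, 0, 0],
    [0, 0, 0, 0, 0, 0]
  ]
}}

```text
time_s: 49.12
ee_pos: [0.5465, -0.0666, 0.1516]
tcp_rot: [0.724, -0.69, -0.001, -0.0]
wrist_force: [-0.7, 0.1, -1.9]
finger_gap: 0.0175
```

```bash
python3 - <<'E'
from h import *
plan([0.546,-0.072,0.0795],-88,4.5)
grab('wrist','w31')
E
```

```text
at [ 0.5465 -0.0666  0.1516] az -87.29 tilt 0.1 gap 0.0175 F [-0.7  0.1 -1.9] t 49.12 q [-0.63  0.48  0.91  1.88 -0.45  1.   -1.05]
total tool-frame(now) cm [0.55 0.07 7.21] rv [0.001 0.001 0.012] n 2
[[0.28,0.03,3.6,0.0,0.001,0.006],[0.27,0.03,3.6,0.0,0.001,0.006]]
```

View pics/w31.png

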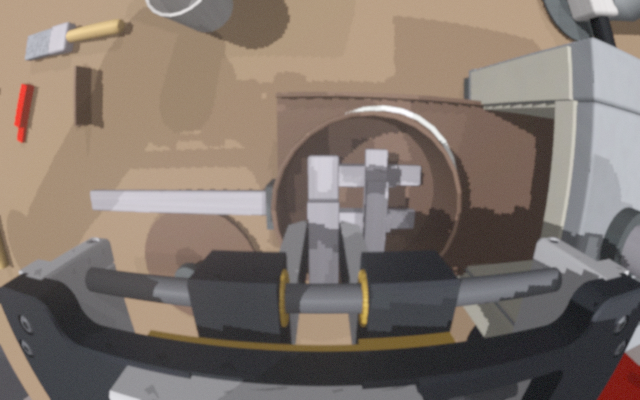

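Call:
{"method": "drive_tool", "body": {
  "moves": [
    [0.2, 0.1, 1.5, 0, 0, 0.012],
    [0.2, 0, 2, 0, 0, 0],
    [0, 0, 1.5, 0, 0, 0],
    [0, 0, 1, 0, 0, 0],
    [0, 0, 0.5, 0, 0, 0],
    [0, 0, 0, 0, 0, 0]
  ]
}}

```text
time_s: 49.92
ee_pos: [0.5454, -0.0694, 0.0819]
tcp_rot: [0.72, -0.694, -0.001, -0.0]
wrist_force: [-0.5, 0.2, -1.6]
finger_gap: 0.0176
```

```bash
python3 - <<'E'
from h import *
plan([0.546,-0.071,0.0795],-88,4.5)
E
```

```text
at [ 0.5454 -0.0694  0.0819] az -87.92 tilt 0.12 gap 0.0176 F [-0.5  0.2 -1.6] t 49.92 q [-0.56  0.58  0.83  1.93 -0.55  0.88 -0.98]
total tool-frame(now) cm [ 0.16 -0.05  0.24] rv [0.001 0.002 0.001] n 1
[[0.16,-0.05,0.24,0.001,0.002,0.001]]
```

Call:
{"method": "drive_tool", "body": {
  "moves": [
    [0.15, 0, 0.1, 0, 0, 0],
    [0, 0, 0.2, 0, 0, 0],
    [0, 0, 0, 0, 0, 0]
  ]
}}

```text
time_s: 50.3
ee_pos: [0.5461, -0.071, 0.0796]
tcp_rot: [0.72, -0.694, -0.001, -0.001]
wrist_force: [-0.1, -0.3, -1.1]
finger_gap: 0.0169
```

Call:
{"method": "drive_tool", "body": {
  "moves": [
    [0, 0, 0, 0, 0, 0],
    [0, 0, 0, 0, 0, 0],
    [0, 0, -1.2, 0, 0, 0],
    [0, 0, -2, 0, 0, 0],
    [0, 0, -4, 0, 0, 0],
    [-1, 0, -4, 0, 0, 0],
    [-2, 0, -4, 0, 0, 0],
    [-2, 0, 0, 0, 0, 0],
    [0, 0, 0, 0, 0, 0]
  ],
  "jaw": -0.47
}}

```text
time_s: 51.42
ee_pos: [0.5447, -0.0219, 0.245]
tcp_rot: [0.719, -0.695, 0.001, -0.003]
wrist_force: [0.2, -0.4, 0.1]
finger_gap: 0.0251
```

```bash
python3 - <<'E'
from h import *
plan([0.439,0.0845,0.15],0,5)
grab('wrist','w32');grab('top','t32')
E
```

```text
at [ 0.5447 -0.0219  0.245 ] az -88.1 tilt 0.35 gap 0.0251 F [ 0.2 -0.4  0.1] t 51.42 q [-0.81  0.36  1.    1.8  -0.33  1.16 -1.24]
total tool-frame(now) cm [-10.96  10.26   9.47] rv [-0.006 -0.002 -1.538] n 10
[[-1.1,1.03,0.95,-0.001,-0.0,-0.154],[-1.24,0.85,0.95,-0.001,-0.0,-0.154],[-1.35,0.64,0.95,-0.001,-0.0,-0.154],[-1.44,0.43,0.95,-0.001,-0.0,-0.154],[-1.49,0.2,0.95,-0.001,-0.0,-0.154],[-1.5,-0.03,0.95,-0.001,-0.0,-0.154],[-1.48,-0.26,0.95,-0.001,-0.0,-0.154],[-1.42,-0.48,0.95,-0.001,-0.0,-0.154],[-1.33,-0.69,0.95,-0.001,-0.0,-0.154],[-1.21,-0.89,0.95,-0.001,-0.0,-0.154]]
```

View pics/w32.png

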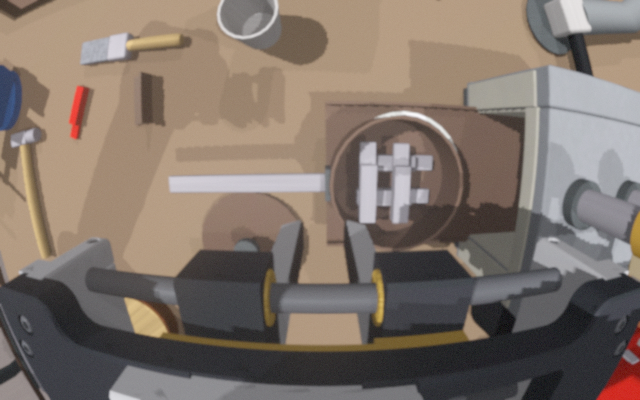

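View pics/t32.png

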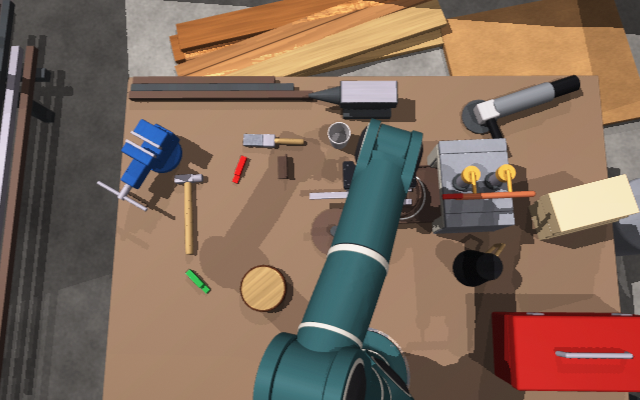

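Call:
{"method": "drive_tool", "body": {
  "moves": [
    [-1.1, 1, 0, 0, 0, -0.154],
    [-1.2, 0.9, 0, 0, 0, -0.154],
    [-1.3, 0.6, 0.5, 0, 0, -0.154],
    [-1.4, 0.4, 1, 0, 0, -0.154],
    [-1.5, 0.2, 1.5, 0, 0, -0.154],
    [-1.5, 0, 1.5, 0, 0, -0.154],
    [-1.5, -0.3, 1.5, 0, 0, -0.154],
    [-1.4, -0.5, 1.5, 0, 0, -0.154],
    [-1.2, -0.7, 1, 0, 0, -0.154],
    [-0.8, -0.6, 0.5, 0, 0, -0.15],
    [0, 0, 0, 0, 0, 0],
    [0, 0, 0, 0, 0, 0]
  ],
  "jaw": 0.2
}}

```text
time_s: 53.02
ee_pos: [0.4396, 0.0654, 0.1518]
tcp_rot: [1.0, 0.011, 0.001, 0.002]
wrist_force: [-0.3, -0.1, 0.4]
finger_gap: 0.0564
```

```bash
python3 - <<'E'
from h import *
plan([0.439,0.0845,0.12],0,5)
grab('wrist','w33')
E
```

```text
at [0.4396 0.0654 0.1518] az 1.25 tilt 0.23 gap 0.0564 F [-0.3 -0.1  0.4] t 53.02 q [-0.83  0.19  0.68  2.12 -0.15  0.88 -0.04]
total tool-frame(now) cm [-0.03 -1.92  3.17] rv [ 0.004 -0.002  0.022] n 1
[[-0.03,-1.92,3.17,0.004,-0.002,0.022]]
```

View pics/w33.png

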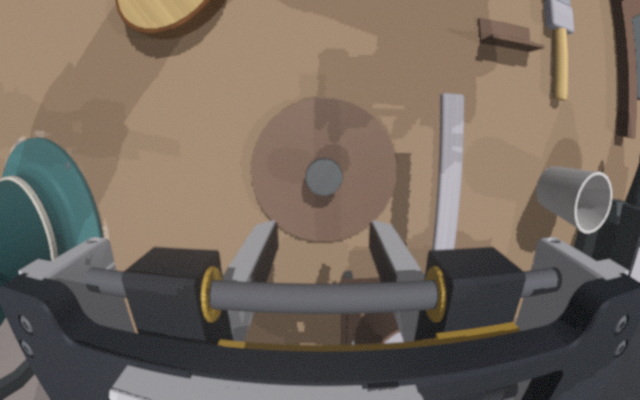

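```bash
python3 - <<'E'
from h import *
print(pt('w33',324,176,.044),[pt('w33',u,v,.011).round(4) for u,v in [(251,170),(397,170),(324,97),(324,242)]])
E
```

```text
[0.43960242 0.08433394 0.044     ] [array([0.3625, 0.0838, 0.011 ]), array([0.5171, 0.0871, 0.011 ]), array([0.4381, 0.1605, 0.011 ]), array([0.4415, 0.0048, 0.011 ])]
```

Call:
{"method": "drive_tool", "body": {
  "moves": [
    [0, -0.9, 1, 0, 0, 0.02],
    [0, -0.9, 2, 0, 0, 0],
    [0, 0, 3, 0, 0, 0],
    [0, 0, 2.5, 0, 0, 0],
    [0, 0, 0.5, 0, 0, 0],
    [0, 0, 0, 0, 0, 0]
  ]
}}

```text
time_s: 53.82
ee_pos: [0.4408, 0.0851, 0.0578]
tcp_rot: [1.0, -0.005, 0.001, 0.002]
wrist_force: [0.3, 0.1, -0.7]
finger_gap: 0.0565
```

```bash
python3 - <<'E'
from h import *
plan([0.439,0.0845,0.018],0,5)
grab('wrist','w34')
E
```

```text
at [0.4408 0.0851 0.0578] az -0.58 tilt 0.3 gap 0.0565 F [ 0.3  0.1 -0.7] t 53.83 q [-0.77  0.38  0.59  2.18 -0.33  0.67  0.04]
total tool-frame(now) cm [-0.19  0.05  3.98] rv [ 0.004 -0.003 -0.01 ] n 1
[[-0.19,0.05,3.98,0.004,-0.003,-0.01]]
```

View pics/w34.png

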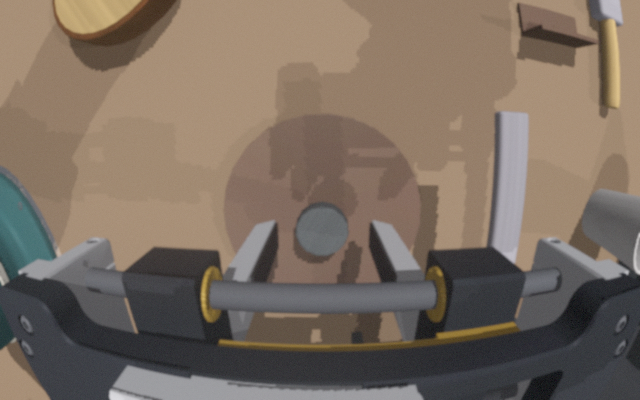

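Call:
{"method": "drive_tool", "body": {
  "moves": [
    [-0.2, 0.05, 1, 0.004, -0.003, 0],
    [0, 0, 1.7, 0, 0, 0],
    [0, 0, 1.0, 0, 0, 0],
    [0, 0, 0.2, 0, 0, 0],
    [0, 0, 0, 0, 0, 0]
  ]
}}

```text
time_s: 54.5
ee_pos: [0.4395, 0.085, 0.0173]
tcp_rot: [1.0, -0.005, 0.001, -0.001]
wrist_force: [-0.3, 0.5, 0.0]
finger_gap: 0.0567
```

```bash
python3 - <<'E'
from h import *
plan([0.4393,0.0845,0.0175],0,5)
E
```

```text
at [0.4395 0.085  0.0173] az -0.61 tilt 0.12 gap 0.0567 F [-0.3  0.5  0. ] t 54.5 q [-0.7   0.46  0.52  2.19 -0.41  0.58  0.12]
total tool-frame(now) cm [-0.01  0.05 -0.02] rv [-0.001 -0.002 -0.011] n 1
[[-0.01,0.05,-0.02,-0.001,-0.002,-0.011]]
```

Call:
{"method": "drive_tool", "body": {
  "moves": [
    [0, 0, 0, 0, 0, 0],
    [0, 0, 0, 0, 0, 0],
    [0, 0, 0, 0, 0, 0],
    [0, 0, 0, 0, 0, 0],
    [0, 0, -1, 0, 0, 0],
    [0, 0, -3, 0, 0, 0],
    [0, 0, -4, 0, 0, 0],
    [0, 0, -5, 0, 0, 0],
    [0, 0, -5, 0, 0, 0],
    [0, 0, -1.5, 0, 0, 0],
    [0, 0, 0, 0, 0, 0]
  ],
  "jaw": -1,
  "newtons": 55
}}

```text
time_s: 55.88
ee_pos: [0.4381, 0.0833, 0.2215]
tcp_rot: [1.0, -0.007, 0.001, -0.001]
wrist_force: [-0.3, 0.1, -4.3]
finger_gap: 0.0348
```

```bash
python3 - <<'E'
from h import *
plan([0.551,-0.1005,0.185],0,4)
grab('wrist','w35')
E
```

```text
at [0.4381 0.0833 0.2215] az -0.76 tilt 0.12 gap 0.0348 F [-0.3  0.1 -4.3] t 55.88 q [-0.94  0.08  0.72  2.04 -0.06  1.05 -0.2 ]
total tool-frame(now) cm [11.53 18.23  3.64] rv [-0.002 -0.001 -0.013] n 6
[[1.92,3.04,0.61,-0.0,-0.0,-0.002],[1.92,3.04,0.61,-0.0,-0.0,-0.002],[1.91,3.05,0.61,-0.0,-0.0,-0.002],[1.9,3.05,0.61,-0.0,-0.0,-0.002],[1.9,3.05,0.61,-0.0,-0.0,-0.002],[1.89,3.06,0.61,-0.0,-0.0,-0.002]]
```

View pics/w35.png

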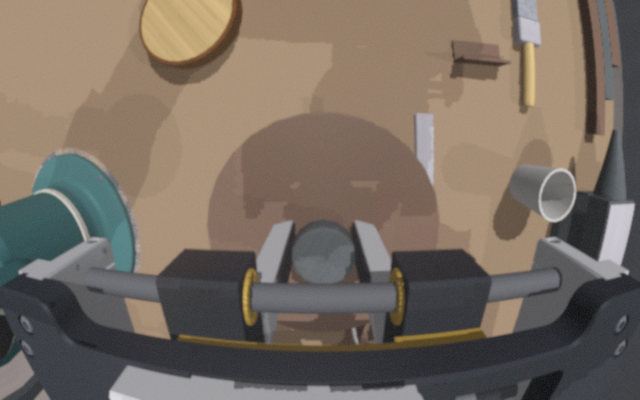

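Call:
{"method": "drive_tool", "body": {
  "moves": [
    [1.5, 2.2, 0, 0, 0, 0],
    [1.9, 3, 0, 0, 0, 0],
    [1.9, 3, 0, 0, 0, 0],
    [1.9, 3, 0.5, 0, 0, 0],
    [1.9, 3, 1, 0, 0, 0],
    [1.4, 2.2, 1, 0, 0, 0],
    [0.6, 1, 1, 0, 0, 0],
    [0, 0, 0, 0, 0, 0],
    [0, 0, 0, 0, 0, 0]
  ]
}}

```text
time_s: 57.05
ee_pos: [0.5442, -0.0975, 0.1753]
tcp_rot: [1.0, -0.006, -0.007, 0.002]
wrist_force: [0.4, 0.6, -3.9]
finger_gap: 0.035
```

```bash
python3 - <<'E'
from h import *
plan([0.551,-0.1005,0.145],0,4)
grab('wrist','w36')
E
```

```text
at [ 0.5442 -0.0975  0.1753] az -0.73 tilt 0.79 gap 0.035 F [ 0.4  0.6 -3.9] t 57.05 q [-0.49  0.42  0.78  1.84 -0.33  1.04  0.41]
total tool-frame(now) cm [0.72 0.28 3.02] rv [ 0.003  0.014 -0.013] n 1
[[0.72,0.28,3.02,0.003,0.014,-0.013]]
```

View pics/w36.png

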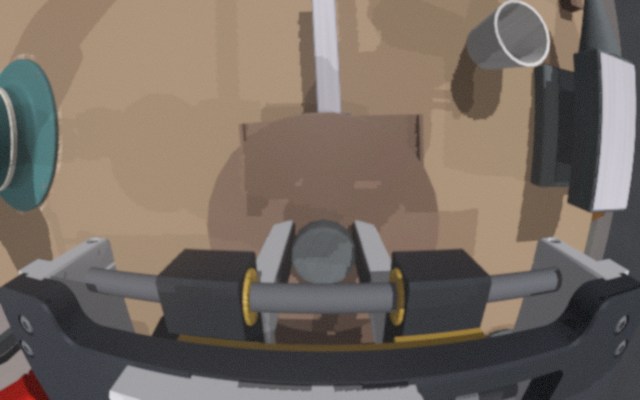

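```bash
python3 - <<'E'
from h import *
crop('w32',310,95,490,265,4,'w32c'); crop('w20',250,100,440,280,4,'w20c')
E
```

```text
(no output)
```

View pics/w32c.png

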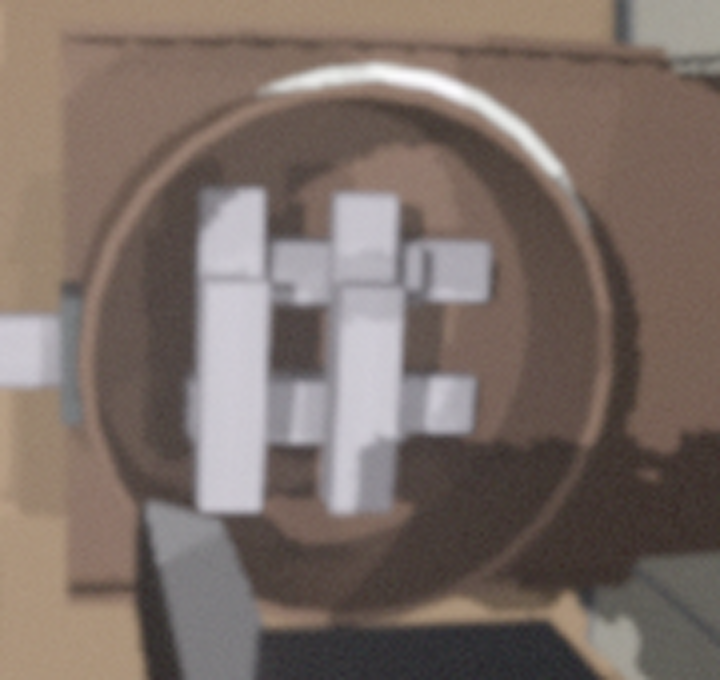

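View pics/w20c.png

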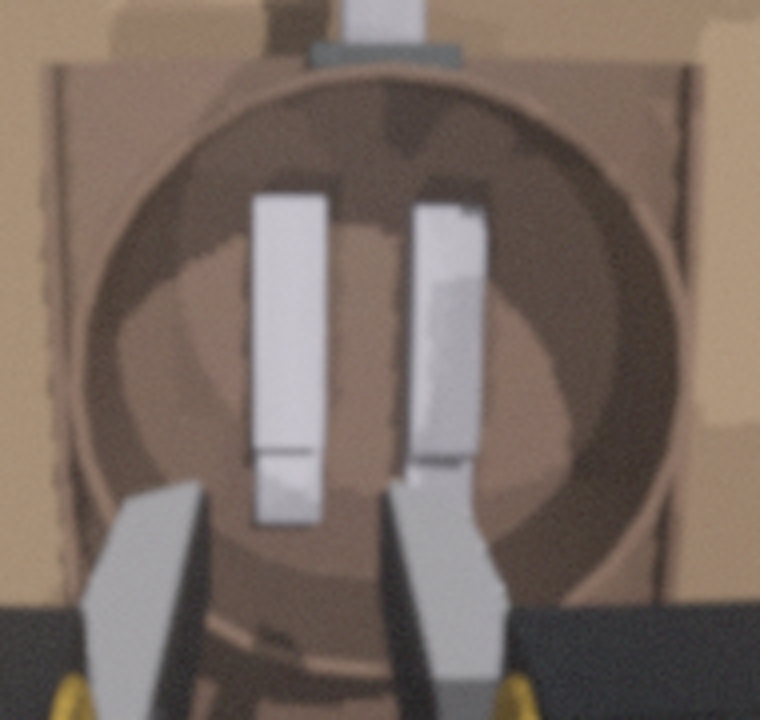

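```bash
python3 - <<'E'
from h import *
from scipy.optimize import least_squares
def fit(f,o,pts,r):
    P=np.array([pt(f,o[0]+(u+.5)/4-.5,o[1]+(v+.5)/4-.5,.112)[:2] for u,v in pts])
    s=least_squares(lambda c:np.hypot(*(P-c).T)-r,[.55,-.1]); print(f,s.x.round(4),(s.fun*1000).round(1))
fit('w32',(310,95),[(97,345),(602,345),(355,98),(180,180),(545,190)],.07)
fit('w32',(310,95),[(82,345),(612,345),(355,84)],.074)
fit('w20',(250,100),[(86,380),(680,370),(385,82),(335,658)],.07)
fit('w20',(250,100),[(70,380),(692,370),(385,68)],.074)
E
```

```text
w32 [ 0.5498 -0.1007] [-0.2 -0.5  1.  -0.9 -0.5]
w32 [ 0.5502 -0.1002] [-0.9 -0.9  0.2]
w20 [ 0.5513 -0.0994] [-0.8 -1.  -1.1 -1.2]
w20 [ 0.5509 -0.1016] [-1.4 -1.4  0.2]
```

Call:
{"method": "drive_tool", "body": {
  "moves": [
    [0.65, 0.2, 0.5, 0.003, 0.014, 0],
    [0, 0, 1, 0, 0, 0],
    [0, 0, 1, 0, 0, 0],
    [0, 0, 0, 0, 0, 0],
    [0, 0, 0, 0, 0, 0]
  ]
}}

```text
time_s: 57.72
ee_pos: [0.551, -0.0978, 0.1489]
tcp_rot: [1.0, -0.005, 0.001, -0.001]
wrist_force: [-0.3, -0.6, -3.8]
finger_gap: 0.0345
```

```bash
python3 - <<'E'
from h import *
plan([0.5505,-0.0997,0.1223],-0.6,4)
E
```

```text
at [ 0.551  -0.0978  0.1489] az -0.57 tilt 0.15 gap 0.0345 F [-0.3 -0.6 -3.8] t 57.73 q [-0.47  0.45  0.76  1.86 -0.37  0.98  0.44]
total tool-frame(now) cm [-0.06  0.2   2.66] rv [-0.001 -0.002  0.   ] n 1
[[-0.06,0.2,2.66,-0.001,-0.002,0.0]]
```

Call:
{"method": "drive_tool", "body": {
  "moves": [
    [-0.05, 0.2, 0, 0, 0, 0],
    [0, 0, 0, 0, 0, 0],
    [0, 0, 0.8, 0, 0, 0],
    [0, 0, 0.8, 0, 0, 0],
    [0, 0, 0, 0, 0, 0]
  ]
}}

```text
time_s: 58.35
ee_pos: [0.5506, -0.0999, 0.132]
tcp_rot: [1.0, -0.005, 0.001, -0.001]
wrist_force: [0.1, 0.3, -3.2]
finger_gap: 0.0347
```

```bash
python3 - <<'E'
from h import *
plan([0.5505,-0.0997,0.1223],-0.6,4)
E
```

```text
at [ 0.5506 -0.0999  0.132 ] az -0.57 tilt 0.17 gap 0.0347 F [ 0.1  0.3 -3.2] t 58.35 q [-0.45  0.48  0.74  1.87 -0.39  0.95  0.46]
total tool-frame(now) cm [-0.01 -0.02  0.97] rv [-0.001 -0.003  0.   ] n 1
[[-0.01,-0.02,0.97,-0.001,-0.003,0.0]]
```

Call:
{"method": "drive_tool", "body": {
  "moves": [
    [0, 0, 0.3, 0, 0, 0],
    [0, 0, 0.3, 0, 0, 0],
    [0, 0, 0.3, 0, 0, 0],
    [0, 0, 0, 0, 0, 0]
  ]
}}

```text
time_s: 58.85
ee_pos: [0.5509, -0.1, 0.1228]
tcp_rot: [1.0, -0.005, 0.002, -0.001]
wrist_force: [-3.2, 1.1, 2.6]
finger_gap: 0.0347
```

```bash
python3 - <<'E'
from h import *
plan([0.5505,-0.0997,0.1223],-0.6,4)
grab('side','s37'); crop('s37',340,140,520,290,4,'s37c')
E
```

```text
at [ 0.5509 -0.1     0.1228] az -0.58 tilt 0.2 gap 0.0347 F [-3.2  1.1  2.6] t 58.85 q [-0.44  0.49  0.73  1.88 -0.41  0.93  0.47]
total tool-frame(now) cm [-0.04 -0.03  0.05] rv [-0.001 -0.003  0.   ] n 1
[[-0.04,-0.03,0.05,-0.001,-0.003,0.0]]
```

View pics/s37c.png

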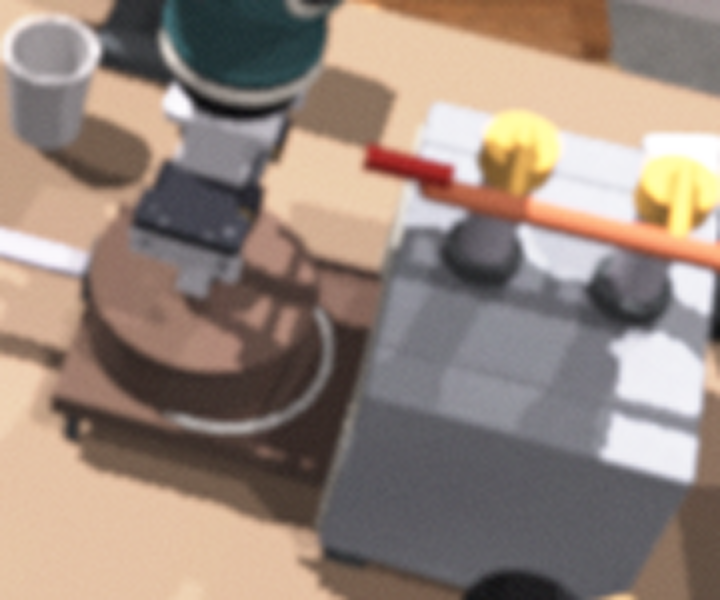

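Call:
{"method": "drive_tool", "body": {
  "moves": [
    [-0.05, 0, 0.1, 0, 0, 0],
    [0, 0, 0, 0, 0, 0]
  ]
}}

```text
time_s: 59.15
ee_pos: [0.551, -0.0999, 0.1229]
tcp_rot: [1.0, -0.005, 0.002, -0.001]
wrist_force: [0.2, 0.5, -3.1]
finger_gap: 0.0351
```

Call:
{"method": "drive_tool", "body": {
  "moves": [
    [0, 0, 0, 0, 0, 0],
    [0, 0, 0, 0, 0, 0],
    [0, 0, 0, 0, 0, 0],
    [0, 0, -1.5, 0, 0, 0],
    [0, 0, -3, 0, 0, 0],
    [0, 0, -3, 0, 0, 0],
    [0, 0, 0, 0, 0, 0],
    [0, 0, 0, 0, 0, 0]
  ],
  "jaw": 0.2
}}

```text
time_s: 60.15
ee_pos: [0.5511, -0.1007, 0.2033]
tcp_rot: [1.0, -0.005, 0.003, -0.001]
wrist_force: [-0.5, 0.1, 0.2]
finger_gap: 0.0565
```

```bash
python3 - <<'E'
from h import *
plan([0.5505,-0.0997,0.1223],-0.6,4)
grab('wrist','w38')
grab('side','s38'); crop('s38',340,140,520,290,4,'s38c')
E
```

```text
at [ 0.5511 -0.1007  0.2033] az -0.62 tilt 0.4 gap 0.0565 F [-0.5  0.1  0.2] t 60.15 q [-0.5   0.39  0.8   1.81 -0.31  1.07  0.4 ]
total tool-frame(now) cm [-0.12 -0.09  8.1 ] rv [-0.001 -0.007 -0.   ] n 3
[[-0.04,-0.03,2.7,-0.0,-0.002,-0.0],[-0.03,-0.03,2.7,-0.0,-0.002,-0.0],[-0.03,-0.03,2.7,-0.0,-0.002,-0.0]]
```

View pics/w38.png

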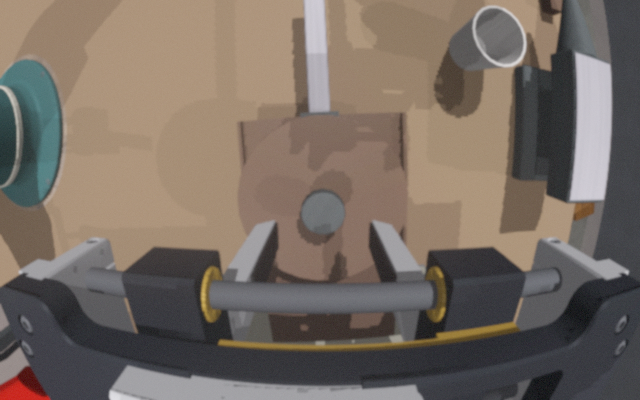

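View pics/s38c.png

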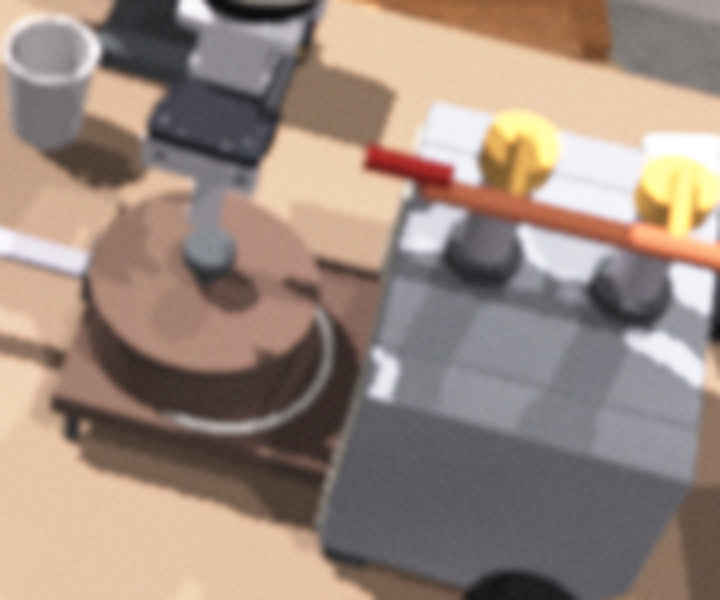

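```bash
python3 - <<'E'
from h import *
print('knob',pt('w38',322,211,.149).round(4),[pt('w38',u,v,.116).round(4) for u,v in [(238,195),(408,195),(323,117)]])
print('h',[pt('w38',u,v,.094).round(4) for u,v in [(304,20),(324,20),(308,110),(329,110)]])
plan([0.5445,0.088,0.20],2,5)
E
```

```text
knob [ 0.5499 -0.1     0.149 ] [array([ 0.4743, -0.0938,  0.116 ]), array([ 0.6279, -0.0958,  0.116 ]), array([ 0.5518, -0.0268,  0.116 ])]
h [array([0.5352, 0.068 , 0.094 ]), array([0.5539, 0.0676, 0.094 ]), array([ 0.5382, -0.0196,  0.094 ]), array([ 0.5575, -0.0199,  0.094 ])]
at [ 0.551  -0.1009  0.2029] az -0.63 tilt 0.37 gap 0.0562 F [0.1 0.5 0.1] t 60.25 q [-0.5   0.39  0.8   1.81 -0.31  1.07  0.4 ]
total tool-frame(now) cm [ -0.86 -18.88   0.31] rv [-0.001 -0.006 -0.046] n 4
[[-0.22,-4.72,0.08,-0.0,-0.002,-0.011],[-0.16,-4.72,0.08,-0.0,-0.002,-0.011],[-0.11,-4.72,0.08,-0.0,-0.002,-0.011],[-0.05,-4.72,0.07,-0.0,-0.002,-0.011]]
```

Call:
{"method": "drive_tool", "body": {
  "moves": [
    [-0.2, -4.5, 0, 0, 0, -0.011],
    [-0.2, -4.7, 0, 0, 0, -0.011],
    [-0.1, -4.7, 0, 0, 0, -0.011],
    [-0.1, -4.2, 0, 0, 0, -0.011],
    [0, -2.4, 0, 0, 0, 0],
    [0, -1, 0, 0, 0, 0],
    [0, 0, 0, 0, 0, 0],
    [0, 0, 0, 0, 0, 0]
  ],
  "jaw": 0
}}

```text
time_s: 61.25
ee_pos: [0.541, 0.1174, 0.1992]
tcp_rot: [1.0, 0.015, 0.0, 0.001]
wrist_force: [-0.4, -0.2, -0.1]
finger_gap: 0.0473
```

```bash
python3 - <<'E'
from h import *
plan([0.543,0.115,0.12],2,4)
grab('wrist','w39')
E
```

```text
at [0.541  0.1174 0.1992] az 1.73 tilt 0.17 gap 0.0473 F [-0.4 -0.2 -0.1] t 61.25 q [-0.86  0.37  0.74  1.82 -0.28  1.06  0.01]
total tool-frame(now) cm [0.19 0.23 7.92] rv [ 0.003 -0.001 -0.005] n 2
[[0.09,0.11,3.96,0.001,-0.0,-0.002],[0.1,0.12,3.96,0.001,-0.0,-0.002]]
```

View pics/w39.png

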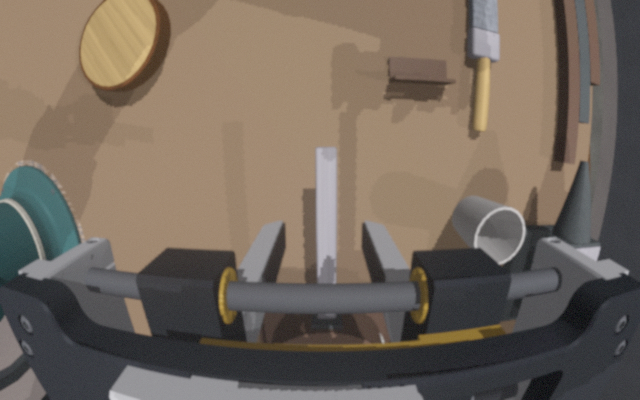

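Call:
{"method": "drive_tool", "body": {
  "moves": [
    [0.2, 0.2, 2, 0, 0, 0],
    [0, 0, 3.5, 0, 0, 0],
    [0, 0, 3.5, 0, 0, 0],
    [0, 0, 2, 0, 0, 0],
    [0, 0, 1, 0, 0, 0],
    [0, 0, 0, 0, 0, 0],
    [0, 0, 0, 0, 0, 0]
  ]
}}

```text
time_s: 62.18
ee_pos: [0.5432, 0.1097, 0.0722]
tcp_rot: [1.0, 0.012, 0.0, 0.002]
wrist_force: [0.4, -0.2, -0.3]
finger_gap: 0.047
```

```bash
python3 - <<'E'
from h import *
plan([0.543,0.115,0.0705],2,4)
grab('wrist','w40')
for u,v in [(0,0)]: pass
E
```

```text
at [0.5432 0.1097 0.0722] az 1.35 tilt 0.26 gap 0.047 F [ 0.4 -0.2 -0.3] t 62.17 q [-0.76  0.54  0.64  1.92 -0.43  0.82  0.14]
total tool-frame(now) cm [-0.   -0.54  0.16] rv [ 0.005  0.    -0.011] n 1
[[-0.0,-0.54,0.16,0.005,0.0,-0.011]]
```

View pics/w40.png

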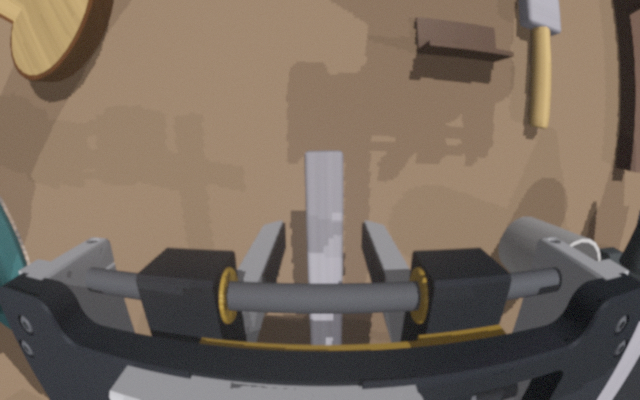

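```bash
python3 - <<'E'
from h import *
def c(u,v,z): return pt('w20',250+(u+.5)/4-.5,100+(v+.5)/4-.5,z)[:2].round(4)
print(c(45,65,.058),c(700,65,.058)); print(c(45,330,.058),c(688,500,.058))
def d(u,v,z): return pt('w32',310+(u+.5)/4-.5,95+(v+.5)/4-.5,z)[:2].round(4)
print(d(65,38,.058),d(70,592,.058),d(400,42,.058))
def e(u,v,z): return pt('t10',220+(u+.5)/3-.5,120+(v+.5)/3-.5,z)[:2].round(4)
print('top porch',e(446,146,.058),e(453,311,.058),'pan',e(531.5,219.5,.112))
E
```

```text
[ 0.4614 -0.0274] [ 0.6375 -0.0193]
[ 0.462  -0.0991] [ 0.6455 -0.1427]
[ 0.6354 -0.0204] [ 0.4649 -0.0278] [ 0.6403 -0.1204]
top porch [ 0.6364 -0.02  ] [ 0.4615 -0.0255] pan [ 0.5476 -0.1009]
```

Call:
{"method": "drive_tool", "body": {
  "moves": [
    [0, -0.4, 0.1, 0.005, 0, -0.011],
    [0, 0, 0, 0, 0, 0],
    [0, 0, 0, 0, 0, 0]
  ]
}}

```text
time_s: 62.6
ee_pos: [0.5437, 0.1146, 0.0724]
tcp_rot: [1.0, 0.018, 0.001, -0.001]
wrist_force: [-0.4, 0.3, -0.5]
finger_gap: 0.047
```

Call:
{"method": "drive_tool", "body": {
  "moves": [
    [0, 0, 0, 0, 0, 0],
    [0, 0, 0, 0, 0, 0],
    [0, 0, 0, 0, 0, 0],
    [0, 0, 0, 0, 0, 0]
  ],
  "jaw": -1,
  "newtons": 40
}}

```text
time_s: 63.1
ee_pos: [0.5438, 0.1146, 0.0725]
tcp_rot: [1.0, 0.018, 0.001, -0.001]
wrist_force: [0.5, -0.1, 0.4]
finger_gap: 0.0196
```

Call:
{"method": "drive_tool", "body": {
  "moves": [
    [0.02, 0.8, 0, 0, 0, 0],
    [0.02, 1.2, 0, 0, 0, 0],
    [0.02, 1.2, 0, 0, 0, 0],
    [0.02, 1.2, 0, 0, 0, 0],
    [0.02, 1.2, 0, 0, 0, 0],
    [0, 0, 0, 0, 0, 0]
  ]
}}

```text
time_s: 63.85
ee_pos: [0.547, 0.066, 0.0725]
tcp_rot: [1.0, 0.022, 0.001, -0.006]
wrist_force: [-0.5, -9.1, -0.1]
finger_gap: 0.0192
```

```bash
python3 - <<'E'
from h import *
plan([0.552,-0.107,0.0725],2,4)
grab('side','s41'); crop('s41',340,140,520,290,4,'s41c')
E
```

```text
at [0.547  0.066  0.0725] az 2.49 tilt 0.69 gap 0.0192 F [-0.5 -9.1 -0.1] t 63.85 q [-0.66  0.53  0.63  1.93 -0.44  0.82  0.25]
total tool-frame(now) cm [-0.25 17.31 -0.2 ] rv [-0.012 -0.002  0.009] n 5
[[-0.05,3.46,-0.04,-0.002,-0.0,0.002],[-0.04,3.46,-0.03,-0.002,-0.0,0.002],[-0.04,3.46,-0.02,-0.002,-0.0,0.002],[-0.03,3.46,-0.02,-0.002,-0.0,0.002],[-0.03,3.46,-0.01,-0.002,-0.0,0.002]]
```

View pics/s41c.png

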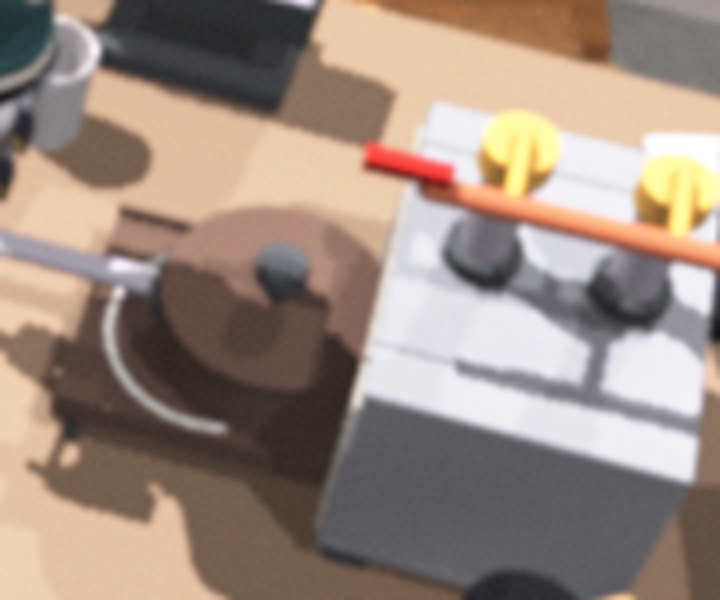

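Call:
{"method": "drive_tool", "body": {
  "moves": [
    [0, 1.2, 0, -0.006, 0, 0.004],
    [0, 1.4, 0, 0, 0, 0],
    [0, 1.4, 0, 0, 0, 0],
    [0, 1.4, 0, 0, 0, 0],
    [0, 1.4, 0, 0, 0, 0],
    [0, 1.4, 0, 0, 0, 0],
    [0, 1.4, 0, 0, 0, 0],
    [0, 1.4, 0, 0, 0, 0],
    [0, 0.8, 0, 0, 0, 0],
    [0, 0, 0, 0, 0, 0]
  ]
}}

```text
time_s: 65.15
ee_pos: [0.5548, -0.0334, 0.0725]
tcp_rot: [1.0, 0.028, 0.001, -0.014]
wrist_force: [-0.6, -8.5, -1.5]
finger_gap: 0.0193
```

```bash
python3 - <<'E'
from h import *
plan([0.552,-0.107,0.0725],2,4)
grab('wrist','w42');grab('side','s42'); crop('s42',340,140,520,290,4,'s42c')
E
```

```text
at [ 0.5548 -0.0334  0.0725] az 3.2 tilt 1.61 gap 0.0193 F [-0.6 -8.5 -1.5] t 65.15 q [-0.46  0.54  0.62  1.91 -0.45  0.83  0.46]
total tool-frame(now) cm [-0.69  7.33 -0.2 ] rv [-0.028 -0.003  0.021] n 2
[[-0.34,3.66,-0.1,-0.014,-0.002,0.011],[-0.3,3.67,-0.05,-0.014,-0.002,0.011]]
```

View pics/s42c.png

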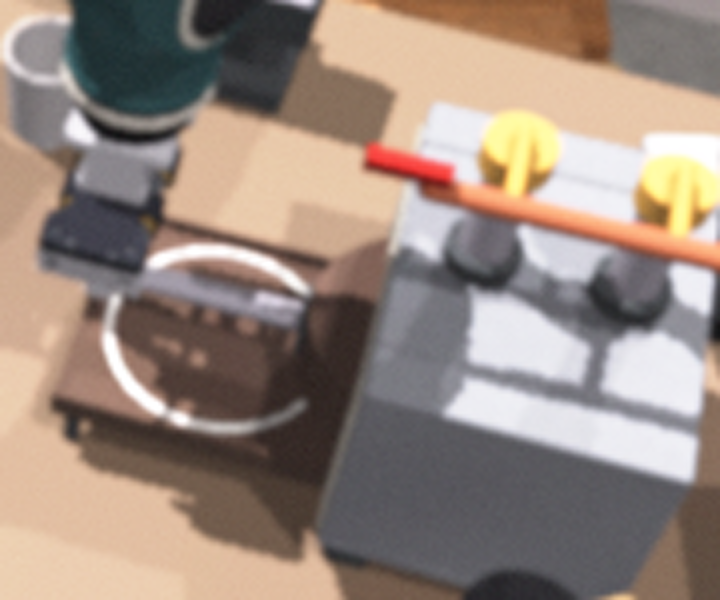

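View pics/w42.png

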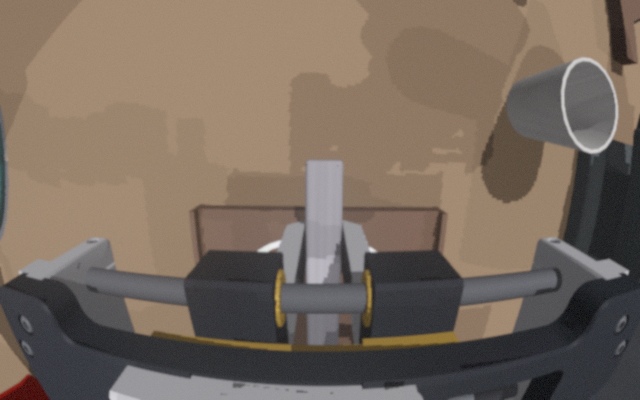

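```bash
python3 - <<'E'
from h import *
print('porch',pt('w42',192,207,.058).round(4),pt('w42',446,209,.058).round(4))
print('h',[pt('w42',u,v,.094).round(4) for u,v in [(306,162),(343,162),(307,215),(342,215)]])
crop('w42',180,150,460,260,2.8,'w42c')
d=grab('top','t42'); crop('t42',360,150,520,250,5,'t42c')
E
```

```text
porch [ 0.4633 -0.0237  0.058 ] [ 0.6376 -0.0155  0.058 ]
h [array([0.5426, 0.0138, 0.094 ]), array([0.5616, 0.0148, 0.094 ]), array([ 0.5444, -0.0143,  0.094 ]), array([ 0.563 , -0.0133,  0.094 ])]
```

View pics/t42c.png

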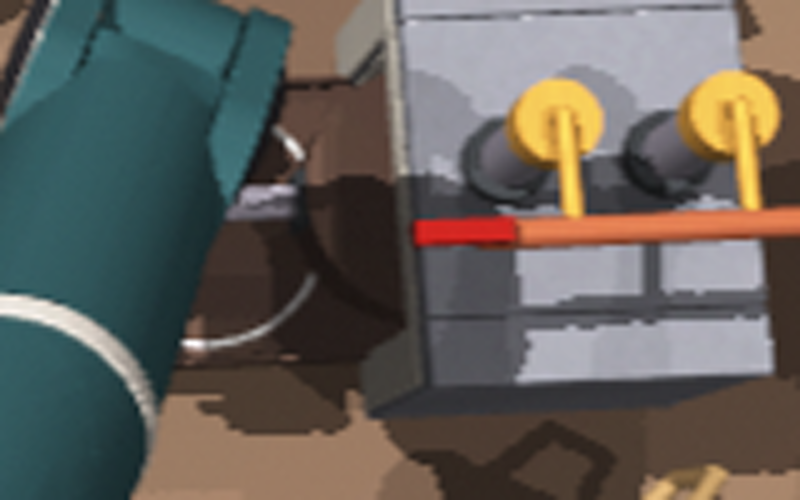

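Call:
{"method": "drive_tool", "body": {
  "moves": [
    [-0.11, 1, 0, -0.009, 0, 0.006],
    [-0.11, 1.1, 0, -0.009, 0, 0.006],
    [-0.11, 1.1, 0, -0.009, 0, 0.006],
    [-0.11, 1.1, 0, -0.009, 0, 0.006],
    [0, 0, 0, 0, 0, 0]
  ]
}}

```text
time_s: 65.92
ee_pos: [0.5544, -0.0667, 0.0725]
tcp_rot: [1.0, 0.021, 0.002, -0.001]
wrist_force: [1.4, -7.8, -2.8]
finger_gap: 0.0194
```

```bash
python3 - <<'E'
from h import *
plan([0.5545,-0.108,0.0725],2.2,4)
grab('wrist','w43')
E
```

```text
at [ 0.5544 -0.0667  0.0725] az 2.38 tilt 0.28 gap 0.0194 F [ 1.4 -7.8 -2.8] t 65.92 q [-0.43  0.54  0.64  1.91 -0.44  0.83  0.49]
total tool-frame(now) cm [-0.17  4.13 -0.  ] rv [-0.002 -0.005  0.003] n 2
[[-0.08,2.06,-0.0,-0.001,-0.002,0.002],[-0.08,2.06,-0.0,-0.001,-0.002,0.002]]
```

View pics/w43.png

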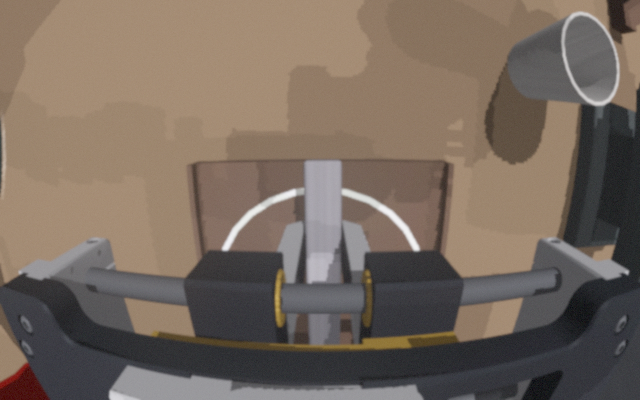

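```bash
python3 - <<'E'
from h import *
a,b=pt('w43',189,163,.058),pt('w43',450,161,.058); print(a.round(4),b.round(4),(a+b)/2,np.degrees(np.arctan2(*(b-a)[:2][::-1])))
print('h',[pt('w43',u,v,.094).round(4) for u,v in [(304,162),(341,162),(306,215),(341,215)]])
E
```

```text
[ 0.4627 -0.0255  0.058 ] [ 0.6362 -0.0173  0.058 ] [ 0.54944355 -0.02139476  0.058     ] 2.718835711870579
h [array([ 0.542 , -0.0187,  0.094 ]), array([ 0.5608, -0.0179,  0.094 ]), array([ 0.5438, -0.0468,  0.094 ]), array([ 0.5624, -0.046 ,  0.094 ])]
```

Call:
{"method": "drive_tool", "body": {
  "moves": [
    [-0.06, 1, 0, -0.002, 0, 0.002],
    [-0.06, 1, 0, -0.002, 0, 0.002],
    [-0.06, 1, 0, -0.002, 0, 0.002],
    [-0.03, 0.7, 0, -0.002, 0, 0.001]
  ]
}}

```text
time_s: 66.47
ee_pos: [0.5553, -0.0942, 0.0725]
tcp_rot: [1.0, 0.022, 0.002, -0.002]
wrist_force: [-0.4, 14.4, 7.2]
finger_gap: 0.0194
```

```bash
python3 - <<'E'
from h import *
plan([0.5545,-0.108,0.0725],2.2,4)
E
```

```text
at [ 0.5553 -0.0942  0.0725] az 2.5 tilt 0.38 gap 0.0194 F [-0.4 14.4  7.2] t 66.47 q [-0.38  0.55  0.64  1.9  -0.44  0.83  0.54]
total tool-frame(now) cm [-0.15  1.38 -0.01] rv [-0.005 -0.004  0.005] n 1
[[-0.15,1.38,-0.01,-0.005,-0.004,0.005]]
```

Call:
{"method": "drive_tool", "body": {
  "moves": [
    [-0.04, 0.6, 0, -0.002, 0, 0.002],
    [-0.04, 0.6, 0, -0.002, 0, 0.002],
    [0, 0, 0, 0, 0, 0]
  ]
}}

```text
time_s: 66.85
ee_pos: [0.5558, -0.1012, 0.0725]
tcp_rot: [1.0, 0.022, 0.002, -0.003]
wrist_force: [-1.3, -9.0, -1.4]
finger_gap: 0.0194
```

Call:
{"method": "drive_tool", "body": {
  "moves": [
    [0, 0.4, 0, -0.002, 0, 0]
  ]
}}

```text
time_s: 66.97
ee_pos: [0.5561, -0.1031, 0.0725]
tcp_rot: [1.0, 0.023, 0.002, -0.004]
wrist_force: [-0.6, 16.8, 7.9]
finger_gap: 0.0195
```

Call:
{"method": "drive_tool", "body": {
  "moves": [
    [0, 0.4, 0, -0.002, 0, 0]
  ]
}}

```text
time_s: 67.1
ee_pos: [0.5565, -0.1042, 0.0724]
tcp_rot: [1.0, 0.024, 0.002, -0.005]
wrist_force: [-2.0, 19.3, 10.4]
finger_gap: 0.0196
```

Call:
{"method": "drive_tool", "body": {
  "moves": [
    [0, 0.4, 0, -0.002, 0, 0.002]
  ]
}}

```text
time_s: 67.22
ee_pos: [0.5569, -0.1047, 0.0724]
tcp_rot: [1.0, 0.024, 0.001, -0.006]
wrist_force: [-3.1, 19.9, 12.1]
finger_gap: 0.0195
```

Call:
{"method": "drive_tool", "body": {
  "moves": [
    [0, 0.4, 0, -0.002, 0, 0.002]
  ]
}}

```text
time_s: 67.35
ee_pos: [0.5573, -0.1051, 0.0724]
tcp_rot: [1.0, 0.024, 0.001, -0.007]
wrist_force: [-3.6, 20.2, 11.9]
finger_gap: 0.0195
```

Call:
{"method": "drive_tool", "body": {
  "moves": [
    [-0.1, 0.8, 0, -0.003, 0, 0.003],
    [-0.1, 0.8, 0, -0.003, 0, 0.003]
  ]
}}

```text
time_s: 67.6
ee_pos: [0.5573, -0.1099, 0.0722]
tcp_rot: [1.0, 0.025, 0.0, -0.011]
wrist_force: [-0.2, 40.6, 13.6]
finger_gap: 0.0196
```

```bash
python3 - <<'E'
from h import *
plan([0.5545,-0.108,0.0725],2.2,4)
grab('wrist','w44')
E
```

```text
at [ 0.5573 -0.1099  0.0722] az 2.9 tilt 1.27 gap 0.0196 F [-0.2 40.6 13.6] t 67.6 q [-0.33  0.56  0.63  1.88 -0.46  0.85  0.59]
total tool-frame(now) cm [-0.27 -0.2  -0.03] rv [-0.022 -0.001  0.012] n 1
[[-0.27,-0.2,-0.03,-0.022,-0.001,0.012]]
```

View pics/w44.png

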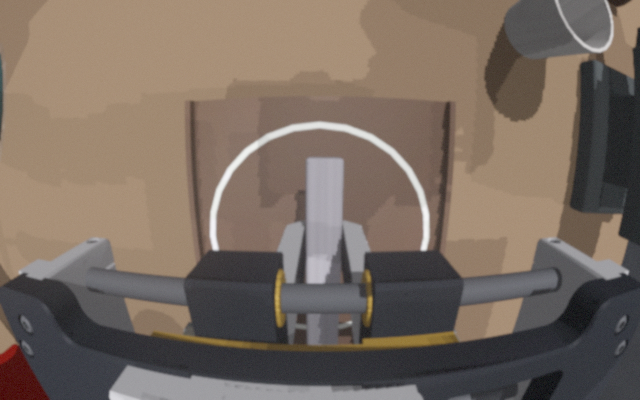

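```bash
python3 - <<'E'
from h import *
print('hend',pt('w44',306,159,.094).round(4),pt('w44',343,159,.094).round(4))
a,b=pt('w44',188,101,.058),pt('w44',455,101,.058); print('porch',a.round(4),b.round(4))
print('ring',[pt('w44',*p,.05).round(4)[:2] for p in [(209,215),(430,215),(319,122)]])
E
```

```text
hend [ 0.5454 -0.0609  0.094 ] [ 0.5643 -0.06    0.094 ]
porch [ 0.4632 -0.0279  0.058 ] [ 0.6391 -0.0192  0.058 ]
ring [array([ 0.4755, -0.107 ]), array([ 0.6316, -0.0991]), array([ 0.5505, -0.0405])]
```

Call:
{"method": "drive_tool", "body": {
  "moves": [
    [0, 0, 0, 0, 0, 0],
    [0, 0, 0, 0, 0, 0]
  ]
}}

```text
time_s: 67.9
ee_pos: [0.5576, -0.1093, 0.0723]
tcp_rot: [1.0, 0.026, 0.001, -0.011]
wrist_force: [-0.8, 0.2, 3.0]
finger_gap: 0.0194
```

Call:
{"method": "drive_tool", "body": {
  "moves": [
    [0, 0, 0, 0, 0, 0],
    [0, 0, 0, 0, 0, 0],
    [0, 0, 0, -0.015, 0, 0],
    [0, 0, -1.5, 0, 0, 0],
    [0, 0, -3, 0, 0, 0],
    [0, -2, -4, 0, 0, 0],
    [0, -4, -4, 0, 0, 0],
    [0, -4, 0, 0, 0, 0],
    [0, -4, 0, 0, 0, 0],
    [0, 0, 0, 0, 0, 0]
  ],
  "jaw": 0
}}

```text
time_s: 69.15
ee_pos: [0.5502, 0.032, 0.2079]
tcp_rot: [1.0, 0.024, 0.002, -0.003]
wrist_force: [-0.2, -0.4, -0.2]
finger_gap: 0.0469
```

```bash
python3 - <<'E'
from h import *
plan([0.5545,0.05,0.2],2.2,4)
grab('wrist','w45');grab('top','t45');grab('side','s45'); crop('t45',350,130,530,250,4,'t45c');crop('s45',340,140,520,290,4,'s45c')
E
```

```text
at [0.5502 0.032  0.2079] az 2.76 tilt 0.43 gap 0.0469 F [-0.2 -0.4 -0.2] t 69.15 q [-0.69  0.34  0.72  1.82 -0.26  1.07  0.18]
total tool-frame(now) cm [ 0.51 -1.77  0.8 ] rv [-0.006 -0.004  0.01 ] n 1
[[0.51,-1.77,0.8,-0.006,-0.004,0.01]]
```

View pics/w45.png

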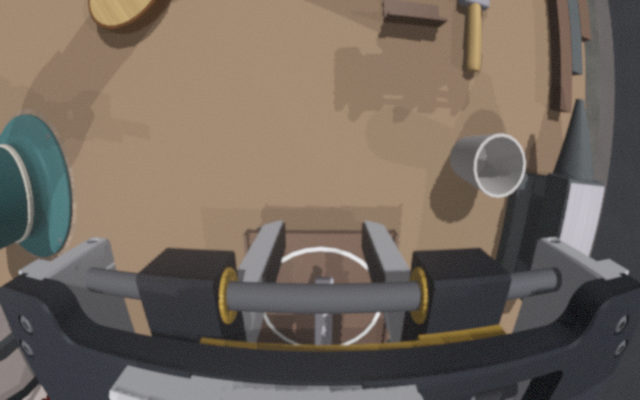

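View pics/t45c.png

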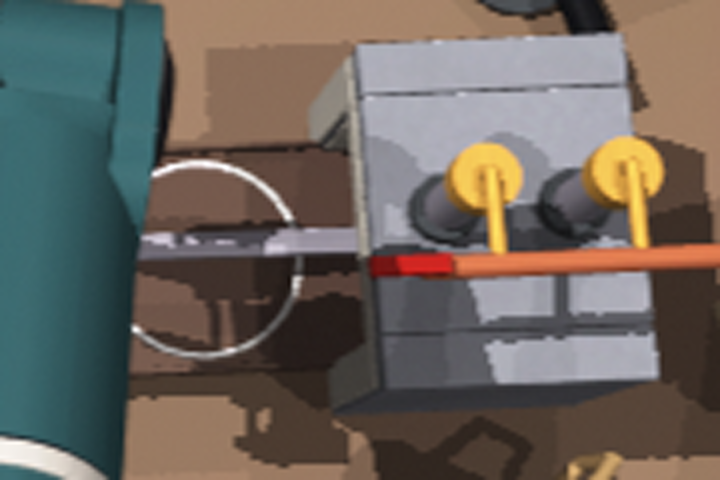

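View pics/s45c.png

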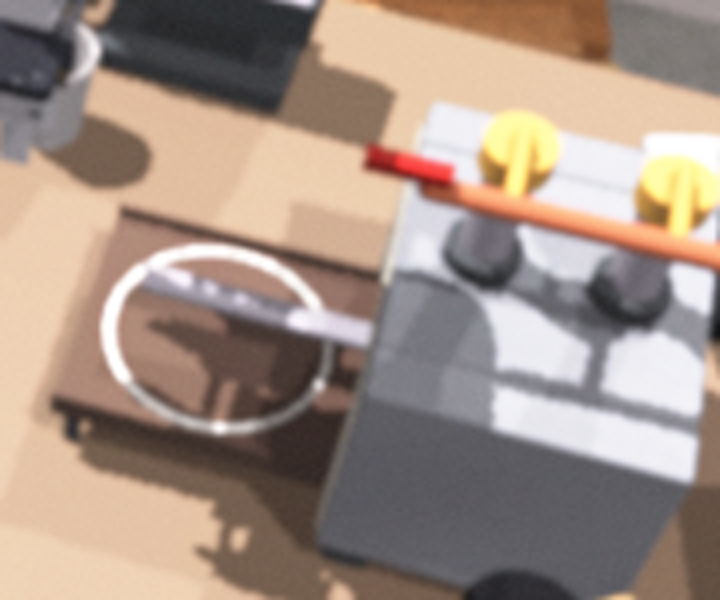

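```bash
python3 - <<'E'
from h import *
print('hend side',pt('s45',376.6,208.3,.094))
plan([0.53,0.09,0.15],-88,4)
E
```

```text
hend side [ 0.55503806 -0.06429182  0.094     ]
at [0.5503 0.028  0.2075] az 2.46 tilt 0.36 gap 0.0471 F [ 0.2 -0.6  0. ] t 69.3 q [-0.69  0.34  0.73  1.82 -0.26  1.07  0.18]
total tool-frame(now) cm [-1.78 -6.25  5.78] rv [-7.000e-03  1.000e-03  1.579e+00] n 10
[[-0.18,-0.63,0.58,-0.001,0.0,0.158],[-0.27,-0.59,0.58,-0.001,0.0,0.158],[-0.36,-0.54,0.58,-0.001,0.0,0.158],[-0.44,-0.48,0.58,-0.001,0.0,0.158],[-0.51,-0.4,0.58,-0.001,0.0,0.158],[-0.57,-0.32,0.58,-0.001,0.0,0.158],[-0.61,-0.22,0.58,-0.001,0.0,0.158],[-0.64,-0.12,0.58,-0.001,0.0,0.158],[-0.65,-0.02,0.58,-0.001,0.0,0.158],[-0.65,0.08,0.58,-0.001,0.0,0.158]]
```

Call:
{"method": "drive_tool", "body": {
  "moves": [
    [-0.2, -0.6, 0.5, 0, 0, 0.158],
    [-0.3, -0.6, 0.5, 0, 0, 0.158],
    [-0.4, -0.5, 0.5, 0, 0, 0.158],
    [-0.4, -0.5, 0.5, 0, 0, 0.158],
    [-0.5, -0.4, 0.5, 0, 0, 0.158],
    [-0.6, -0.3, 0.5, 0, 0, 0.158],
    [-0.6, -0.2, 0.5, 0, 0, 0.158],
    [-0.6, -0.1, 0.5, 0, 0, 0.158],
    [-0.6, 0, 0.5, 0, 0, 0.158],
    [-0.6, 0, 0.5, 0, 0, 0.158],
    [0, 0, 0, 0, 0.15, 0],
    [0, 0, 0, 0, 0.15, 0],
    [0, 0, 0, 0, 0.15, 0],
    [0, 0, 0, 0, 0, 0],
    [0, 0, 0, 0, 0, 0]
  ]
}}

```text
time_s: 71.18
ee_pos: [0.5342, 0.0672, 0.1615]
tcp_rot: [-0.669, 0.707, -0.161, -0.163]
wrist_force: [0.8, -0.3, -0.9]
finger_gap: 0.0471
```

```bash
python3 - <<'E'
from h import *
plan([0.53,0.09,0.15],-88,4)
grab('wrist','w46'); print(load('w46')['xyz'])
E
```

```text
at [0.5342 0.0672 0.1615] az -93.34 tilt 26.53 gap 0.0471 F [ 0.8 -0.3 -0.9] t 71.17 q [-1.25  0.76  1.19  1.83 -0.27  1.09 -1.64]
total tool-frame(now) cm [-2.53  0.55  0.02] rv [ 0.011 -0.463 -0.089] n 3
[[-0.84,0.18,0.01,0.004,-0.154,-0.03],[-0.84,0.16,0.13,0.004,-0.154,-0.03],[-0.81,0.14,0.26,0.004,-0.154,-0.03]]
[0.60338899 0.14421696 0.32157986]
```

View pics/w46.png

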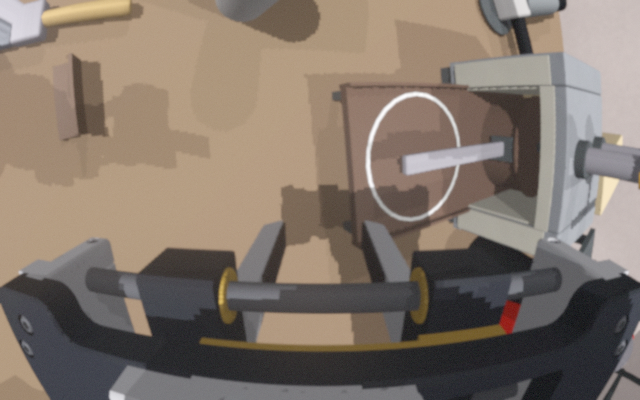

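```bash
python3 - <<'E'
from h import *
crop('w46',460,60,580,240,4.4 if 0 else 3.3,'w46c')
im=cv2.imread('pics/w46.png')[70:220,450:570]; im=cv2.convertScaleAbs(cv2.resize(im,None,fx=5,fy=4 if 0 else 5*0+4,interpolation=cv2.INTER_CUBIC),alpha=1.8,beta=10); cv2.imwrite('pics/w46d.png',im)
E
```

```text
(no output)
```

View pics/w46d.png

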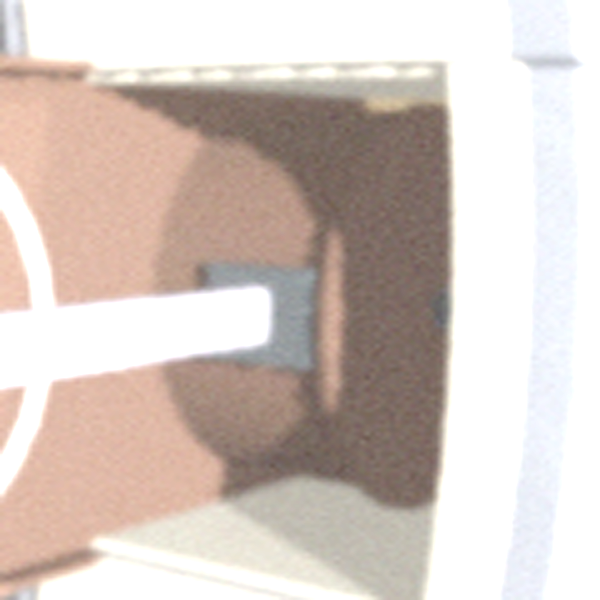

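```bash
python3 - <<'E'
from h import *
for c in [(.565,-.324),(.562,-.324)]:
    for z in (.112,.116): print(c,z,proj('w46',[c[0]-.0035,c[1]+.078,z]).round(1))
    print('knob low front',proj('w46',[c[0]-.001,c[1]+.018,.134]).round(1))
# hend
print('hend',pt('w46',402,165,.094))
E
```

```text
(0.565, -0.324) 0.112 [515.3 150.2]
(0.565, -0.324) 0.116 [517.7 150.5]
knob low front [545.8 148.3]
(0.562, -0.324) 0.112 [515.2 152.4]
(0.562, -0.324) 0.116 [517.6 152.7]
knob low front [545.7 150.3]
hend [ 0.55647279 -0.05196126  0.094     ]
```

```bash
python3 - <<'E'
from h import *
print(bot.close_job())
E
```

```text
the job is handed in; nothing more can be done
None
```

I drew the pan out onto the chalk ring, took the lid off and laid all four blanks inside. I then seated the lid and slid the pan back along the hearth to the brick. The job was handed in at about 71 s, with no verdict reported.

**One extra move:** after the pan had stood on the ring I pulled it about 18 mm further out. This gave the gripper room beside the forge front. The blanks lie two on the floor and two across them.

**Last checks:**
- **Lid before the push:** knob at (0.550, -0.100), about 1 mm from the pan's fitted centre, at the seated height.
- **Home position:** the push force rose to about 40 N at the end. The handle end measured 253 mm from the forge origin, which is the home value.
- **Lid after the push:** a look into the mouth showed the front edge of the lid's flange at the column predicted for a seated lid, with the pan home.
- **Bystanders:** I touched none of them; the ones in the last pictures looked unmoved.

**Disagreements:**
- The last tilted view put the handle end about 9 mm further out than the straight-down view, and the side camera about 4 mm further in. I trusted the straight-down view.
- During the push the pan drifted up to about 7 mm sideways and was steered back. It may rest a few mm off the forge's axis.
- The rear of the lid and the blanks could not be seen once inside the forge.

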